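Check the bench photometer with its reference filters

TASK

Check the photometer with its reference filters: slide its cover back, stand every filter from the mat fully down in a slot of its own with its windows facing the light bars in front of and behind the slots, then slide the cover fully shut and press the start key all the way down. After that take the filters out again and stand them upright on the shelf in one straight row along the middle of the board, side by side with no more than a finger's width (15 mm) between neighbours and with their windows facing the shelf's front and back, and slide the cover fully shut. Leave the other things on the bench where they are.

Things in the scene. Friction and masses are not known exactly. Their poses are not given: they have to be found in the camera images.
- photometer: white fixed housing, 85 mm high, spanning x -75 to 225, y -175 to 115 mm. Origin: on the bench under the middle of its four slots; x points to its back along the light, y to its left. Open well in the top: x +-63, y +-101 mm. In it a black slot block, x +-24, top 30 mm above the bench, between two light bars, x +-(26 to 38) mm, tops at 46 mm: bright lamps behind, dark detectors in front
- cover (a joint): flat sliding cover of the well: 0 m = fully shut, 0.138 m = fully open, pushed towards the photometer's back (+x of photometer); stays where it is left, about 2 N to slide. Starts shut or partly open; must be nearly fully open for loading
- cover_grip (a point): middle of the upright grip ridge on the cover: the ridge is 10 mm thick along the sliding direction (x), 70 mm long across it (y), and stands 24 mm up from the cover plate, 12 mm above and below this point; moves with the cover
- start_key (a joint): round start key, 0 m = up, 0.005 m = fully pressed down; it springs back; about 5 N presses it fully
- start_key_top (a point): centre of the top face of the start key (24 mm diameter, round), beside the well on the photometer's top at its right; the key top stands 21 mm above the housing and is pressed straight down
- shelf: the low fixed shelf, a wooden board 130 mm deep (x) and 270 mm long (y), its top 80 mm above the bench, open in front (-x), with a rail along its back edge (+x) that rises 18 mm above the board. Origin: on the bench under the middle; x points to the shelf's back, y along it
- shelf_mid (a point): middle of the shelf board's top surface, axes as shelf. The row stands along y through this point
- mat: flat thin grey mat on the bench, 120 x 400 mm, flush with it (no step), on which the filters stand at the start; origin: its centre, at bench height
- wipe_tub: bystander: closed white plastic jar, 68 mm wide, 110 mm tall; origin: centre of its underside
- gear: bystander: steel gear, 68 mm wide, 26 mm tall, lying flat; origin: centre of its underside
- gear_case: bystander: aluminium gear case, 100 x 75 x 75 mm; origin: centre of its underside
- driver: bystander: screwdriver lying on the bench; origin near its middle
- filter0: filter: 36 mm square, 40 mm tall metal block (steel foot, aluminium frame) with a glass window through it along x (faces across y are solid) and a black grip tab on top, 10 mm thick along x, 30 mm along y, from 40 to 64 mm up: the tab's flats look the same way as the windows. About 175 g. Origin: centre of the underside, z up. Starts upright on the mat, turned any way; None if absent
- slot0 (a point): centre of the floor of slot 0, 14 mm above the bench, axes as photometer. Square hole 38.6 mm wide, 16 mm deep, chamfered edges; it takes any filter either way round, so turn the windows to the light bars (filter x along photometer x). Slots are 46 mm apart in a row along y
- filter1: filter: 36 mm square, 40 mm tall metal block (steel foot, aluminium frame) with a glass window through it along x (faces across y are solid) and a black grip tab on top, 10 mm thick along x, 30 mm along y, from 40 to 64 mm up: the tab's flats look the same way as the windows. About 175 g. Origin: centre of the underside, z up. Starts upright on the mat, turned any way; None if absent
- slot1 (a point): centre of the floor of slot 1, 14 mm above the bench, axes as photometer. Square hole 38.6 mm wide, 16 mm deep, chamfered edges; it takes any filter either way round, so turn the windows to the light bars (filter x along photometer x). Slots are 46 mm apart in a row along y
- filter2: filter: 36 mm square, 40 mm tall metal block (steel foot, aluminium frame) with a glass window through it along x (faces across y are solid) and a black grip tab on top, 10 mm thick along x, 30 mm along y, from 40 to 64 mm up: the tab's flats look the same way as the windows. About 175 g. Origin: centre of the underside, z up. Starts upright on the mat, turned any way; None if absent
- slot2 (a point): centre of the floor of slot 2, 14 mm above the bench, axes as photometer. Square hole 38.6 mm wide, 16 mm deep, chamfered edges; it takes any filter either way round, so turn the windows to the light bars (filter x along photometer x). Slots are 46 mm apart in a row along y
- filter3: filter: 36 mm square, 40 mm tall metal block (steel foot, aluminium frame) with a glass window through it along x (faces across y are solid) and a black grip tab on top, 10 mm thick along x, 30 mm along y, from 40 to 64 mm up: the tab's flats look the same way as the windows. About 175 g. Origin: centre of the underside, z up. Starts upright on the mat, turned any way; None if absent
- slot3 (a point): centre of the floor of slot 3, 14 mm above the bench, axes as photometer. Square hole 38.6 mm wide, 16 mm deep, chamfered edges; it takes any filter either way round, so turn the windows to the light bars (filter x along photometer x). Slots are 46 mm apart in a row along y
There are look-alikes about, which are no part of the job. Leave any brown look-alike of the filter3 alone. Leave any red look-alike of the filter2 alone.

How it is judged:
By the outcome, as a careful person would: the job done as asked, in the order asked, and still so for the second after the job is handed in, with the robot touching nothing.
Of filter0, filter1, filter2, filter3 only 2 to 3 are there at a start; the rules pass over those that are not, and their reading is None.
At some moment in a run one of filter0, filter1, filter2, filter3 may be knocked a few centimetres aside while the robot is not near it.
It also fails if it takes over 210 s, if anything falls off the work surface, if the arm or the gripper's body presses on something with over 40 N, if the wrist force passes 120 N, or if a joint passes its speed limit or range.

ROBOT

A 6-joint arm with a two-finger parallel gripper is mounted at the origin on the work surface. World frame = base frame: x ahead of the robot, y to its left, z up, the work surface at z = 0. Lengths are in m, angles in rad, forces in N, time in s.
With the tool pointing down it reaches from about 0.425 to 0.95 m from the base axis. Payload 3.5 kg.
Tool frame: the origin (TCP) lies midway between the tips of the shut fingers; the grasp point (between the pads) lies grasp_offset behind it (grasp_offset is the distance from the TCP to the grasp point, in m); z points along the fingers, y is the direction in which the jaws open and shut (so a half turn about z gives the same grasp; the last joint's range is limited). The gripper opens to 85 mm and grips with 20 to 120 N. Pads are 22 mm wide; open, the fingers measure 114 mm over their backs; the gripper's body (76 mm by 85 mm) begins 54 mm behind the grasp point. The pads swing forward as they close: fully open they stand 13 mm farther back than shut.
Start: joints at [-1.313, 0.286, 1.577, -0, 1.279, -0.15], TCP at [0.268, -0.62, 0.195] pointing down, gripper open.
Joint ranges: [-2.77, 2.77], [-0.9, 2.22], [0.21, 2.48], [-1.53, 4.67], [0.24, 2.81], [-2.84, 2.84]. Speed limits (rad/s): [2.79, 2.79, 3.14, 3.14, 3.14, 3.14].

INTERFACE

Orientations are given as a unit quaternion [x, y, z, w].
In Python, from plant import * gives the robot as it stands.
- The arm moves only by the tool jog_arm, never from a script. Its argument "targets" is text: rows parted by semicolons, each of 7 numbers parted by spaces: the shift along the world's x, y, z in mm, then the turn, a rotation vector about the world's x, y, z in degrees, then the gripper's target within -1 to 1 (fully open at 1, half-way at 0, shut at -1). A call has 1 to 10 rows; each row shifts and turns the pose as measured when the row begins; what a row does not reach is not made up. A row lasts 1/12 s, in which the tool goes at most 41.7 mm and 7.16 degrees, less where a joint would pass 70% of its speed; a pose out of reach is approached as far as the arm can. A call with a gripper value outside its range is refused whole. The fingers move at their own pace and stop on an object; "force" is the grip in N (left out, the last holds). Time passes only in rows, so rows that do not move let the fingers close. It gives the time, the measured TCP pose, the force and the opening at its end, in the units of the state.
- get_state(): the state, without advancing time (a new reading comes with each control period).
- read_camera(name): name is "scene" or "top" or "wrist"; returns a dict with "pixels" (400x640x3 uint8, blue, green, red), "mtx" (3x3 intrinsics, pixels), "world_from_camera" (4x4, takes a point from camera to world coordinates). Camera axes: x right, y up, looking along -z (the intrinsics and any distortion apply to the point x, -y, -z); pixel columns grow to the right and rows downward; lengths in m; the calibration is good to about 2 mm. A picture is of the moment at which its call begins. There is no depth.
- sign_off(): hands the job in, once; it reports no verdict.
Trained networks look in a picture, given as the dict that the camera call returned (one of the last four; its "shot" number tells which), for a name from the list of things; names that differ only in an ending like _2 or _b are one class to them, and where a whole thing is asked for, a point or a joint stands for the part that bears it (a point fixed in the world has none). Each returns a list of dicts, best first, with "p" (0 to 1); they miss things now and then, are a little off and sometimes report something else, mostly with a low value. They report only what shows in the picture. A call takes as long as a camera call. They do not tell look-alikes from the thing itself.
- spot_in(target, picture): "uv" ([column, row] in pixels, amid what is visible of it).
- silhouettes(target, picture): "mask" (400x640 bool, what is visible of it) and "uv" ([column, row] in pixels, amid what is visible of it).
- mark_of(target, picture): "uv" ([column, row] in pixels: a listed point, or the origin of a listed thing).
The state is a dict: "time": time; "qpos": joint angles; "dq": joint speeds; "joint_efforts": joint torques, N m; "eef_pos": TCP position; "tcp_rot": TCP orientation; "contact_force": force on the tool from outside, world axes, zero at the start; "wrist_torque": the same for the moment, N m; "opening": opening from 0.0 (shut) to 1.0 (fully open).
Only numpy, scipy, OpenCV 4.12 (cv2) and the standard library are available. Lean on these libraries where they do the work, as an engineer would, in place of code of your own. Each camera call takes 0.05 s, during which the arm holds its last target.

## Working session

There is one attempt and no reset: what is moved stays moved. The work goes in short steps, Python scripts to look and compute and a tool call to move; the robot and the scene stay as the last step left them, time stands still between calls to the robot, and variables do not carry over. Pictures are saved under pics/ and viewed, and the job is handed in when it is done.

Besides the shell and the picture viewer there is one more tool, called after "Request:" as name(argument=value, ...) on one line, values as JSON. jog_arm: Moves the arm, as the interface text tells. Its arguments: {"type":"object","properties":{"targets":{"type":"string"},"force":{"type":"number"}},"required":["targets"]}

```bash
ls; mkdir -p pics; python3 - <<'E'
from plant import *
import cv2
s=get_state(); print(s)
for n in ["scene","top","wrist"]:
    p=read_camera(n); cv2.imwrite(f"pics/a_{n}.png",p["pixels"]); print(n,p["mtx"].tolist(),p["world_from_camera"].round(4).tolist(), [k for k in p])
E
```

```text
pics
{'time': 0.0, 'qpos': array([-1.31296425e+00,  2.87181859e-01,  1.57818221e+00, -1.66597763e-05,
        1.27858975e+00, -1.50022603e-01]), 'dq': array([ 1.55285214e-03, -2.49159233e-05, -1.39769674e-03, -6.12290183e-04,
       -1.37851768e-03,  5.74725931e-04]), 'joint_efforts': array([ 2.26796117e-03, -4.05988061e+01, -2.92620885e+01, -1.85471436e-05,
        5.88952244e-03, -1.35239702e-06]), 'eef_pos': array([ 0.26755025, -0.6189031 ,  0.19383366]), 'tcp_rot': array([ 9.79277609e-01,  2.02519064e-01, -7.15706526e-05, -1.17844006e-03]), 'contact_force': array([-0.05080238,  0.14974438, -0.39215922]), 'wrist_torque': array([-0.03331776, -0.06281898, -0.01251146]), 'opening': 0.9999135035556583}
scene [[404.1040922951032, 0.0, 320.81408884244274], [0.0, 404.1040922951032, 196.97216957119102], [0.0, 0.0, 1.0]] [[0.4411, -0.6421, 0.627, 1.2243], [0.8972, 0.2992, -0.3249, -0.2639], [0.021, 0.7058, 0.7081, 0.8261], [0.0, 0.0, 0.0, 1.0]] ['pixels', 'mtx', 'world_from_camera', 'shot']
top [[494.0202490309356, 0.0, 313.56242943616485], [0.0, 494.0202490309356, 203.06808359284065], [0.0, 0.0, 1.0]] [[0.022, 0.994, -0.1067, 0.4237], [-0.9998, 0.0219, -0.0021, 0.0886], [0.0003, 0.1068, 0.9943, 1.435], [0.0, 0.0, 0.0, 1.0]] ['pixels', 'mtx', 'world_from_camera', 'shot']
wrist [[285.6496540713142, 0.0, 317.70812396828484], [0.0, 285.6496540713142, 200.796544099839], [0.0, 0.0, 1.0]] [[0.3975, 0.8818, 0.2538, 0.3313], [-0.9176, 0.3827, 0.1077, -0.5911], [-0.0022, -0.2756, 0.9613, 0.3733], [0.0, 0.0, 0.0, 1.0]] ['pixels', 'mtx', 'world_from_camera', 'shot']
```

View pics/a_scene.png

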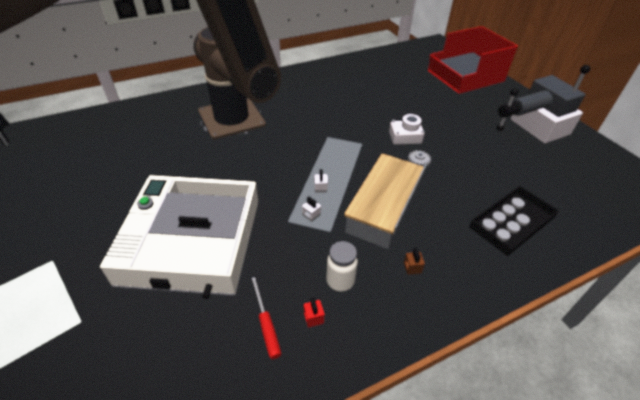

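View pics/a_top.png

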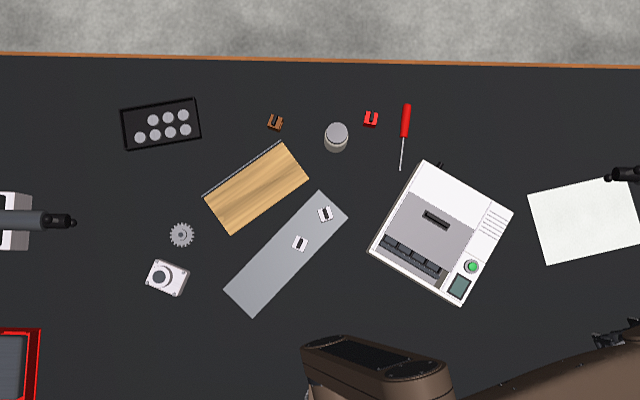

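View pics/a_wrist.png

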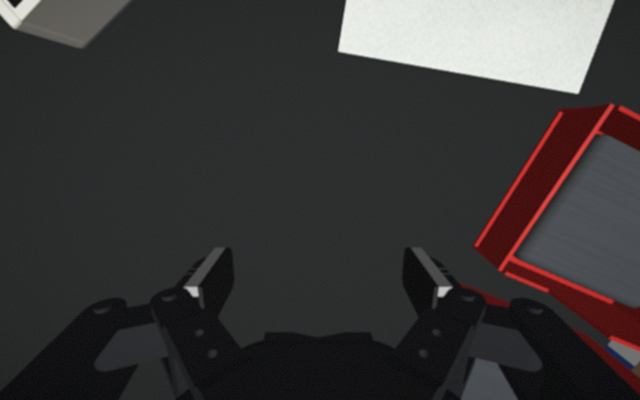

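```bash
cat > h.py <<'E'
from plant import *
import cv2, numpy as np
from scipy.optimize import least_squares
from scipy.spatial.transform import Rotation as R
def ray(pic,uv):
    K=pic["mtx"];T=np.array(pic["world_from_camera"])
    d=np.array([(uv[0]-K[0][2])/K[0][0],-(uv[1]-K[1][2])/K[1][1],-1.])
    return T[:3,3],T[:3,:3]@d
def onz(pic,uv,z):
    o,d=ray(pic,uv); return o+d*(z-o[2])/d[2]
def proj(pic,P):
    T=np.array(pic["world_from_camera"]);K=np.array(pic["mtx"])
    c=(np.atleast_2d(P)-T[:3,3])@T[:3,:3]; q=np.c_[c[:,0],-c[:,1],-c[:,2]]@K.T
    return q[:,:2]/q[:,2:]
def yawfit(pic,uvs,local):
    """fit x,y,yaw with local 3d pts"""
    local=np.array(local,float);uvs=np.array(uvs,float)
    W=np.array([onz(pic,u,l[2])[:2] for u,l in zip(uvs,local)])
    A=local[:,:2]-local[:,:2].mean(0);B=W-W.mean(0)
    th=np.arctan2((A[:,0]*B[:,1]-A[:,1]*B[:,0]).sum(),(A*B).sum())
    def f(p):
        c,s=np.cos(p[2]),np.sin(p[2])
        P=np.c_[p[0]+c*local[:,0]-s*local[:,1],p[1]+s*local[:,0]+c*local[:,1],local[:,2]]
        return (proj(pic,P)-uvs).ravel()
    c,s=np.cos(th),np.sin(th)
    t=W.mean(0)-np.array([[c,-s],[s,c]])@local[:,:2].mean(0)
    r=least_squares(f,[t[0],t[1],th])
    return r.x,np.abs(r.fun).max()
E
python3 - <<'E'
from h import *
for n in ["top","scene"]:
    p=read_camera(n)
    Z={"photometer":0,"shelf":0,"shelf_mid":.08,"mat":0,"filter0":0,"cover_grip":None,"start_key_top":.106,"slot0":.014,"slot1":.014,"slot2":.014,"slot3":.014,"wipe_tub":0,"driver":0,"gear":0,"gear_case":0}
    for t,z in Z.items():
        for m in mark_of(t,p)[:4 if t=="filter0" else 2]:
            w=onz(p,m["uv"],0.1 if z is None else z)
            print(n,t,round(m["p"],2),np.round(m["uv"],1),w.round(4))
    cv2.imwrite(f"pics/b_{n}.png",cv2.resize(p["pixels"][140:320,200:530] if n=="top" else p["pixels"][120:320,80:440],None,fx=2.2,fy=2.2,interpolation=cv2.INTER_CUBIC))
    if n=="top":
        print(yawfit(p,[(425,159),(514,212),(461,307),(367,252)],[(.225,.115,.085),(.225,-.175,.085),(-.075,-.175,.085),(-.075,.115,.085)]))
E
```

```text
top photometer 0.65 [411.8 251.7] [ 0.4426 -0.1955  0.    ]
top photometer 0.54 [255.9 187.8] [0.619  0.2615 0.    ]
top shelf 0.83 [259.  190.1] [0.6124 0.2522 0.    ]
top shelf 0.42 [406.2 248.9] [ 0.4503 -0.1793  0.    ]
top shelf_mid 0.55 [254.3 189.1] [0.6044 0.2562 0.08  ]
top shelf_mid 0.4 [169.6 277.5] [0.3574 0.4776 0.08  ]
top mat 0.93 [286.  252.3] [0.4329 0.1681 0.    ]
top mat 0.68 [436.2 221.5] [ 0.5317 -0.2664  0.    ]
top filter0 0.64 [299.8 243.4] [0.4594 0.1288 0.    ]
top filter0 0.51 [257.2 188.1] [0.6182 0.2577 0.    ]
top filter0 0.48 [276.6 125.7] [0.8065 0.2065 0.    ]
top filter0 0.47 [365.6 119.7] [ 0.8306 -0.0577  0.    ]
top cover_grip 0.71 [436.1 219.7] [ 0.529  -0.2414  0.1   ]
top start_key_top 0.5 [470.3 264.9] [ 0.4096 -0.3307  0.106 ]
top slot0 0.77 [436.7 263.9] [ 0.4093 -0.2638  0.014 ]
top slot0 0.7 [405.9 246.3] [ 0.4575 -0.1758  0.014 ]
top slot1 0.77 [436.7 263.9] [ 0.4093 -0.2638  0.014 ]
top slot1 0.7 [405.9 246.3] [ 0.4575 -0.1758  0.014 ]
top slot2 0.77 [436.7 263.9] [ 0.4093 -0.2638  0.014 ]
top slot2 0.7 [405.9 246.3] [ 0.4575 -0.1758  0.
[... 967 characters left out ...]
  0.    ]
scene cover_grip 0.92 [193.4 220.1] [ 0.523 -0.24   0.1  ]
scene start_key_top 0.47 [146.4 200. ] [ 0.4143 -0.3283  0.106 ]
scene slot0 0.56 [235.9 218.4] [ 0.4818 -0.1334  0.014 ]
scene slot1 0.56 [235.9 218.4] [ 0.4818 -0.1334  0.014 ]
scene slot2 0.56 [235.9 218.4] [ 0.4818 -0.1334  0.014 ]
scene slot3 0.56 [235.9 218.4] [ 0.4818 -0.1334  0.014 ]
scene wipe_tub 0.55 [343.6 277. ] [0.7609 0.0446 0.    ]
scene driver 0.89 [265.7 317.1] [ 0.779 -0.162  0.   ]
scene gear 0.6 [141.9 202. ] [ 0.2979 -0.3504  0.    ]
scene gear 0.56 [417.3 163.3] [0.4868 0.4593 0.    ]
scene gear_case 0.68 [402.9 137.8] [0.3556 0.494  0.    ]
scene gear_case 0.16 [212.6 223.8] [ 0.4613 -0.1936  0.    ]
```

View pics/b_top.png

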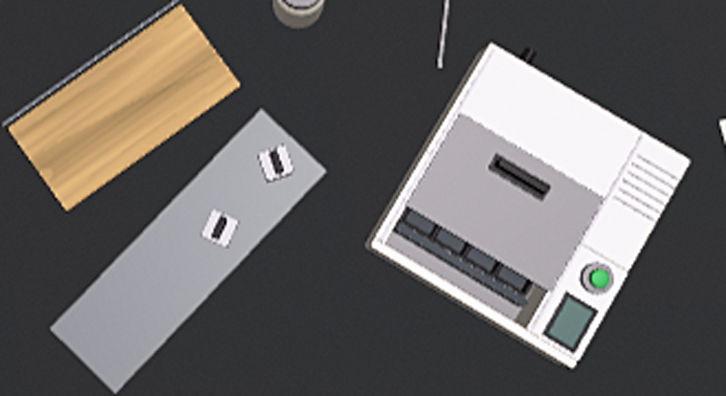

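View pics/b_scene.png

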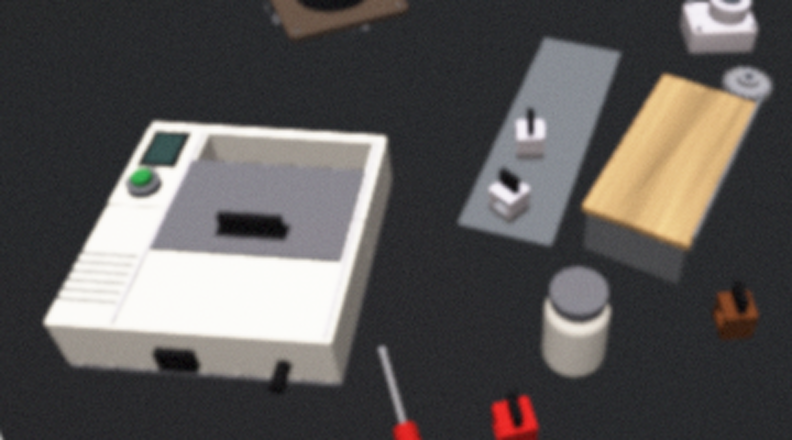

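```bash
cat >> h.py <<'E'
def jawyaw(s=None):
    s=s or get_state(); y=R.from_quat(s["tcp_rot"]).as_matrix()[:,1]; return np.degrees(np.arctan2(y[1],y[0]))
def go(x,y,z,yaw=None):
    s=get_state(); d=(np.array([x,y,z])-s["eef_pos"])*1000
    t=0 if yaw is None else (yaw-jawyaw(s)+90)%180-90
    M=R.from_quat(s["tcp_rot"]).as_matrix()
    tilt=np.degrees(np.cross(M[:,2],[0,0,-1]))
    print("d mm",d.round(1),"turn",round(t,1),"(alt %.1f)"%(t-180*np.sign(t)),"tilt fix",tilt.round(2),"rows",round(max(np.linalg.norm(d)/41.7,abs(t)/7.16),1),"t",round(s["time"],2),"q6",s["qpos"][5].round(2))
E
python3 - <<'E'
from h import *
import plant
print([k for k in dir(plant) if not k.startswith('__')])
try: print(grasp_offset)
except Exception as e: print(e)
p=read_camera("top")
sh=yawfit(p,[(230.5,235.5),(309,178.6)],[(-.065,.135,.08),(-.065,-.135,.08)]); print(sh,np.degrees(sh[0][2]))
def box(pose,pts):
    c,s=np.cos(pose[2]),np.sin(pose[2]); pts=np.array(pts,float)
    return np.c_[pose[0]+c*pts[:,0]-s*pts[:,1],pose[1]+s*pts[:,0]+c*pts[:,1],pts[:,2]]
ph=[.4474,-.1968,-.5252]
im=p["pixels"].copy(); 
for pose,pts in [(ph,[(.225,.115,.085),(.225,-.175,.085),(-.075,-.175,.085),(-.075,.115,.085)]),(ph,[(.063,.101,.085),(.063,-.101,.085),(-.063,-.101,.085),(-.063,.101,.085)]),(sh[0],[(.065,.135,.08),(.065,-.135,.08),(-.065,-.135,.08),(-.065,.135,.08)])]:
    cv2.polylines(im,[(proj(p,box(pose,pts))*16).round().astype(np.int32)],True,(0,0,255),1,cv2.LINE_AA,4)
cv2.imwrite("pics/c.png",cv2.resize(im[130:320,195:525],None,fx=2.4,fy=2.4,interpolation=cv2.INTER_CUBIC))
go(.42,-.22,.40,-30)
E
```

```text
['Unreachable', 'get_state', 'grasp_offset', 'mark_of', 'read_camera', 'sign_off', 'silhouettes', 'spot_in']
0.0187
(array([0.60757355, 0.25079838, 0.65482544]), np.float64(0.5231059903958908)) 37.518734186175685
d mm [152.3 399.6 204.8] turn 36.6 (alt -143.4) tilt fix [ 0. -0.  0.] rows 11.4 t 1.8 q6 -0.15
```

View pics/c.png

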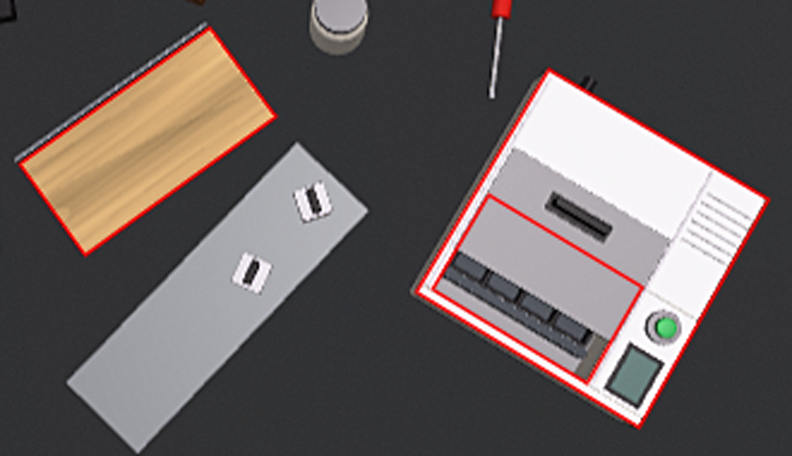

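Request:
jog_arm(targets="0 0 40 0 0 0 1;10 38 5 0 0 7 1;14 39 0 0 0 7 1;14 39 0 0 0 7 1;14 39 0 0 0 7 1;14 39 0 0 0 7 1;14 39 0 0 0 1.5 1;14 39 0 0 0 0 1;14 39 0 0 0 0 1;14 39 0 0 0 0 1")

```text
time: 2.63
eef_pos: [0.3853, -0.2717, 0.2418]
tcp_rot: [0.863, 0.506, -0.001, 0.003]
contact_force: [1.3, -0.8, 0.1]
opening: 1.0
```

```bash
python3 - <<'E'
from h import *
go(.45,-.24,.24,-30)
p=read_camera("wrist"); cv2.imwrite("pics/d.png",p["pixels"])
for t in ["cover_grip","start_key_top"]: print(t,mark_of(t,p)[:1])
import pickle
E
```

```text
d mm [64.7 31.7 -1.8] turn -0.7 (alt 179.3) tilt fix [0.4  0.08 0.  ] rows 1.7 t 2.63 q6 -0.32
cover_grip [{'uv': [419.3, 92.7], 'p': 0.63}]
start_key_top [{'uv': [361.2, 220.2], 'p': 0.72}]
```

View pics/d.png

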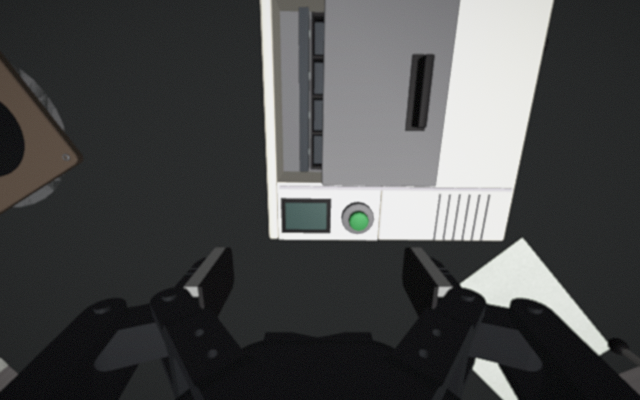

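```bash
cat >> h.py <<'E'
def loc(pose,P):
    c,s=np.cos(pose[2]),np.sin(pose[2]); d=np.array(P)[:2]-pose[:2]; return np.array([c*d[0]+s*d[1],-s*d[0]+c*d[1]])
def glob(pose,pts):
    c,s=np.cos(pose[2]),np.sin(pose[2]); pts=np.atleast_2d(np.array(pts,float))
    return np.c_[pose[0]+c*pts[:,0]-s*pts[:,1],pose[1]+s*pts[:,0]+c*pts[:,1],pts[:,2]]
def tri(obs):
    A=np.zeros((3,3));b=np.zeros(3)
    for p,uv in obs:
        o,d=ray(p,uv);d/=np.linalg.norm(d);M=np.eye(3)-np.outer(d,d);A+=M;b+=M@o
    X=np.linalg.solve(A,b); return X,[np.round(proj(p,X)[0]-uv,1) for p,uv in obs]
E
python3 - <<'E'
from h import *
ps={n:read_camera(n) for n in ["top","scene","wrist"]}
for t in ["cover_grip","start_key_top"]:
    X,r=tri([(ps[n],mark_of(t,ps[n])[0]["uv"]) for n in ps]); print(t,X,r, loc(np.array([.4474,-.1968,-.5252]),X))
w=ps["wrist"]
print(yawfit(w,[(271,240.5),(506,241),(279.5,183)],[(-.075,-.175,.085),(.225,-.175,.085),(-.063,-.101,.085)]))
g=cv2.resize(w["pixels"][0:260,240:570],None,fx=2.4,fy=2.4,interpolation=cv2.INTER_CUBIC); cv2.imwrite("pics/e.png",g[:600])
E
```

```text
cover_grip [ 0.52391662 -0.23791848  0.10109107] [array([-1.8, -1. ]), array([-1.6, -0.3]), array([-0.6,  1.8])] [0.08682022 0.00278768]
start_key_top [ 0.54193033 -0.08387815  0.49024781] [array([-67.1, -67.9]), array([-163.6,  -81.7]), array([-156.3,  341.1])] [0.02517243 0.14509885]
(array([ 0.44666218, -0.19904533, -0.51502678]), np.float64(0.5510430793801788))
```

View pics/e.png

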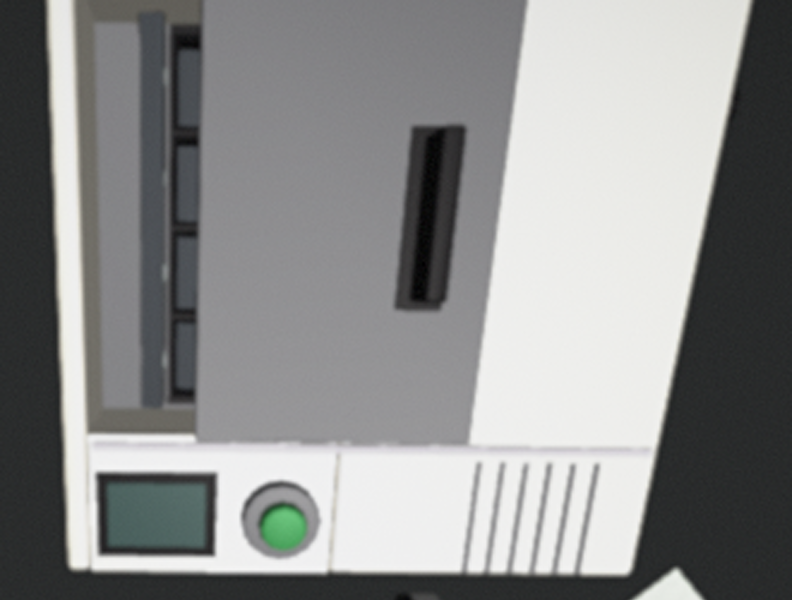

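Request:
jog_arm(targets="35 8 -10 0.4 0 -0.5 1;35 8 -20 0 0 0 1;35 8 -30 0 0 0 1;34 9 -32 0 0 0 0.2;0 0 -20 0 0 0 -0.3;0 0 0 0 0 0 -0.3;0 0 0 0 0 0 -0.3", force=30)

```text
time: 3.82
eef_pos: [0.5213, -0.2472, 0.1339]
tcp_rot: [0.868, 0.497, 0.001, 0.004]
contact_force: [-0.1, -0.0, 0.1]
opening: 0.454
```

```bash
python3 - <<'E'
from h import *
go(.524,-.239,.098,-29.8)
p=read_camera("wrist"); cv2.imwrite("pics/f.png",p["pixels"])
E
```

```text
d mm [  2.7   8.2 -35.9] turn 0.6 (alt -179.4) tilt fix [0.31 0.27 0.  ] rows 0.9 t 3.82 q6 -0.09
```

View pics/f.png

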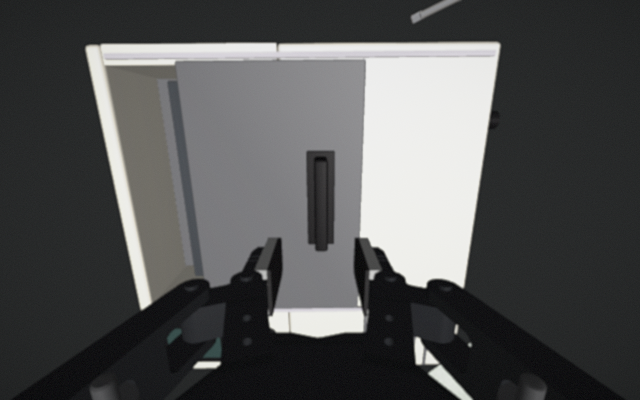

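Request:
jog_arm(targets="3 8 -14 0.3 0.3 0.6 -0.3;0 0 -14 0 0 0 -0.3;0 0 -7 0 0 0 -1;0 0 0 0 0 0 -1;0 0 0 0 0 0 -1;0 0 0 0 0 0 -1;0 0 0 0 0 0 -1")

```text
time: 4.45
eef_pos: [0.5255, -0.2424, 0.105]
tcp_rot: [0.866, 0.5, 0.003, 0.005]
contact_force: [-0.4, -0.4, 0.3]
opening: 0.001
```

```bash
python3 - <<'E'
from h import *
go(.524,-.239,.098,-29.8)
p=read_camera("wrist"); cv2.imwrite("pics/g.png",p["pixels"])
E
```

```text
d mm [-1.5  3.4 -7. ] turn 0.3 (alt -179.7) tilt fix [0.38 0.56 0.  ] rows 0.2 t 4.45 q6 -0.08
```

View pics/g.png

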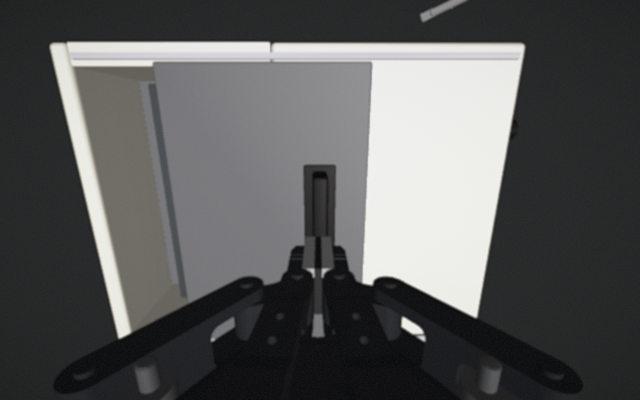

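```bash
python3 - <<'E'
from h import *
p=read_camera("wrist")
for z in (.08,.09,.1,.11):
    print(z,proj(p,glob([.524,-.238,-.52],[(0,.035,z),(0,0,z),(0,-.035,z)])).round(0).tolist())
print(proj(p,get_state()["eef_pos"]))
q=read_camera("scene"); cv2.imwrite("pics/h.png",cv2.resize(q["pixels"][130:310,80:330],None,fx=3,fy=3,interpolation=cv2.INTER_CUBIC))
E
```

```text
0.08 [[313.0, 165.0], [313.0, 211.0], [314.0, 254.0]]
0.09 [[313.0, 167.0], [313.0, 216.0], [314.0, 260.0]]
0.1 [[313.0, 170.0], [313.0, 221.0], [314.0, 266.0]]
0.11 [[313.0, 173.0], [313.0, 226.0], [314.0, 274.0]]
[[318.67448587 227.40035418]]
```

View pics/h.png

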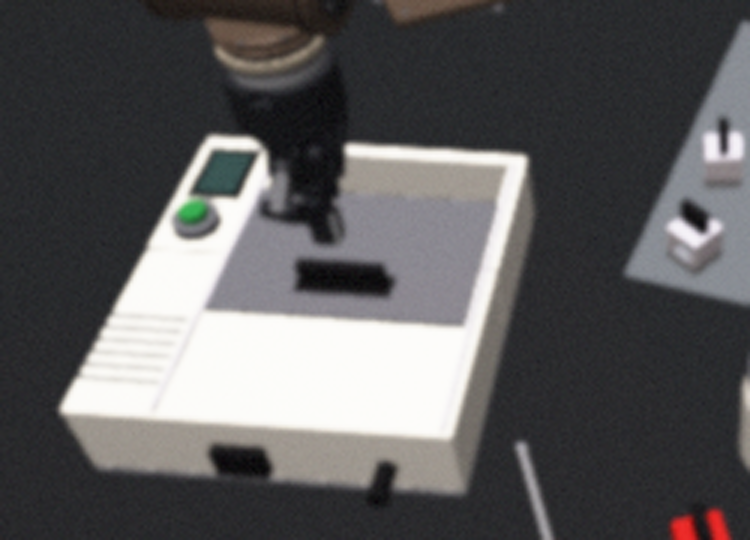

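Request:
jog_arm(targets="0 0 2 0.3 0.4 0 -0.4;0 0 0 0 0 0 -0.4;0 0 0 0 0 0 -0.4;-1 2 -8 0 0 0 -0.4;0 0 -6 0 0 0 -0.4;0 0 0 0 0 0 -0.4")

```text
time: 5.1
eef_pos: [0.5251, -0.2406, 0.0931]
tcp_rot: [0.866, 0.5, 0.001, 0.002]
contact_force: [0.7, 1.1, -0.4]
opening: 0.303
```

Request:
jog_arm(targets="0 0 0 0 0 0 -1;0 0 0 0 0 0 -1;0 0 0 0 0 0 -1;0 0 0 0 0 0 -1")

```text
time: 5.43
eef_pos: [0.5242, -0.2398, 0.0913]
tcp_rot: [0.866, 0.5, 0.001, 0.0]
contact_force: [0.5, -0.2, -0.5]
opening: -0.002
```

```bash
python3 - <<'E'
from h import *
p=read_camera("wrist"); cv2.imwrite("pics/i.png",p["pixels"])
q=read_camera("scene"); cv2.imwrite("pics/j.png",cv2.resize(q["pixels"][130:310,80:330],None,fx=3,fy=3,interpolation=cv2.INTER_CUBIC))
t=read_camera("top"); cv2.imwrite("pics/k.png",cv2.resize(t["pixels"][150:320,350:530],None,fx=3.3,fy=3.3,interpolation=cv2.INTER_CUBIC))
e=get_state()["eef_pos"]; print(proj(q,e),proj(t,e),proj(p,e))
E
```

```text
[[194.2659206  222.83907545]] [[434.81591477 221.62325233]] [[318.9814586  227.70017854]]
```

View pics/i.png

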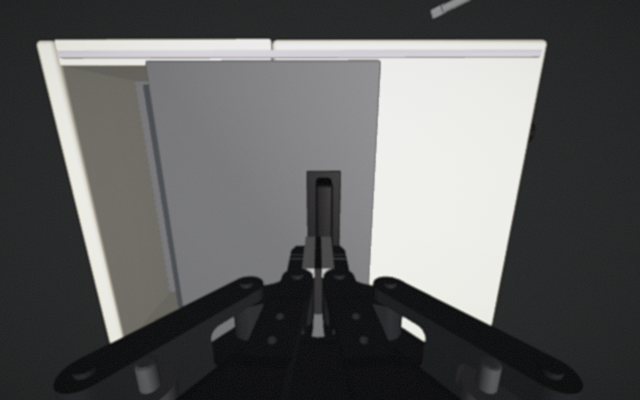

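View pics/j.png

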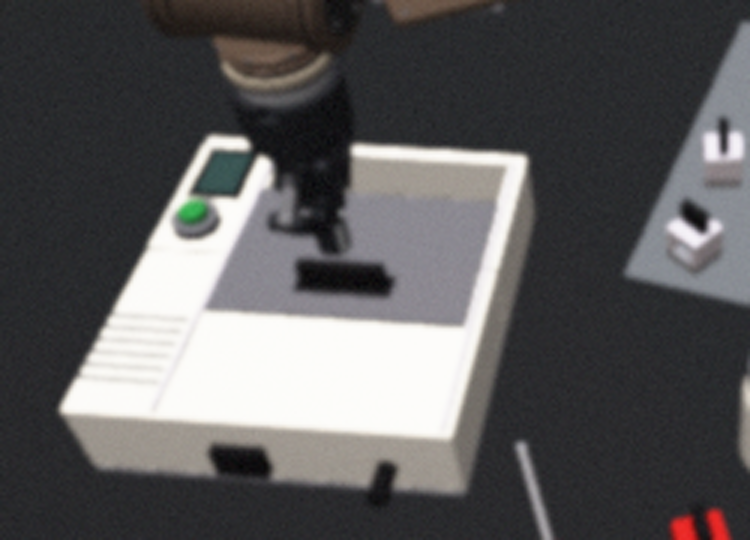

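View pics/k.png

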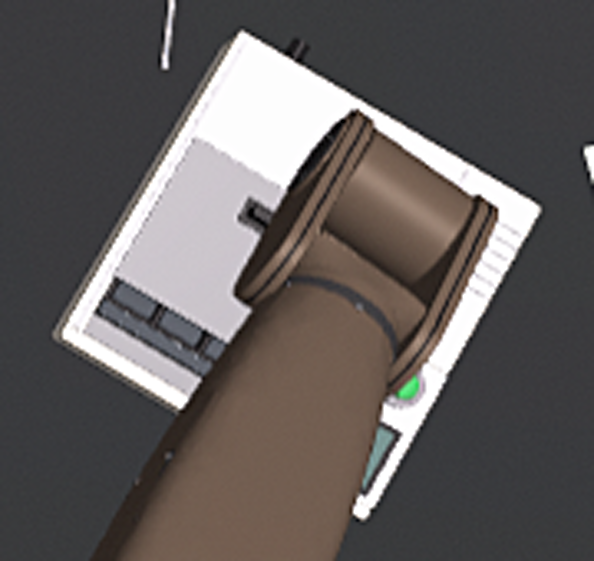

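```bash
python3 - <<'E'
from h import *
p=read_camera("wrist");q=read_camera("scene")
s=get_state();e=s["eef_pos"];M=R.from_quat(s["tcp_rot"]).as_matrix()
for b in (0,.01,.0187,.025,.03):
    P=e-M[:,2]*b; print(b,P.round(4),proj(q,P).round(1),proj(p,P).round(1), [proj(p,P+M[:,0]*k).round(1).tolist() for k in(-.011,.011)])
im=cv2.resize(q["pixels"][180:250,150:240],None,fx=8,fy=8,interpolation=cv2.INTER_CUBIC); cv2.imwrite("pics/l.png",im)
E
```

```text
0 [ 0.5244 -0.24    0.0916] [[194.3 222.8]] [[318.8 227.6]] [[[318.8, 242.7]], [[318.8, 212.0]]]
0.01 [ 0.5244 -0.24    0.1016] [[193.4 220. ]] [[318.8 233.3]] [[[318.8, 249.1]], [[318.9, 217.0]]]
0.0187 [ 0.5244 -0.24    0.1103] [[192.7 217.6]] [[318.9 238.8]] [[[318.9, 255.2]], [[318.9, 221.8]]]
0.025 [ 0.5244 -0.24    0.1166] [[192.1 215.8]] [[318.9 243.2]] [[[318.9, 260.1]], [[319.0, 225.6]]]
0.03 [ 0.5243 -0.24    0.1216] [[191.7 214.3]] [[319.  246.8]] [[[318.9, 264.2]], [[319.0, 228.8]]]
```

View pics/l.png

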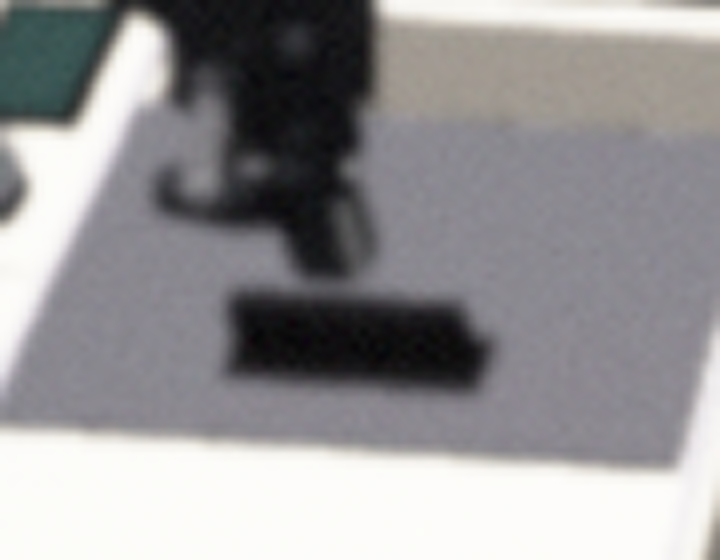

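```bash
python3 - <<'E'
from h import *
p=read_camera("wrist");q=read_camera("scene")
for r in (245,252,258):print(tri([(p,(318.5,r)),(q,(191,213))]))
im=cv2.resize(p["pixels"][150:350,240:400],None,fx=5,fy=3,interpolation=cv2.INTER_CUBIC); im=np.clip(im.astype(float)*2.5,0,255).astype(np.uint8);cv2.imwrite("pics/m.png",im)
print(get_state())
E
```

```text
(array([ 0.52452772, -0.23912882,  0.12519147]), [array([0. , 3.2]), array([0.7, 0.3])])
(array([ 0.52363074, -0.24064637,  0.12596543]), [array([ 0. , -0.3]), array([-0.1, -0. ])])
(array([ 0.52300891, -0.24186889,  0.12688789]), [array([ 0.1, -3.3]), array([-0.7, -0.3])])
{'time': 5.7833, 'qpos': array([-6.05331479e-01,  1.78680675e-01,  1.90585139e+00,  5.98548407e-04,
        1.05530138e+00, -8.11533077e-02]), 'dq': array([-0.00121057, -0.00099533, -0.00206694,  0.00035902,  0.00154869,
       -0.00015312]), 'joint_efforts': array([-5.07156383e-04, -3.34976077e+01, -2.63859737e+01,  8.91748332e-04,
       -3.32612144e-03,  4.58346150e-06]), 'eef_pos': array([ 0.52433763, -0.23995431,  0.09156058]), 'tcp_rot': array([8.66243457e-01, 4.99621288e-01, 6.11832850e-04, 6.83543921e-04]), 'contact_force': array([ 0.1582524 ,  0.03319154, -0.23136723]), 'wrist_torque': array([-0.00427378, -0.0002007 , -0.02536618]), 'opening': 0.00041748988675631974}
```

View pics/m.png

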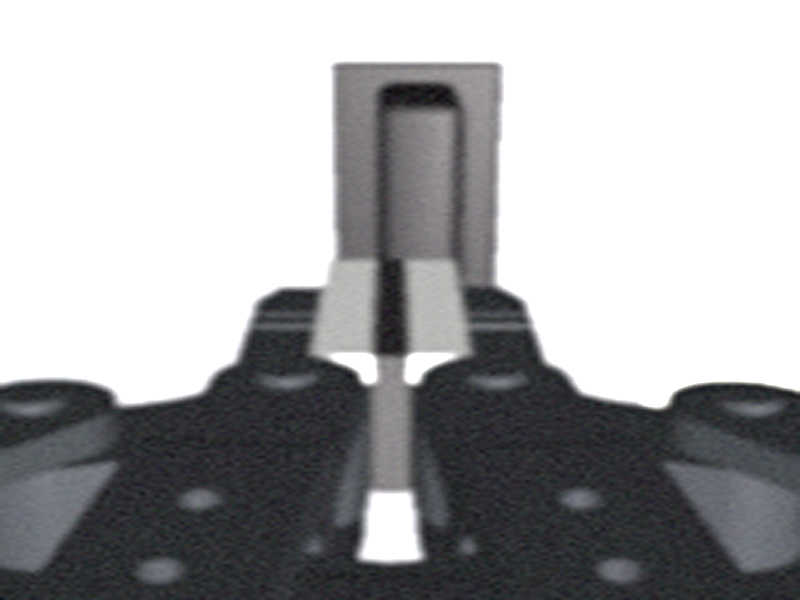

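Request:
jog_arm(targets="0 0 0 0 0 0 -0.4;0 0 0 0 0 0 -0.4;0 0 -6 0 0 0 -0.4;0 0 -6 0 0 0 -0.4;0 0 -6 0 0 0 -0.4;0 0 -4 0 0 0 -1;0 0 0 0 0 0 -1;0 0 0 0 0 0 -1;0 0 0 0 0 0 -1")

```text
time: 6.53
eef_pos: [0.525, -0.2404, 0.0681]
tcp_rot: [0.866, 0.5, 0.001, 0.001]
contact_force: [-0.4, 0.1, 1.7]
opening: 0.11
```

```bash
python3 - <<'E'
from h import *
p=read_camera("wrist");q=read_camera("scene")
im=cv2.resize(q["pixels"][170:260,140:250],None,fx=5,fy=5,interpolation=cv2.INTER_CUBIC); cv2.imwrite("pics/n.png",im)
im=p["pixels"]; im=np.clip(im.astype(float)*1.8,0,255).astype(np.uint8);cv2.imwrite("pics/o.png",im)
E
```

```text
(no output)
```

View pics/n.png

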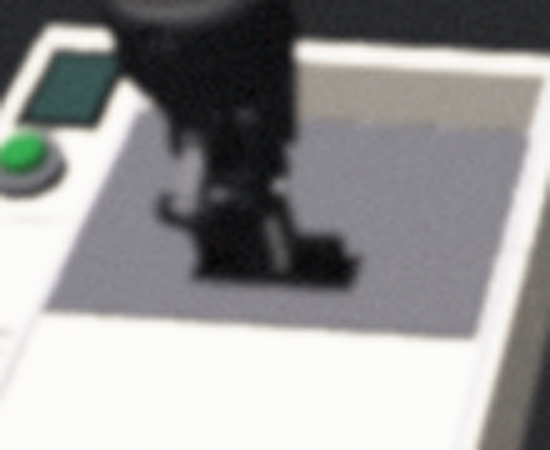

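View pics/o.png

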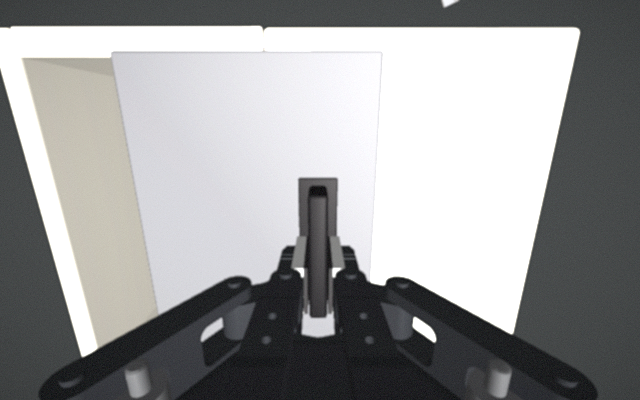

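Request:
jog_arm(targets="7 -4 0 0 0 0 -1;10.4 -6 0 0 0 0 -1;10.4 -6 0 0 0 0 -1;10.4 -6 0 0 0 0 -1;10.4 -6 0 0 0 0 -1;8.7 -5 0 0 0 0 -1;8.7 -5 0 0 0 0 -1;5.2 -3 0 0 0 0 -1;5.2 -3 0 0 0 0 -1")

```text
time: 7.38
eef_pos: [0.595, -0.2807, 0.0679]
tcp_rot: [0.866, 0.5, -0.009, -0.015]
contact_force: [-26.9, 13.1, 21.9]
opening: 0.105
```

Request:
jog_arm(targets="-0.9 0.5 0 0 0 0 -1;0 0 0 0 0 0 -0.3;0 0 0 0 0 0 -0.3;0 0 20 0 0 0 -0.3;0 0 35 0 0 0 -0.3;0 0 35 0 0 0 -0.5;-20 -20 0 0 0 0 -1;-30 -28 0 0 0 0 -1;-30 -28 0 0 0 0 -1;-30 -28 0 0 0 0 -1")

```text
time: 8.22
eef_pos: [0.4869, -0.3816, 0.1586]
tcp_rot: [0.863, 0.506, -0.008, -0.014]
contact_force: [0.0, -1.3, 0.4]
opening: 0.002
```

```bash
python3 - <<'E'
from h import *
ph=np.array([.4467,-.198,-.52])
s=get_state(); print(s["eef_pos"],loc(ph,s["eef_pos"]),s["contact_force"])
go(*glob(ph,[(.18,-.14,.10)])[0],-29.8)
p=read_camera("wrist"); cv2.imwrite("pics/p.png",p["pixels"])
t=read_camera("top"); cv2.imwrite("pics/q.png",cv2.resize(t["pixels"][150:320,350:530],None,fx=3.3,fy=3.3,interpolation=cv2.INTER_CUBIC))
print(mark_of("start_key_top",p)[:1],mark_of("start_key_top",t)[:1])
E
```

```text
[ 0.4869402  -0.38158342  0.15860737] [ 0.12614018 -0.13932266] [ 0.02393515 -1.2878304   0.35624368]
d mm [ 46.4 -27.3 -58.6] turn -0.5 (alt 179.5) tilt fix [-0.94 -1.57 -0.  ] rows 1.9 t 8.22 q6 -0.31
[{'uv': [209.7, 204.9], 'p': 0.91}] [{'uv': [467.9, 268.8], 'p': 0.57}]
```

View pics/p.png

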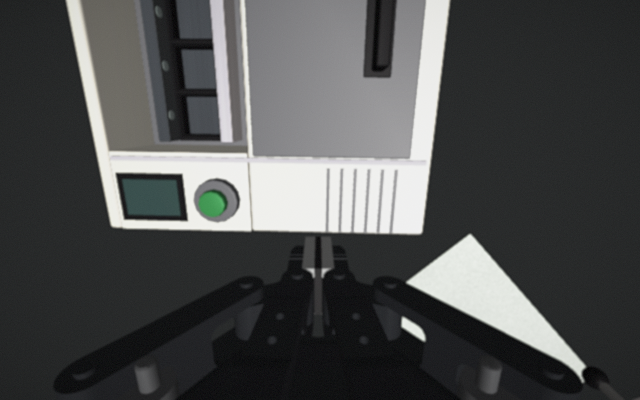

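View pics/q.png

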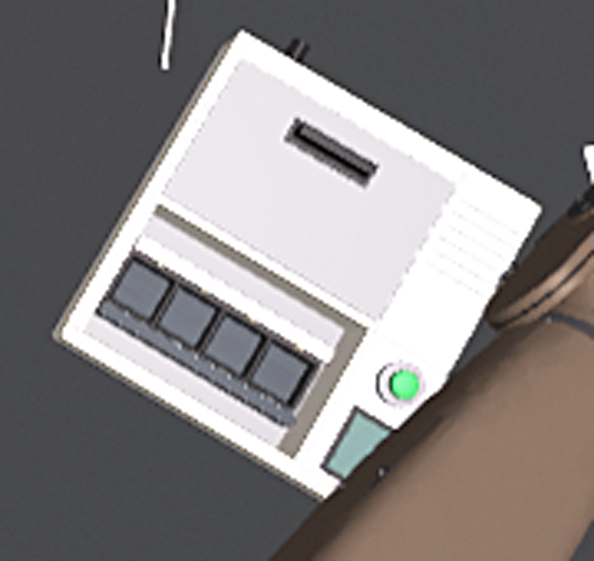

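Request:
jog_arm(targets="4 -2 -25 -0.5 -0.8 -0.5 -1;3 -1 -25 -0.5 -0.8 0 -1;0 0 -18 0 0 0 -1;0 0 -8 0 0 0 -1;0 0 -3 0 0 0 -1")

```text
time: 8.83
eef_pos: [0.5005, -0.3816, 0.0783]
tcp_rot: [0.865, 0.502, 0.003, 0.004]
contact_force: [-0.1, 0.9, -0.6]
opening: 0.001
```

Request:
jog_arm(targets="0 0 -2 0 0 0 -1;0 0 -2 0 0 0 -1;0 0 -2 0 0 0 -1;0 0 -2 0 0 0 -1")

```text
time: 9.17
eef_pos: [0.5035, -0.3802, 0.0711]
tcp_rot: [0.864, 0.504, 0.003, 0.005]
contact_force: [0.4, -0.2, 0.2]
opening: -0.003
```

Request:
jog_arm(targets="0 0 -2 0 0 0 -1;0 0 -2 0 0 0 -1;0 0 -2 0 0 0 -1")

```text
time: 9.42
eef_pos: [0.5047, -0.3814, 0.067]
tcp_rot: [0.864, 0.504, 0.004, 0.007]
contact_force: [-0.1, 0.7, 0.6]
opening: 0.001
```

Request:
jog_arm(targets="0 0 -2 0 0 0 -1;0 0 -2 0 0 0 -1;0 0 -2 0 0 0 -1")

```text
time: 9.67
eef_pos: [0.5049, -0.3821, 0.0613]
tcp_rot: [0.864, 0.504, 0.004, 0.008]
contact_force: [0.0, 0.8, 0.7]
opening: 0.003
```

Request:
jog_arm(targets="0 0 -1.5 0 0 0 -1;0 0 -1.5 0 0 0 -1")

```text
time: 9.83
eef_pos: [0.5047, -0.3821, 0.0578]
tcp_rot: [0.864, 0.503, 0.004, 0.007]
contact_force: [0.4, 0.3, 0.4]
opening: 0.0
```

Request:
jog_arm(targets="0 0 -1.5 0 0 0 -1;0 0 -1.5 0 0 0 -1")

```text
time: 10.0
eef_pos: [0.5046, -0.3821, 0.0543]
tcp_rot: [0.864, 0.503, 0.004, 0.007]
contact_force: [0.1, -0.4, -0.6]
opening: -0.004
```

Request:
jog_arm(targets="0 0 -1.5 0 0 0 -1;0 0 -1.5 0 0 0 -1")

```text
time: 10.17
eef_pos: [0.5046, -0.3821, 0.0509]
tcp_rot: [0.864, 0.503, 0.004, 0.007]
contact_force: [0.1, -0.4, -1.0]
opening: -0.001
```

Request:
jog_arm(targets="0 0 -1.5 0 0 0 -1")

```text
time: 10.25
eef_pos: [0.5046, -0.3821, 0.0492]
tcp_rot: [0.864, 0.503, 0.004, 0.007]
contact_force: [-0.5, 0.7, -0.6]
opening: -0.001
```

```bash
python3 - <<'E'
from h import *
p=read_camera("wrist"); cv2.imwrite("pics/r.png",p["pixels"])
q=read_camera("scene"); cv2.imwrite("pics/s.png",cv2.resize(q["pixels"][130:310,60:270],None,fx=3.5,fy=3.3,interpolation=cv2.INTER_CUBIC))
print(loc(np.array([.4467,-.198,-.52]),get_state()["eef_pos"]))
E
```

```text
[ 0.14174311 -0.13101839]
```

View pics/r.png

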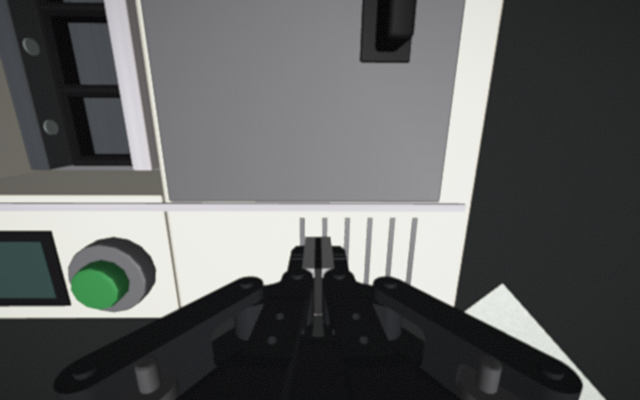

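View pics/s.png

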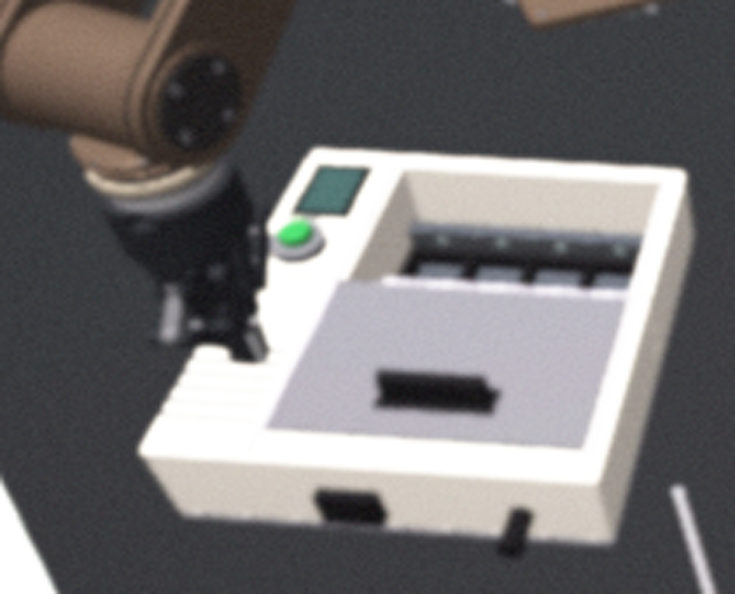

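Request:
jog_arm(targets="0 0 -1.5 0 0 0 -1")

```text
time: 10.43
eef_pos: [0.5048, -0.3823, 0.049]
tcp_rot: [0.864, 0.503, 0.004, 0.007]
contact_force: [-3.5, 4.5, 10.8]
opening: 0.002
```

Request:
jog_arm(targets="0 0 -1.5 0 0 0 -1")

```text
time: 10.52
eef_pos: [0.5048, -0.3823, 0.049]
tcp_rot: [0.864, 0.504, 0.004, 0.007]
contact_force: [-2.9, 3.8, 8.3]
opening: -0.0
```

Request:
jog_arm(targets="0 0 -1.5 0 0 0 -1")

```text
time: 10.6
eef_pos: [0.5048, -0.3823, 0.049]
tcp_rot: [0.864, 0.504, 0.003, 0.006]
contact_force: [-1.5, 2.3, 6.2]
opening: -0.001
```

Request:
jog_arm(targets="0 0 35 0 0 0 -1;0 5 38 0 0 0 -1;0 10 38 0 0 0 -1;0 38 15 0 0 0 0;-5 40 5 0 0 0 0;-5 40 0 0 0 0 1;-5 40 0 0 0 0 1;-5 40 0 0 0 0 1;-5 40 0 0 0 0 1;-5 40 0 0 0 0 1")

```text
time: 11.43
eef_pos: [0.4719, -0.0855, 0.1875]
tcp_rot: [0.867, 0.498, 0.006, 0.009]
contact_force: [0.5, 0.5, 0.5]
opening: 0.971
```

Request:
jog_arm(targets="-4 40 0 0 0 0 1;-3 40 0 0 0 0 1;0 40 0 0 0 0 1;0 20 0 0 0 0 1;0 0 0 0 0 0 1")

```text
time: 11.85
eef_pos: [0.4611, 0.0662, 0.1887]
tcp_rot: [0.866, 0.5, 0.008, 0.01]
contact_force: [-0.0, -0.5, 0.1]
opening: 1.004
```

```bash
python3 - <<'E'
from h import *
go(.47,.02,.2)
p=read_camera("wrist"); cv2.imwrite("pics/t.png",p["pixels"])
for m in mark_of("filter0",p): print("w",m, onz(p,m["uv"],0).round(4))
p=read_camera("top")
for m in mark_of("filter0",p): print("t",m, onz(p,m["uv"],0).round(4))
E
```

```text
d mm [  8.9 -46.2  11.3] turn 0 (alt 0.0) tilt fix [0.48 1.37 0.  ] rows 1.2 t 11.85 q6 0.45
w {'uv': [612.0, 122.4], 'p': 0.94} [ 0.8233 -0.0653  0.    ]
w {'uv': [288.4, 133.0], 'p': 0.93} [0.4597 0.1292 0.    ]
w {'uv': [375.5, 145.5], 'p': 0.65} [0.5477 0.0605 0.    ]
t {'uv': [323.7, 218.3], 'p': 0.63} [0.5338 0.0611 0.    ]
t {'uv': [274.2, 127.1], 'p': 0.62} [0.8021 0.2135 0.    ]
```

View pics/t.png

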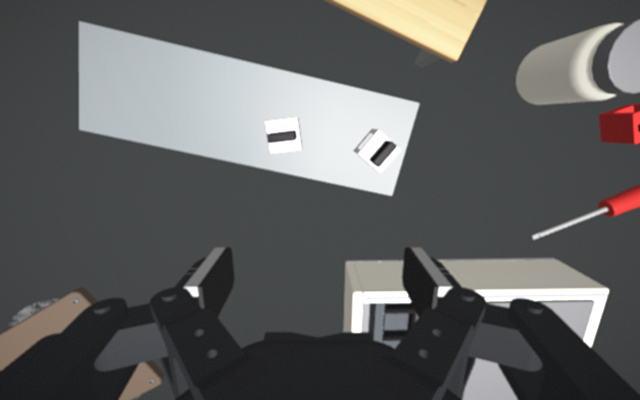

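```bash
cat >> h.py <<'E'
def tab(pic,c,name=None,zt=.064,half=.045,zr=None):
    """ortho warp about world c at height zt; find dark tab on white block. returns center, yaw of long axis deg"""
    N=360; s=2*half/N
    src=np.array([[0,0],[N,0],[N,N],[0,N]],np.float32)
    W=[(c[0]+half-v*s, c[1]+half-u*s, zt) for u,v in src]
    H=cv2.getPerspectiveTransform(proj(pic,W).astype(np.float32),src)
    im=cv2.warpPerspective(pic["pixels"],H,(N,N),flags=cv2.INTER_CUBIC)
    g=cv2.GaussianBlur(cv2.cvtColor(im,cv2.COLOR_BGR2GRAY),(5,5),0)
    m=(g<90).astype(np.uint8)
    n,lab,st,ce=cv2.connectedComponentsWithStats(m)
    best=None
    for i in range(1,n):
        a=st[i,4]*s*s*1e6
        touch=st[i,0]==0 or st[i,1]==0 or st[i,0]+st[i,2]==N or st[i,1]+st[i,3]==N
        if 120<a<900 and not touch:
            d=np.hypot(*(ce[i]-N/2))
            if best is None or d<best[0]: best=(d,i,a)
    if best is None: print("no tab"); cv2.imwrite(f"pics/{name}.png",im); return
    cnt=max(cv2.findContours((lab==best[1]).astype(np.uint8),cv2.RETR_EXTERNAL,cv2.CHAIN_APPROX_NONE)[0],key=len)
    r=cv2.minAreaRect(cnt); b=cv2.boxPoints(r)
    e=[b[1]-b[0],b[2]-b[1]]; e=max(e,key=np.linalg.norm)
    d=np.array([-e[1],-e[0]]); yaw=np.degrees(np.arctan2(d[1],d[0]))
    ctr=np.array([c[0]+half-r[0][1]*s,c[1]+half-r[0][0]*s])
    print("tab ctr",ctr.round(4),"size mm",(np.array(r[1])*s*1000).round(1),"long yaw",round(yaw%180,1),"jaw yaw",round((yaw+90)%180,1),"area",round(best[2]))
    cv2.drawContours(im,[b.astype(int)],-1,(0,0,255),1)
    if name: cv2.imwrite(f"pics/{name}.png",im)
    return ctr,yaw
E
python3 - <<'E'
from h import *
p=read_camera("wrist")
tab(p,(.548,.0605),"u1"); tab(p,(.4597,.129),"u2")
a=cv2.imread("pics/u1.png");b=cv2.imread("pics/u2.png"); cv2.imwrite("pics/u.png",np.hstack([a,b]))
go(.47,.02,.2)
E
```

```text
tab ctr [0.5408 0.0621] size mm [27.3 10.7] long yaw 20.5 jaw yaw 110.5 area 154
tab ctr [0.4571 0.1299] size mm [ 7.  28.5] long yaw 157.1 jaw yaw 67.1 area 191
d mm [  8.  -41.6  11.5] turn 0 (alt 0.0) tilt fix [0.58 1.34 0.  ] rows 1.1 t 12.1 q6 0.45
```

View pics/u.png

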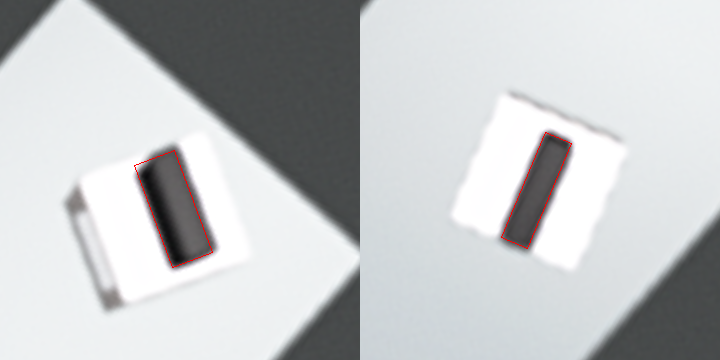

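Request:
jog_arm(targets="14 0 -10 0.3 0.7 -7 1;14 0 -10 0.3 0.6 -7 1;14 0 -10 0 0 -7 1;14 0 -10 0 0 -7 1;14 0 -10 0 0 -7 1;9 0 -10 0 0 -4.5 1;0 0 0 0 0 0 1")

```text
time: 12.68
eef_pos: [0.547, 0.0495, 0.1267]
tcp_rot: [0.987, 0.159, -0.001, 0.003]
contact_force: [-0.8, 0.5, -0.6]
opening: 0.998
```

```bash
python3 - <<'E'
from h import *
p=read_camera("wrist"); cv2.imwrite("pics/v0.png",p["pixels"])
r=tab(p,(.541,.062),"v1")
go(r[0][0],r[0][1],.007,(r[1]+90))
E
```

```text
tab ctr [0.5446 0.0599] size mm [31.7  8.2] long yaw 19.2 jaw yaw 109.2 area 245
d mm [  -2.2   10.4 -120.6] turn 0.8 (alt -179.2) tilt fix [ 0.33 -0.01  0.  ] rows 2.9 t 12.73 q6 1.16
```

View pics/v0.png

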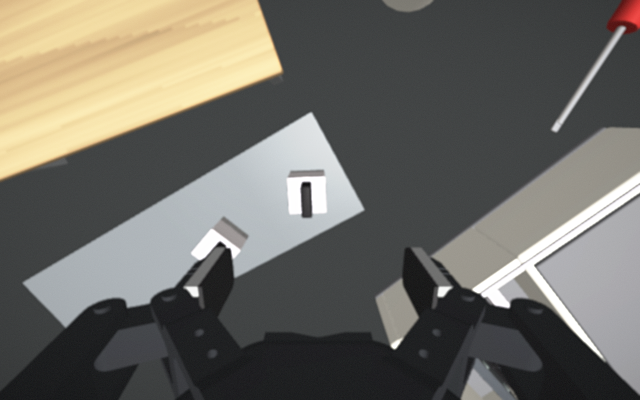

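View pics/v1.png

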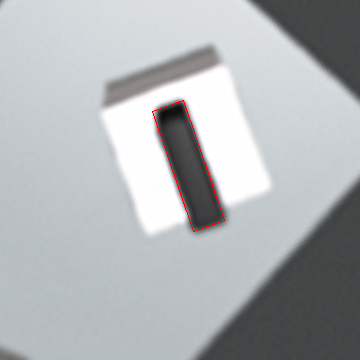

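Request:
jog_arm(targets="-1 5 -30 0.3 0 0.5 1;-1 5 -30 0 0 0 0.3;0 0 -15 0 0 0 0;0 0 0 0 0 0 0")

```text
time: 13.07
eef_pos: [0.547, 0.0551, 0.0552]
tcp_rot: [0.986, 0.166, 0.004, 0.001]
contact_force: [-1.0, 0.2, -0.8]
opening: 0.604
```

```bash
python3 - <<'E'
from h import *
p=read_camera("wrist"); cv2.imwrite("pics/w0.png",p["pixels"])
r=tab(p,(.545,.060),"w1")
go(r[0][0],r[0][1],.007,(r[1]+90))
print(get_state()["eef_pos"])
E
```

```text
tab ctr [0.5454 0.0602] size mm [34.   8.9] long yaw 19.2 jaw yaw 109.2 area 275
d mm [ -2.4   5.1 -49.5] turn 0.1 (alt -179.9) tilt fix [0.1  0.52 0.  ] rows 1.2 t 13.12 q6 1.15
[0.5477518  0.05510551 0.05653496]
```

View pics/w0.png

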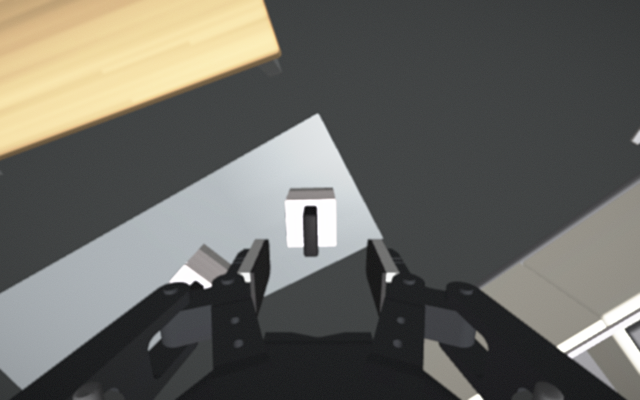

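View pics/w1.png

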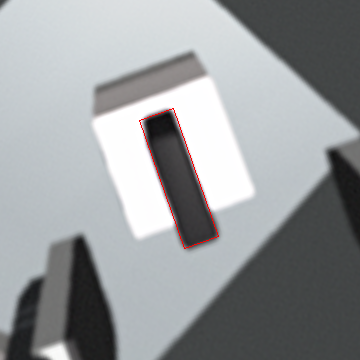

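Request:
jog_arm(targets="-3.5 4.5 -18 0 0.4 0 0;0 0 -16 0 0 0 0;0 0 -14 0 0 0 0;0 0 0 0 0 0 0")

```text
time: 13.45
eef_pos: [0.5493, 0.0573, 0.016]
tcp_rot: [0.986, 0.167, 0.007, 0.003]
contact_force: [-0.4, 0.7, -0.1]
opening: 0.501
```

```bash
python3 - <<'E'
from h import *
p=read_camera("wrist"); cv2.imwrite("pics/x0.png",p["pixels"])
q=read_camera("scene"); cv2.imwrite("pics/x1.png",cv2.resize(q["pixels"][130:270,240:440],None,fx=3.5,fy=3.5,interpolation=cv2.INTER_CUBIC))
go(.5435,.0595,.007,109.2)
E
```

```text
d mm [ -8.3   2.3 -11.6] turn -0.0 (alt 180.0) tilt fix [0.19 1.15 0.  ] rows 0.3 t 13.55 q6 1.16
```

View pics/x0.png

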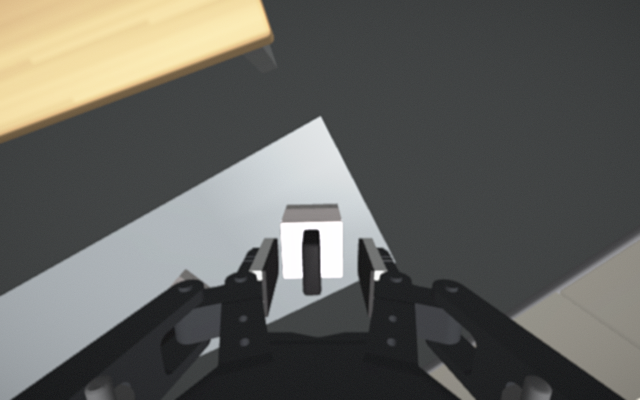

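View pics/x1.png

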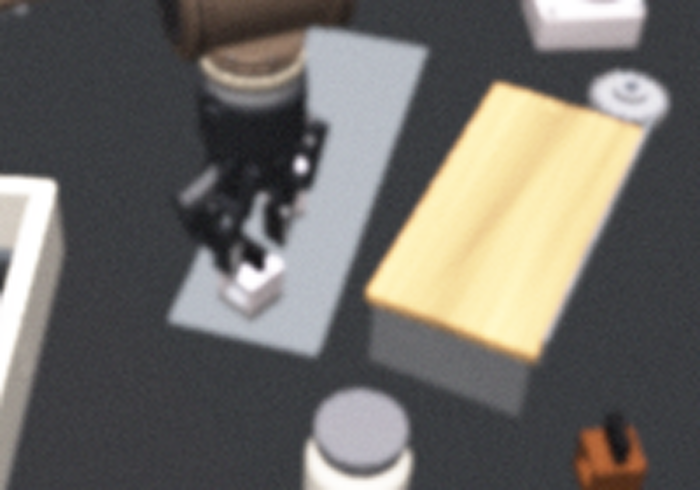

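Request:
jog_arm(targets="-8 2.5 0 0.1 1.1 0 0;-3 0 0 0 0.5 0 0;0 0 0 0 0 0 0")

```text
time: 13.8
eef_pos: [0.543, 0.0593, 0.0239]
tcp_rot: [0.986, 0.167, -0.002, 0.001]
contact_force: [0.3, -0.0, 0.3]
opening: 0.502
```

```bash
python3 - <<'E'
from h import *
go(.5435,.0595,.007,109.2)
p=read_camera("wrist"); cv2.imwrite("pics/y0.png",cv2.resize(p["pixels"][180:330,220:420],None,fx=4,fy=4,interpolation=cv2.INTER_CUBIC))
E
```

```text
d mm [  0.5   0.2 -16.9] turn -0.0 (alt 180.0) tilt fix [ 0.11 -0.16  0.  ] rows 0.4 t 13.8 q6 1.16
```

View pics/y0.png

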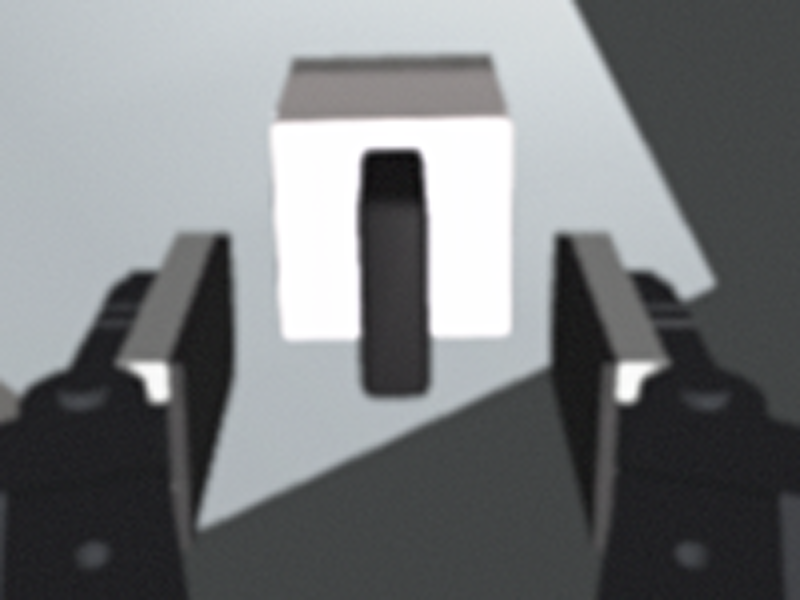

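Request:
jog_arm(targets="0 0 -9 0 0 0 0;0 0 -8 0 0 0 0;0 0 0 0 0 0 0;0 0 0 0 0 0 -1;0 0 0 0 0 0 -1;0 0 0 0 0 0 -1;0 0 0 0 0 0 -1;0 0 0 0 0 0 -1", force=50)

```text
time: 14.52
eef_pos: [0.5439, 0.0592, 0.006]
tcp_rot: [0.986, 0.167, -0.001, 0.001]
contact_force: [-0.0, 0.6, -0.4]
opening: 0.102
```

```bash
python3 - <<'E'
from h import *
go(.5435,.0595,.007,109.2)
p=read_camera("wrist"); cv2.imwrite("pics/y1.png",cv2.resize(p["pixels"][180:330,220:420],None,fx=4,fy=4,interpolation=cv2.INTER_CUBIC))
E
```

```text
d mm [-0.4  0.3  1. ] turn -0.1 (alt 179.9) tilt fix [ 0.13 -0.05  0.  ] rows 0.0 t 14.52 q6 1.16
```

View pics/y1.png

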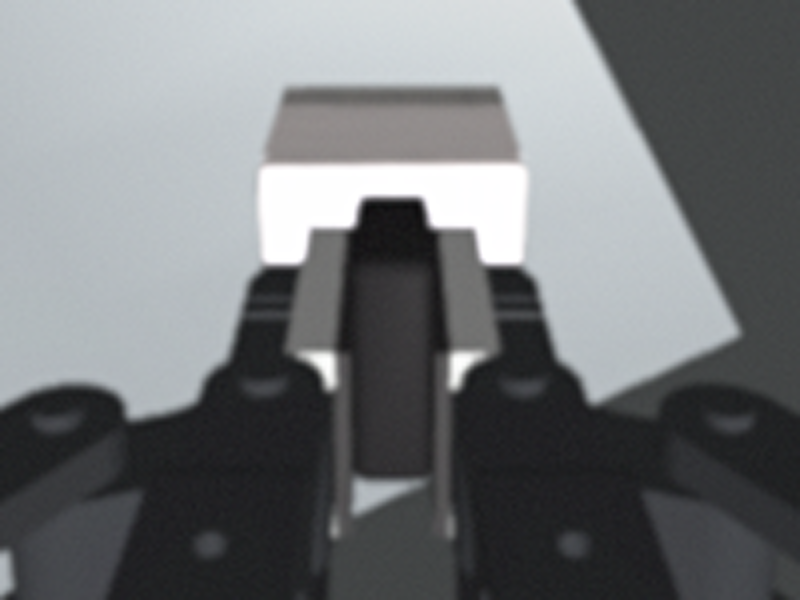

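Request:
jog_arm(targets="0 0 25 0 0 0 -1;0 0 38 0 0 0 -1;0 0 38 0 0 0 -1;-5 -5 38 0 0 0 -1;-14 -35 8 0 0 7 -1;-14 -37 0 0 0 7 -1;-14 -37 0 0 0 7 -1;-14 -37 0 0 0 7 -1;-14 -37 0 0 0 7 -1;-10 -37 0 0 0 6 -1")

```text
time: 15.4
eef_pos: [0.4567, -0.1487, 0.1547]
tcp_rot: [0.874, 0.486, -0.005, 0.003]
contact_force: [1.6, -0.6, -1.9]
opening: 0.106
```

Request:
jog_arm(targets="0 -7 0 0 0 0 -1;0 0 0 0 0 0 -1")

```text
time: 15.57
eef_pos: [0.4542, -0.1613, 0.1542]
tcp_rot: [0.875, 0.484, -0.006, 0.004]
contact_force: [0.5, -0.6, -1.0]
opening: 0.104
```

```bash
python3 - <<'E'
from h import *
ph=np.array([.4467,-.198,-.52])
go(*glob(ph,[(0,.023,.15)])[0],-29.8)
p=read_camera("wrist"); cv2.imwrite("pics/z0.png",p["pixels"])
print(get_state()["opening"])
E
```

```text
d mm [  3.9 -16.8  -4.2] turn 2.3 (alt -177.7) tilt fix [ 0.73 -0.38  0.  ] rows 0.4 t 15.57 q6 0.02
0.10330198514559182
```

View pics/z0.png

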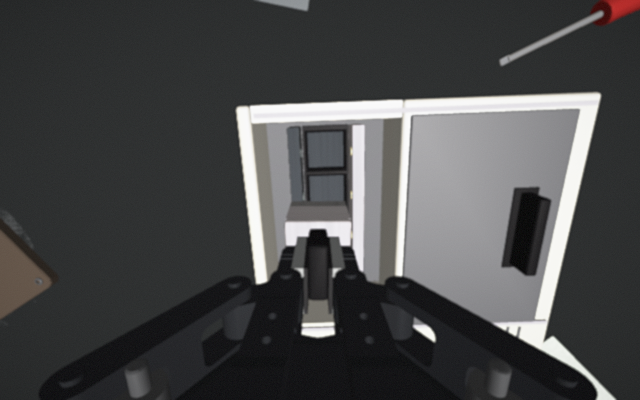

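```bash
python3 - <<'E'
from h import *
p=read_camera("wrist")
im=np.clip(p["pixels"].astype(float)*1.7,0,255).astype(np.uint8)
cv2.imwrite("pics/z1.png",cv2.resize(im[85:215,225:425],None,fx=4,fy=4,interpolation=cv2.INTER_CUBIC))
ph=np.array([.4467,-.198,-.52])
h=.0193
for y in (.069,.023): print(y,[((a-225)*4,(b-85)*4) for a,b in proj(p,glob(ph,[(-h,y+h,.03),(h,y+h,.03),(h,y-h,.03),(-h,y-h,.03)])).round(1)])
print([((a-225)*4,(b-85)*4) for a,b in proj(p,glob(ph,[(-.075,.115,.085),(-.063,.101,.085),(.063,.101,.085)])).round(1)], proj(p,glob(ph,[(.225,.115,.085),(-.075,.115,.085)])))
E
```

```text
0.069 [(np.float64(337.5999999999999), np.float64(201.60000000000002)), (np.float64(486.79999999999995), np.float64(196.0)), (np.float64(488.0), np.float64(343.20000000000005)), (np.float64(344.0), np.float64(348.79999999999995))]
0.023 [(np.float64(345.20000000000005), np.float64(375.6)), (np.float64(488.0), np.float64(370.4)), (np.float64(489.20000000000005), np.float64(505.6)), (np.float64(351.5999999999999), np.float64(510.4))]
[(np.float64(54.39999999999998), np.float64(98.39999999999998)), (np.float64(119.20000000000005), np.float64(166.39999999999998)), (np.float64(721.5999999999999), np.float64(142.8))] [[605.72787115  95.03846129]
 [238.6059987  109.64995065]]
```

View pics/z1.png

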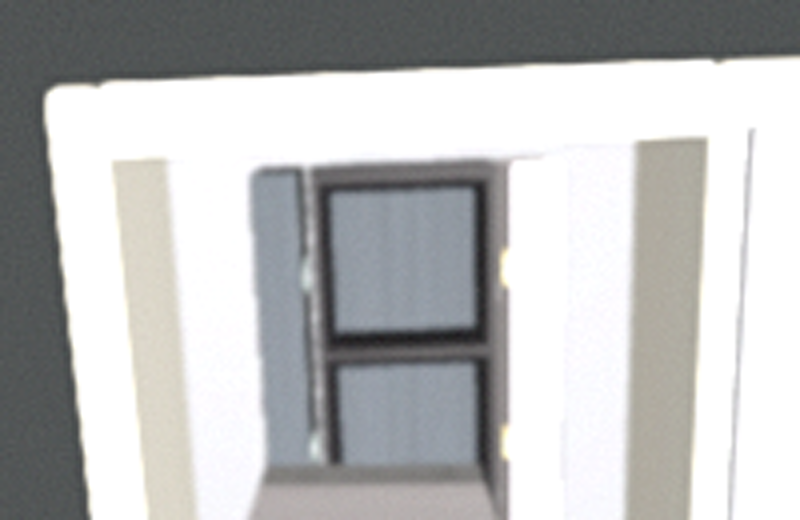

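```bash
python3 - <<'E'
from h import *
p=read_camera("wrist")
f=lambda a,b:(a/4+225,b/4+85)
pts=[f(46,88),f(113,160),f(708,138),(600,94.5)]
L=[(-.075,.115,.085),(-.063,.101,.085),(.063,.101,.085),(.225,.115,.085)]
r=yawfit(p,pts,L);print(r,np.degrees(r[0][2]))
h=.0193+.0015
pts2=pts+[f(320,180),f(487,179),f(485,343),f(330,345)]
L2=L+[(-h,.069+h,.03),(h,.069+h,.03),(h,.069-h,.03),(-h,.069-h,.03)]
r=yawfit(p,pts2,L2);print(r,np.degrees(r[0][2]))
ph=r[0]
print(proj(p,glob(ph,L2)).round(1)-np.array(pts2))
# held block: project expected bottom/top corners
s=get_state();e=s["eef_pos"];M=R.from_quat(s["tcp_rot"]).as_matrix()
for z in (-.006,.034):
  P=[e+M[:,0]*a+M[:,1]*b+np.array([0,0,z]) for a,b in((.018,.018),(.018,-.018))]
  print(z,proj(p,P).round(1).tolist())
im=np.clip(p["pixels"].astype(float)*1.7,0,255).astype(np.uint8)
cv2.imwrite("pics/z2.png",cv2.resize(im[190:320,260:380],None,fx=5,fy=4.5,interpolation=cv2.INTER_CUBIC))
go(*glob(ph,[(0,.023,.15)])[0],np.degrees(ph[2]))
E
```

```text
(array([ 0.44500648, -0.19412365, -0.52407055]), np.float64(2.620945019858823)) -30.027030652317276
(array([ 0.44538222, -0.19364969, -0.5256288 ]), np.float64(3.0297560580256686)) -30.116311901099557
[[-1.   -0.3 ]
 [-1.55 -1.2 ]
 [ 0.6  -0.5 ]
 [ 3.    0.2 ]
 [ 0.4   2.1 ]
 [-1.05  1.05]
 [-0.45 -0.05]
 [-0.4   0.65]]
-0.006 [[345.2, 198.1], [291.8, 198.1]]
0.034 [[352.1, 218.9], [285.4, 218.9]]
d mm [  2.  -15.   -4.1] turn 1.7 (alt -178.3) tilt fix [ 0.68 -0.4   0.  ] rows 0.4 t 15.72 q6 0.02
```

View pics/z2.png

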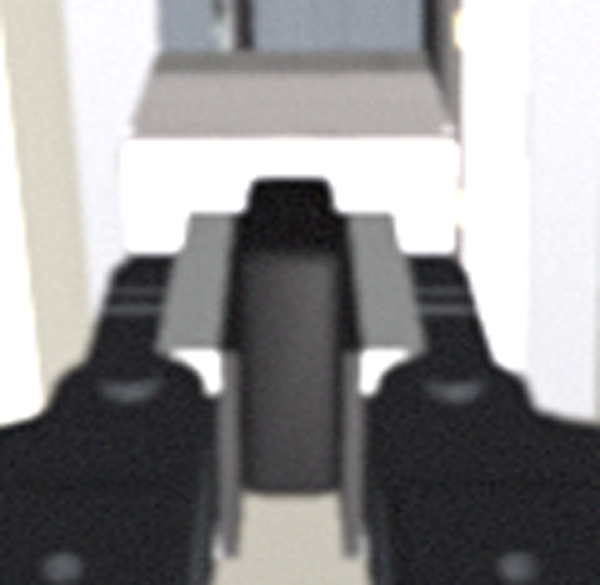

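Request:
jog_arm(targets="2 -14 0 0.7 -0.4 1.7 -1;0 0 -30 0 0 0 -1;0 0 -30 0 0 0 -1;0 0 -15 0 0 0 -1;0 0 0 0 0 0 -1")

```text
time: 16.13
eef_pos: [0.461, -0.1664, 0.0785]
tcp_rot: [0.864, 0.503, 0.003, 0.001]
contact_force: [-1.0, 0.6, -2.0]
opening: 0.103
```

```bash
python3 - <<'E'
from h import *
ph=np.array([.4453,-.1938,-.5255])
go(*glob(ph,[(0,.024,.045)])[0],-30.1)
p=read_camera("wrist")
im=np.clip(p["pixels"].astype(float)*1.5,0,255).astype(np.uint8)
cv2.imwrite("pics/aa.png",cv2.resize(im[90:310,210:430],None,fx=3.5,fy=2.7,interpolation=cv2.INTER_CUBIC))
E
```

```text
d mm [ -3.6  -6.6 -33.5] turn -0.5 (alt 179.5) tilt fix [-0.01  0.34  0.  ] rows 0.8 t 16.13 q6 -0.04
```

View pics/aa.png

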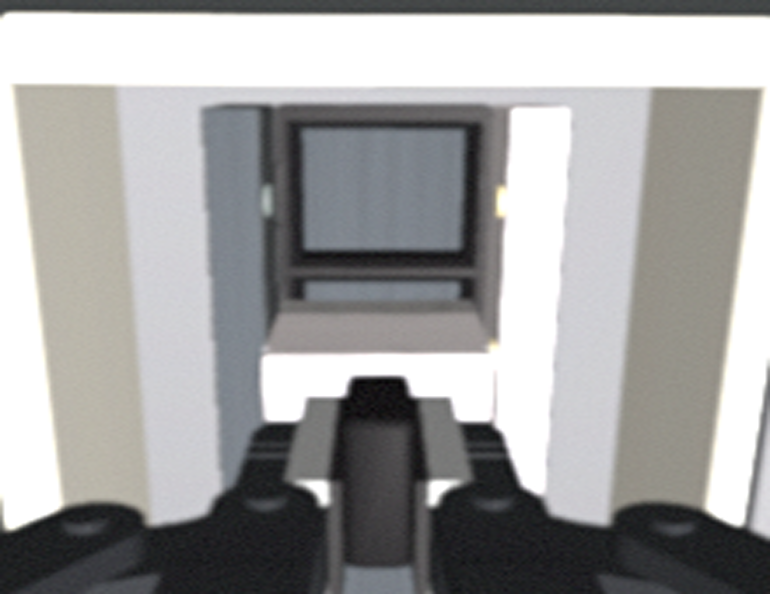

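```bash
cat > ov.py <<'E'
from h import *
import sys
ph=np.array([float(x) for x in sys.argv[1].split(",")])
p=read_camera("wrist")
im=np.clip(p["pixels"].astype(float)*1.5,0,255).astype(np.uint8)
im=cv2.resize(im,None,fx=4,fy=4,interpolation=cv2.INTER_CUBIC)
def sq(h,y,z,col):
    cv2.polylines(im,[(proj(p,glob(ph,[(-h,y+h,z),(h,y+h,z),(h,y-h,z),(-h,y-h,z)]))*4+1.5).round().astype(np.int32)],True,col,1,cv2.LINE_AA)
for y in (.069,.023,-.023,-.069):
    sq(.0193,y,.014,(0,0,255)); sq(.0193,y,.028,(0,255,0))
for L in ([(-.063,.101,.085),(.063,.101,.085),(.063,-.101,.085),(-.063,-.101,.085)],[(-.026,.095,.046),(-.026,-.095,.046)],[(.026,.095,.046),(.026,-.095,.046)],[(-.075,.115,.085),(.225,.115,.085)]):
    cv2.polylines(im,[(proj(p,glob(ph,L))*4+1.5).round().astype(np.int32)],True,(255,0,255),1,cv2.LINE_AA)
c=[int(v) for v in sys.argv[3].split(",")]
cv2.imwrite(sys.argv[2],cv2.resize(im[c[0]*4:c[1]*4,c[2]*4:c[3]*4],None,fx=float(sys.argv[4]),fy=float(sys.argv[4]),interpolation=cv2.INTER_AREA))
E
python3 ov.py .4453,-.1938,-.5255 pics/ab.png 90,240,210,410 1
```

```text
(no output)
```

View pics/ab.png

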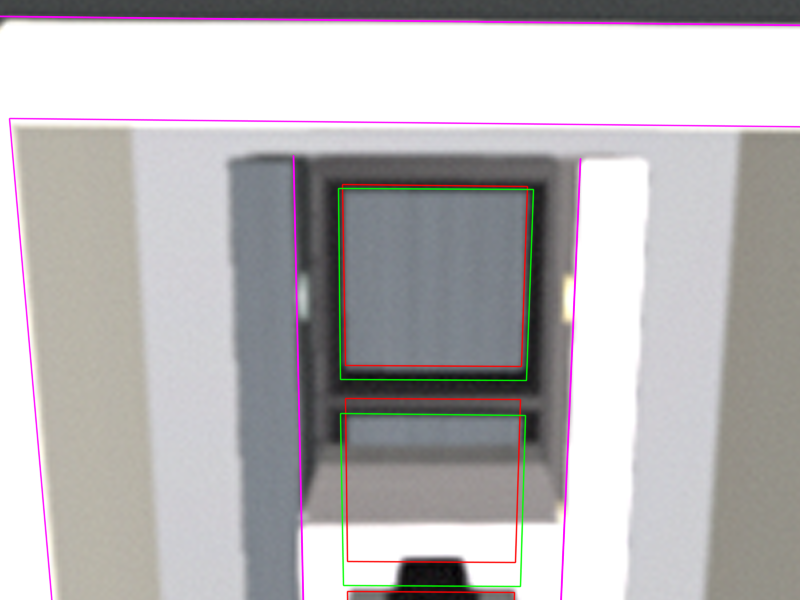

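Request:
jog_arm(targets="-3.9 -7 -5 0 0.3 -0.5 -1;0 0 -10 0 0 0 -1;0 0 -10 0 0 0 -1;0 0 0 0 0 0 -1")

```text
time: 16.57
eef_pos: [0.4625, -0.1758, 0.0595]
tcp_rot: [0.866, 0.5, 0.004, 0.007]
contact_force: [-0.5, 1.4, -2.9]
opening: 0.103
```

```bash
python3 - <<'E'
from h import *
ph=np.array([.4453,-.1938,-.5255])
go(*glob(ph,[(0,.0235,.020)])[0],-30.1)
E
python3 ov.py .4453,-.1938,-.5255 pics/ac.png 110,260,220,420 1
```

```text
d mm [ -5.4   2.3 -39.5] turn -0.1 (alt 179.9) tilt fix [0.45 0.72 0.  ] rows 1.0 t 16.57 q6 -0.05
```

View pics/ac.png

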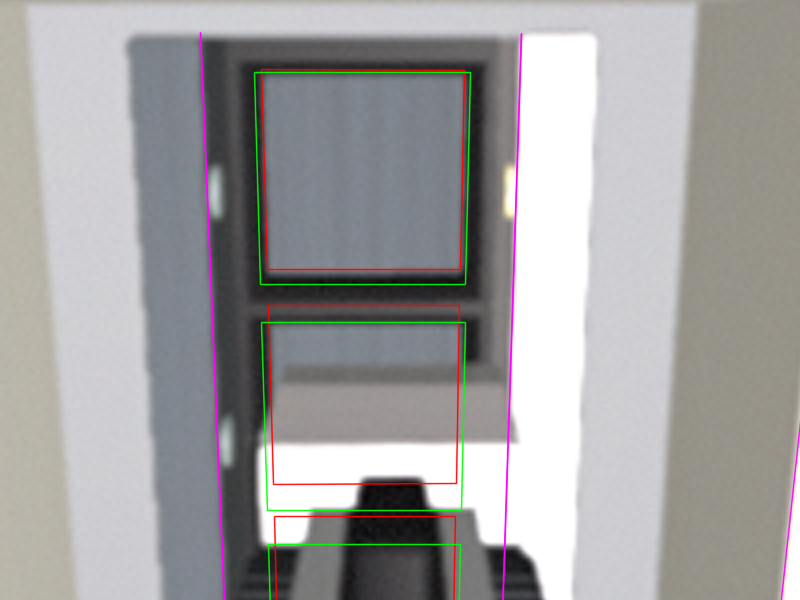

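Request:
jog_arm(targets="-5 2 -4 0.4 0.7 0 -1;-1 0 -3 0 0.3 0 -1;-1 0 -3 0 0.3 0 -1;0 0 0 0 0 0 -1")

```text
time: 16.95
eef_pos: [0.456, -0.1745, 0.0504]
tcp_rot: [0.866, 0.5, -0.005, -0.002]
contact_force: [-0.3, 0.1, -1.1]
opening: 0.102
```

```bash
python3 - <<'E'
from h import *
ph=np.array([.4453,-.1938,-.5255])
go(*glob(ph,[(0,.0235,.020)])[0],-30.1)
E
```

```text
d mm [  1.1   1.1 -30.4] turn -0.1 (alt 179.9) tilt fix [ 0.09 -0.55  0.  ] rows 0.7 t 16.95 q6 -0.04
```

Request:
jog_arm(targets="1 1 -4 0 -0.4 0 -1;0 0 -4 0 0.1 0 -1;0 0 -4 0 0.1 0 -1;0 0 0 0 0 0 -1")

```text
time: 17.28
eef_pos: [0.4573, -0.1736, 0.0376]
tcp_rot: [0.866, 0.5, -0.003, -0.0]
contact_force: [0.0, 0.1, -1.9]
opening: 0.101
```

```bash
python3 - <<'E'
from h import *
ph=np.array([.4453,-.1938,-.5255])
go(*glob(ph,[(0,.0235,.020)])[0],-30.1)
E
python3 ov.py .4453,-.1938,-.5255 pics/ad.png 110,260,220,420 1
```

```text
d mm [ -0.2   0.2 -17.6] turn -0.1 (alt 179.9) tilt fix [ 0.12 -0.29  0.  ] rows 0.4 t 17.28 q6 -0.04
```

View pics/ad.png

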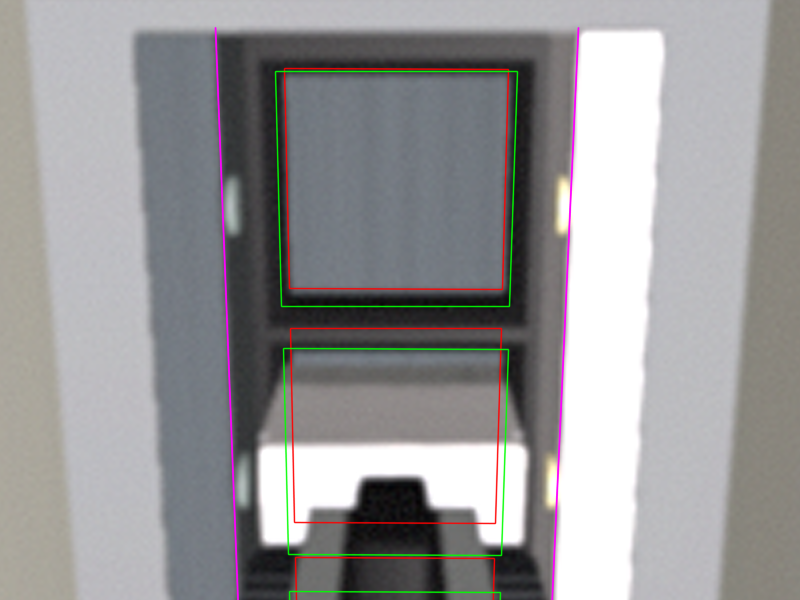

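Request:
jog_arm(targets="0.5 1 -3 0 -0.2 0 -1;0 0 -4 0 0 0 -1;0 0 -4 0 0 0 -1;0 0 0 0 0 0 -1")

```text
time: 17.67
eef_pos: [0.4585, -0.1731, 0.0263]
tcp_rot: [0.866, 0.5, -0.001, 0.001]
contact_force: [-0.1, -0.5, -2.2]
opening: 0.101
```

```bash
python3 - <<'E'
from h import *
ph=np.array([.4453,-.1938,-.5255])
go(*glob(ph,[(0,.0245,.020)])[0],-30.1)
E
python3 ov.py .4453,-.1938,-.5255 pics/ae.png 110,260,220,420 1
```

```text
d mm [-0.9  0.5 -6.3] turn -0.1 (alt 179.9) tilt fix [0.19 0.01 0.  ] rows 0.2 t 17.67 q6 -0.04
```

View pics/ae.png

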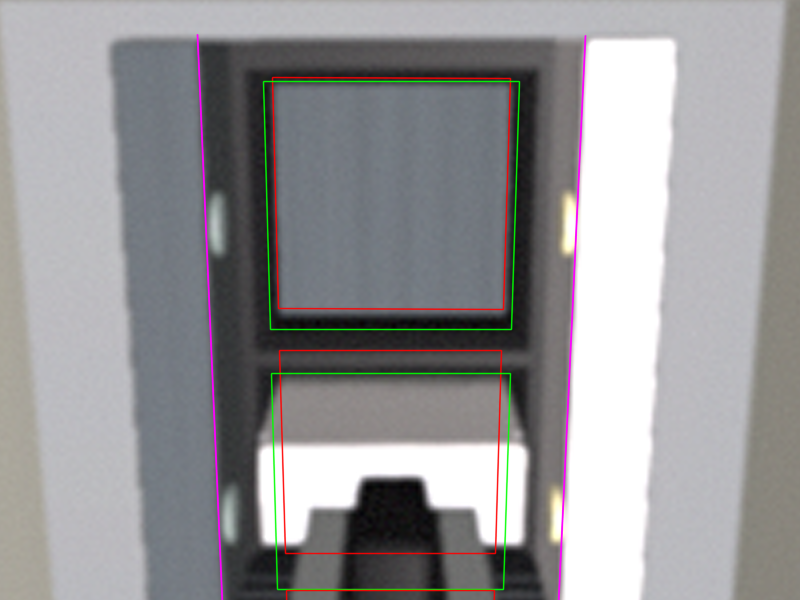

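Request:
jog_arm(targets="-0.9 0.5 -4 0.2 0 0 -1;0 0 -2 0 0 0 -1;0 0 0 0 0 0 -1")

```text
time: 17.97
eef_pos: [0.458, -0.1727, 0.0202]
tcp_rot: [0.866, 0.5, 0.0, 0.0]
contact_force: [-1.0, -0.1, -1.8]
opening: 0.101
```

Request:
jog_arm(targets="0 0 -1.5 0 0 0 -1;0 0 0 0 0 0 -1")

```text
time: 18.13
eef_pos: [0.4583, -0.1729, 0.0205]
tcp_rot: [0.866, 0.5, 0.0, -0.0]
contact_force: [-0.4, -0.4, -2.0]
opening: 0.106
```

Request:
jog_arm(targets="0 0 -2 0 0 0 -1;0 0 -2 0 0 0 -1")

```text
time: 18.3
eef_pos: [0.459, -0.1733, 0.0199]
tcp_rot: [0.866, 0.5, -0.0, -0.001]
contact_force: [-8.1, 3.3, 17.8]
opening: 0.111
```

Request:
jog_arm(targets="0 0 -2 0 0 0 -1;0 0 0 0 0 0 -1")

```text
time: 18.47
eef_pos: [0.4592, -0.1735, 0.0207]
tcp_rot: [0.866, 0.5, -0.001, -0.002]
contact_force: [0.1, 0.3, -2.0]
opening: 0.102
```

Request:
jog_arm(targets="0 0 0 0 0 0 -0.4;0 0 0 0 0 0 -0.4;0 0 0 0 0 0 -0.4;0 0 12 0 0 0 -0.4;0 0 25 0 0 0 -0.4;0 0 38 0 0 0 0;0 0 38 0 0 0 0;0 0 20 0 0 0 0;0 0 0 0 0 0 0")

```text
time: 19.22
eef_pos: [0.4576, -0.1721, 0.1605]
tcp_rot: [0.866, 0.5, -0.001, -0.002]
contact_force: [0.0, -0.5, 0.9]
opening: 0.504
```

```bash
python3 ov.py .4453,-.1938,-.5255 pics/af.png 90,290,220,420 1
python3 - <<'E'
from h import *
t=read_camera("top"); cv2.imwrite("pics/ag.png",cv2.resize(t["pixels"][150:320,200:420],None,fx=3,fy=3,interpolation=cv2.INTER_CUBIC))
print(get_state()["eef_pos"])
r=tab(t,(.457,.13),"ag2")
E
```

```text
[ 0.45589666 -0.17111999  0.15638163]
tab ctr [0.4587 0.1283] size mm [ 9.8 27.9] long yaw 154.4 jaw yaw 64.4 area 233
```

View pics/af.png

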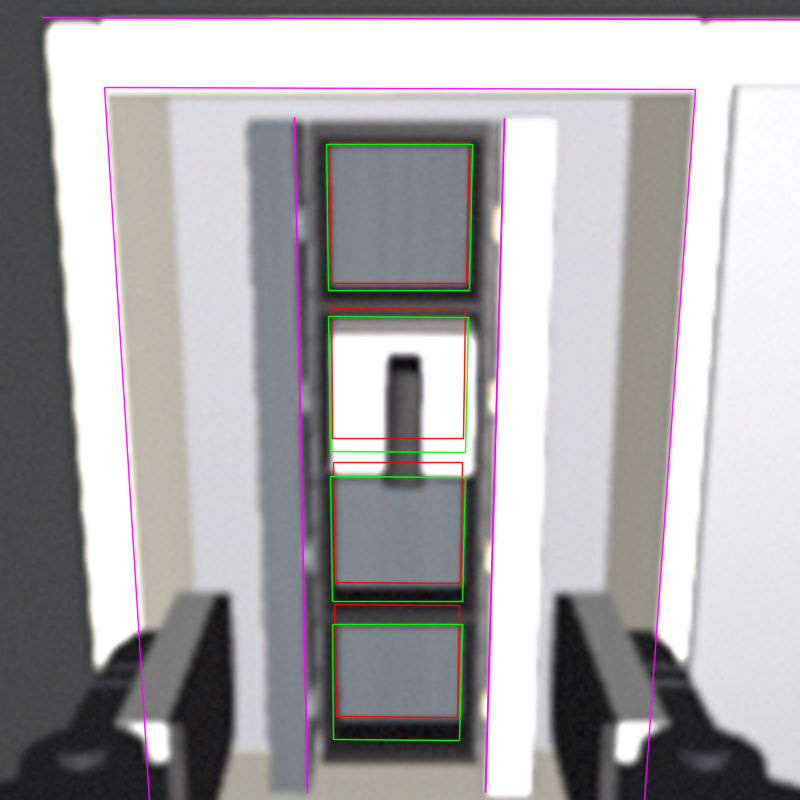

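View pics/ag.png

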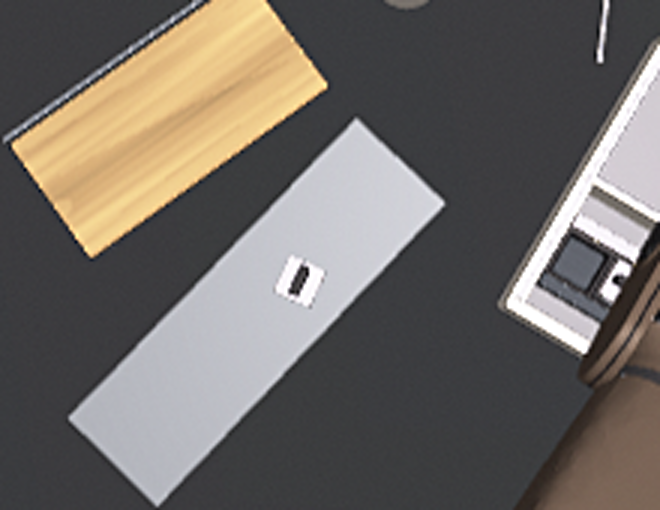

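Request:
jog_arm(targets="0 30 12 0 0 -7 0;0 36 10 0 0 -7 0;0 36 0 0 0 -7 0.5;0 36 0 0 0 -7 0.5;0 36 0 0 0 -7 0.5;0 36 0 0 0 -7 0.5;0 36 0 0 0 -7 0.5;0 25 0 0 0 -7 0.5;0 10 0 0 0 -7 0.5;0 0 0 0 0 -7 0.5")

```text
time: 20.15
eef_pos: [0.4422, 0.1055, 0.1579]
tcp_rot: [0.997, -0.072, -0.012, -0.015]
contact_force: [0.2, 0.2, 0.3]
opening: 0.749
```

Request:
jog_arm(targets="0 0 0 0 0 -7 0.5;0 0 0 0 0 -6 0.5;0 0 -20 0 0 0 0.5;0 0 -20 0 0 0 0.5;0 0 0 0 0 0 0.5")

```text
time: 20.57
eef_pos: [0.4342, 0.1079, 0.1055]
tcp_rot: [0.981, -0.191, -0.02, -0.015]
contact_force: [-0.6, 0.7, -0.3]
opening: 0.75
```

```bash
python3 - <<'E'
from h import *
p=read_camera("wrist"); cv2.imwrite("pics/ah0.png",p["pixels"])
r=tab(p,(.457,.129),"ah1")
print(get_state()["eef_pos"])
if r: go(r[0][0],r[0][1],.007,(r[1]+90))
E
```

```text
tab ctr [0.458  0.1277] size mm [10.2 32.2] long yaw 155.1 jaw yaw 65.1 area 299
[0.43481256 0.10787827 0.10680849]
d mm [ 23.2  19.8 -99.8] turn -2.9 (alt 177.1) tilt fix [-2.07 -1.84 -0.  ] rows 2.5 t 20.62 q6 1.93
```

View pics/ah0.png

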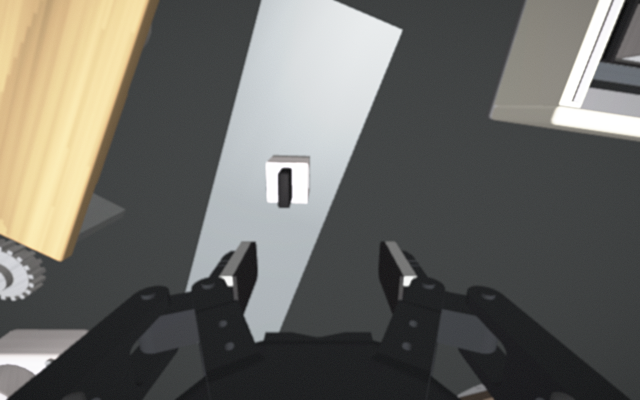

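View pics/ah1.png

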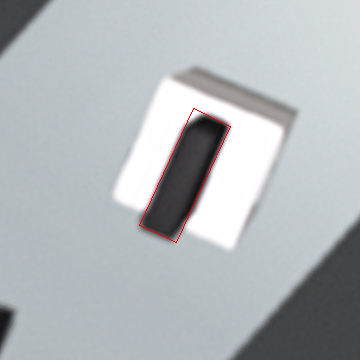

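Request:
jog_arm(targets="12 10 -15 -1.5 -1.5 -2 0.2;11 10 -10 -0.6 -0.4 0 0.2;0 0 -10 0 0 0 0.2;0 0 0 0 0 0 0.2")

```text
time: 20.95
eef_pos: [0.4576, 0.1278, 0.0699]
tcp_rot: [0.978, -0.209, 0.0, 0.001]
contact_force: [-1.1, -0.2, -1.4]
opening: 0.598
```

```bash
python3 - <<'E'
from h import *
p=read_camera("wrist"); cv2.imwrite("pics/ai0.png",cv2.resize(p["pixels"][150:330,220:420],None,fx=4,fy=3.3,interpolation=cv2.INTER_CUBIC))
r=tab(p,(.457,.129),"ai1")
print(get_state()["eef_pos"])
if r: go(r[0][0],r[0][1],.007,(r[1]+90))
E
```

```text
tab ctr [0.4591 0.1284] size mm [ 8.9 33.5] long yaw 155.4 jaw yaw 65.4 area 264
[0.45855699 0.12774742 0.07110582]
d mm [  0.5   0.6 -64.1] turn -0.4 (alt 179.6) tilt fix [0.09 0.12 0.  ] rows 1.5 t 21.0 q6 2.05
```

View pics/ai0.png

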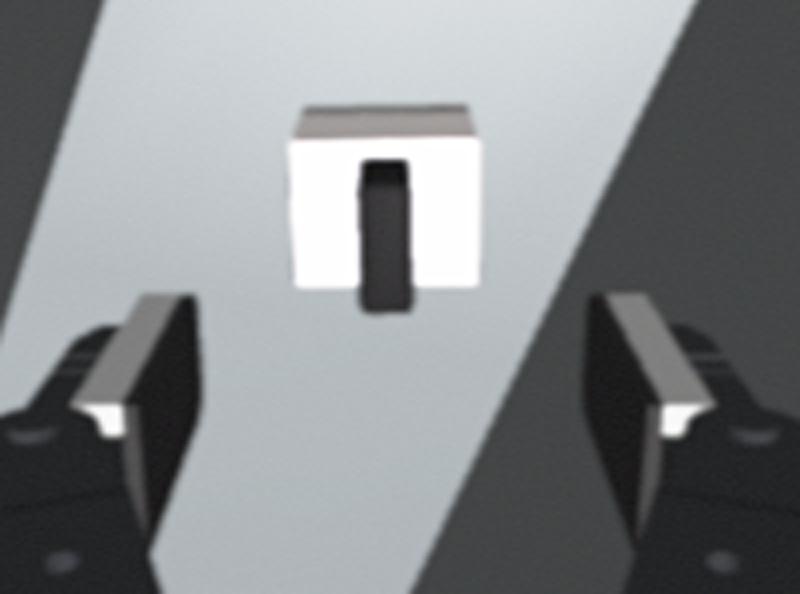

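View pics/ai1.png

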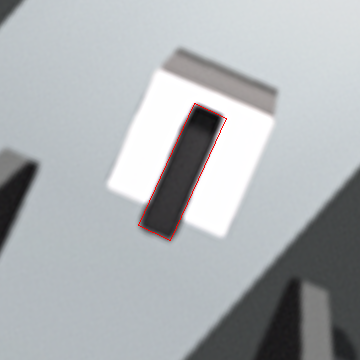

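Request:
jog_arm(targets="-1.5 1.5 -14 0 0 -0.3 0;0 0 -14 0 0 0 0;0 0 -14 0 0 0 0;0 0 0 0 0 0 0")

```text
time: 21.33
eef_pos: [0.459, 0.1279, 0.0319]
tcp_rot: [0.977, -0.212, 0.004, -0.0]
contact_force: [-0.7, 0.9, 0.0]
opening: 0.506
```

```bash
python3 - <<'E'
from h import *
p=read_camera("wrist"); cv2.imwrite("pics/aj0.png",cv2.resize(p["pixels"][180:330,220:420],None,fx=4,fy=4,interpolation=cv2.INTER_CUBIC))
go(.4567,.1295,.007,65.2)
E
```

```text
d mm [ -3.5   1.5 -26.4] turn -0.3 (alt 179.7) tilt fix [0.05 0.56 0.  ] rows 0.6 t 21.38 q6 2.06
```

View pics/aj0.png

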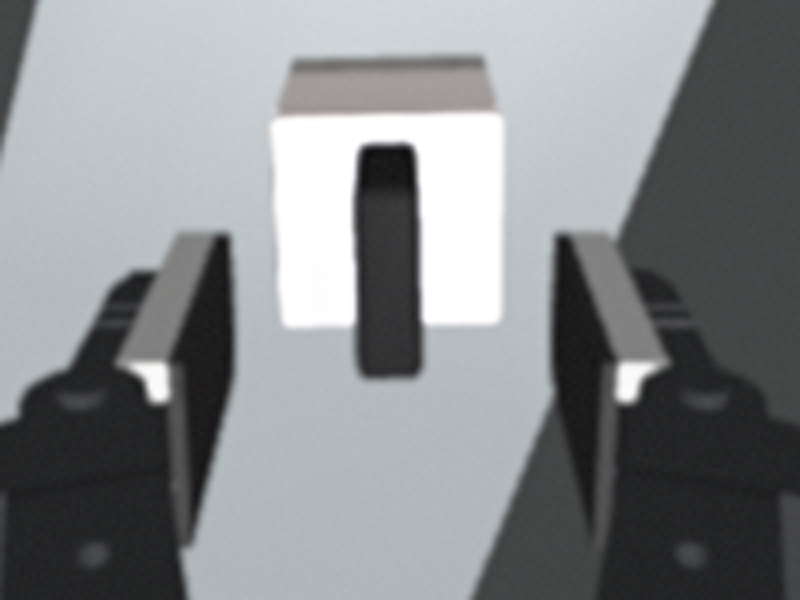

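Request:
jog_arm(targets="-3.5 1.5 -9 0 0.5 -0.3 0;-0.5 0 -9 0 0.1 0 0;-0.5 0 -8 0 0.1 0 0;0 0 0 0 0 0 0")

```text
time: 21.72
eef_pos: [0.4582, 0.129, 0.0094]
tcp_rot: [0.976, -0.216, 0.002, -0.0]
contact_force: [-1.1, -0.4, -0.1]
opening: 0.498
```

```bash
python3 - <<'E'
from h import *
go(.4567,.1295,.006,65.2)
E
```

```text
d mm [-1.5  0.5 -3.4] turn 0.1 (alt -179.9) tilt fix [0.03 0.19 0.  ] rows 0.1 t 21.72 q6 2.07
```

Request:
jog_arm(targets="-1.5 0.5 -3 0 0.2 0 0;0 0 0 0 0 0 0;0 0 0 0 0 0 -1;0 0 0 0 0 0 -1;0 0 0 0 0 0 -1;0 0 0 0 0 0 -1;0 0 0 0 0 0 -1")

```text
time: 22.3
eef_pos: [0.457, 0.1297, 0.0065]
tcp_rot: [0.977, -0.216, 0.0, 0.0]
contact_force: [-1.0, -0.3, -1.4]
opening: 0.106
```

```bash
python3 - <<'E'
from h import *
p=read_camera("wrist"); cv2.imwrite("pics/ak0.png",cv2.resize(p["pixels"][180:330,220:420],None,fx=4,fy=4,interpolation=cv2.INTER_CUBIC))
go(.4567,.1295,.006,65.2)
E
```

```text
d mm [-0.2 -0.2 -0.4] turn 0.1 (alt -179.9) tilt fix [ 0.02 -0.01  0.  ] rows 0.0 t 22.35 q6 2.07
```

View pics/ak0.png

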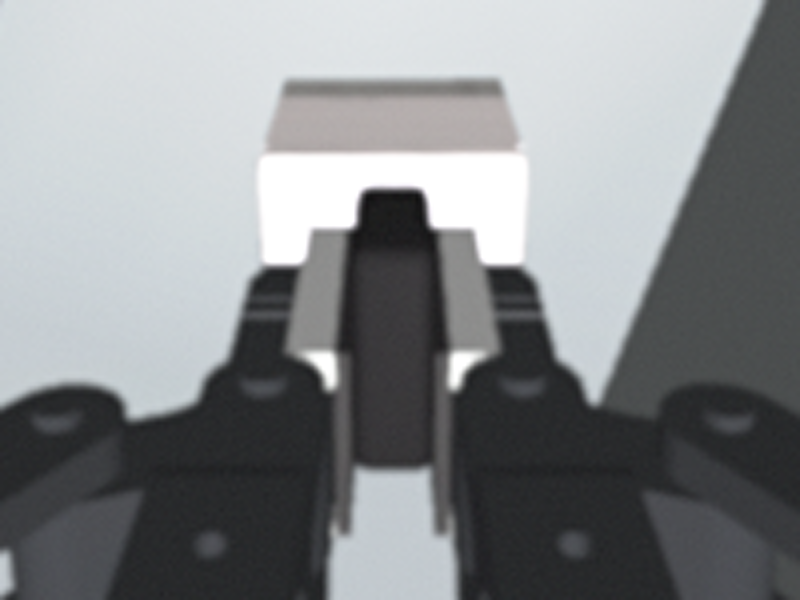

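Request:
jog_arm(targets="0 0 25 0 0 0 -1;0 0 38 0 0 0 -1;0 0 38 0 0 0 -1;0 0 35 0 0 7 -1;2 -15 0 0 0 7 -1;4 -35 0 0 0 7 -1;4 -37 0 0 0 7 -1;4 -37 0 0 0 7 -1;4 -37 0 0 0 7 -1;4 -37 0 0 0 7 -1")

```text
time: 23.18
eef_pos: [0.4704, -0.0529, 0.1454]
tcp_rot: [0.982, 0.191, -0.002, 0.005]
contact_force: [0.6, -0.0, -2.4]
opening: 0.103
```

Request:
jog_arm(targets="4 -25 0 0 0 7 -1;0 -15 0 0 0 7 -1;0 -5 0 0 0 7 -1;0 0 0 0 0 7 -1;0 0 0 0 0 7 -1;0 0 0 0 0 0 -1")

```text
time: 23.68
eef_pos: [0.4722, -0.1077, 0.1432]
tcp_rot: [0.875, 0.484, -0.002, 0.005]
contact_force: [-0.1, -0.4, -1.6]
opening: 0.102
```

```bash
python3 - <<'E'
from h import *
ph=np.array([.4453,-.1938,-.5255])
go(*glob(ph,[(.0005,.0692,.08)])[0],-30.1)
print(get_state()["eef_pos"])
E
```

```text
d mm [  8.2 -26.5 -63.2] turn 2.0 (alt -178.0) tilt fix [0.66 0.09 0.  ] rows 1.7 t 23.68 q6 0.14
[ 0.47224879 -0.1077288   0.14321717]
```

Request:
jog_arm(targets="8 -26 -3 0.6 0 2 -1;0 0 -20 0 0 0 -1;0 0 -20 0 0 0 -1;0 0 -15 0 0 0 -1;0 0 0 0 0 0 -1")

```text
time: 24.1
eef_pos: [0.4806, -0.1344, 0.0836]
tcp_rot: [0.87, 0.493, 0.001, 0.001]
contact_force: [-0.3, -0.4, -1.8]
opening: 0.105
```

```bash
python3 - <<'E'
from h import *
ph=np.array([.4453,-.1938,-.5255])
go(*glob(ph,[(.0005,.0692,.045)])[0],-30.1)
E
python3 ov.py .4453,-.1938,-.5255 pics/al.png 110,260,220,420 1
```

```text
d mm [ -0.1   0.2 -38.6] turn 0.8 (alt -179.2) tilt fix [0.06 0.21 0.  ] rows 0.9 t 24.1 q6 0.06
```

View pics/al.png

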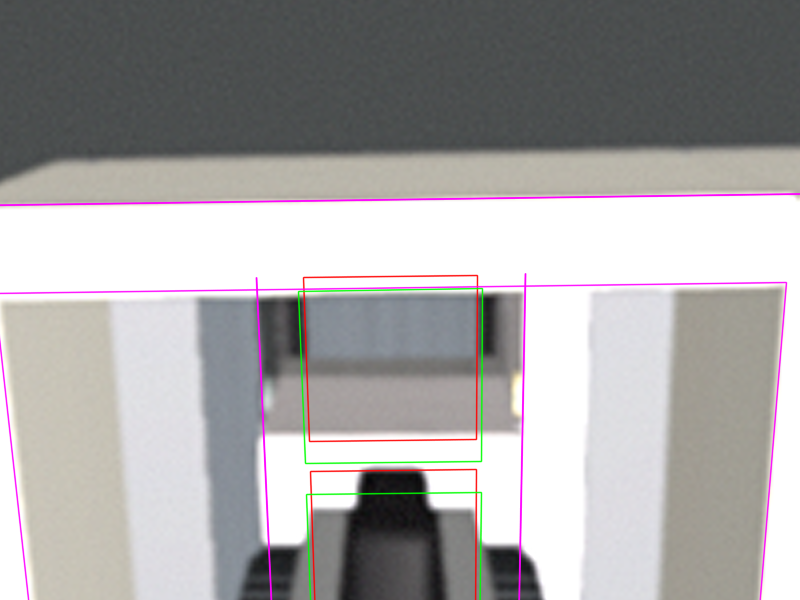

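Request:
jog_arm(targets="0 0 -10 0 0.2 0.8 -1;-1 0 -10 0 0.2 0 -1;-1 0 -10 0 0.2 0 -1;-1 0 -6 0 0.2 0 -1;0 0 0 0 0 0 -1")

```text
time: 24.57
eef_pos: [0.4801, -0.1348, 0.0489]
tcp_rot: [0.867, 0.499, -0.003, 0.001]
contact_force: [-1.3, -0.1, -2.0]
opening: 0.099
```

```bash
python3 - <<'E'
from h import *
ph=np.array([.4453,-.1938,-.5255])
go(*glob(ph,[(.0005,.0692,.020)])[0],-30.1)
E
python3 ov.py .4453,-.1938,-.5255 pics/am.png 110,260,220,420 1
```

```text
d mm [  0.3   0.6 -28.9] turn 0.1 (alt -179.9) tilt fix [ 0.26 -0.29  0.  ] rows 0.7 t 24.57 q6 0.06
```

View pics/am.png

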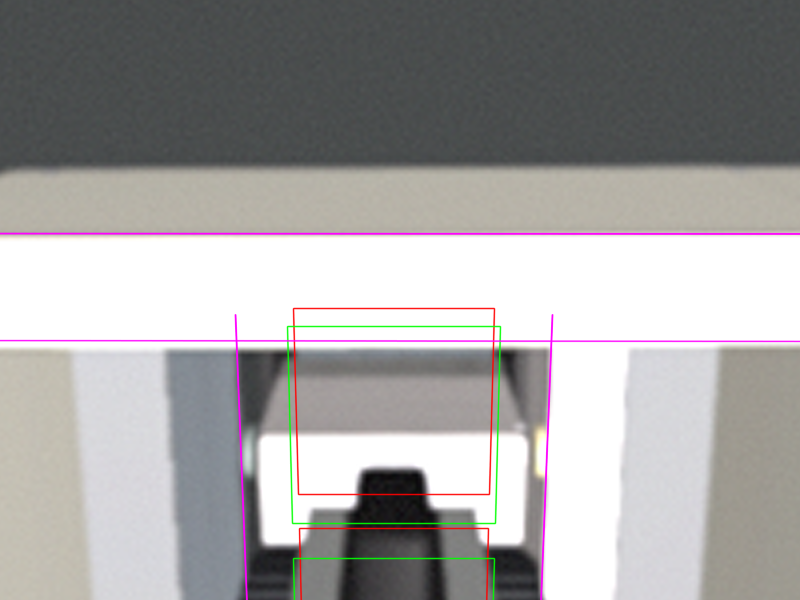

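Request:
jog_arm(targets="0 0 -5 0.2 -0.2 0 -1;0 0 -5 0 0 0 -1;0 0 -4 0 0 0 -1;0 0 0 0 0 0 -1")

```text
time: 24.95
eef_pos: [0.4817, -0.1355, 0.0358]
tcp_rot: [0.867, 0.499, 0.0, 0.002]
contact_force: [-0.0, 0.9, -1.5]
opening: 0.108
```

```bash
python3 - <<'E'
from h import *
ph=np.array([.4453,-.1938,-.5255])
go(*glob(ph,[(.0005,.0685,.020)])[0],-30.1)
print(get_state()["contact_force"])
E
```

```text
d mm [ -1.6   0.8 -15.8] turn 0.1 (alt -179.9) tilt fix [0.13 0.12 0.  ] rows 0.4 t 24.95 q6 0.05
[-0.00634695  0.9325734  -1.45412678]
```

Request:
jog_arm(targets="-1.6 0.8 -3 0.1 0.1 0 -1;-0.5 0 -3 0 0 0 -1;-0.5 0 -3 0 0 0 -1;0 0 0 0 0 0 -1")

```text
time: 25.28
eef_pos: [0.4792, -0.1349, 0.026]
tcp_rot: [0.867, 0.499, 0.0, 0.001]
contact_force: [-0.3, -0.1, -1.8]
opening: 0.1
```

```bash
python3 - <<'E'
from h import *
ph=np.array([.4453,-.1938,-.5255])
go(*glob(ph,[(.0005,.0685,.020)])[0],-30.1)
print(get_state()["contact_force"])
E
python3 ov.py .4453,-.1938,-.5255 pics/an.png 110,260,220,420 1
```

```text
d mm [ 0.9  0.1 -6. ] turn 0.1 (alt -179.9) tilt fix [0.05 0.07 0.  ] rows 0.1 t 25.28 q6 0.05
[-0.25395799 -0.12702002 -1.75830117]
```

View pics/an.png

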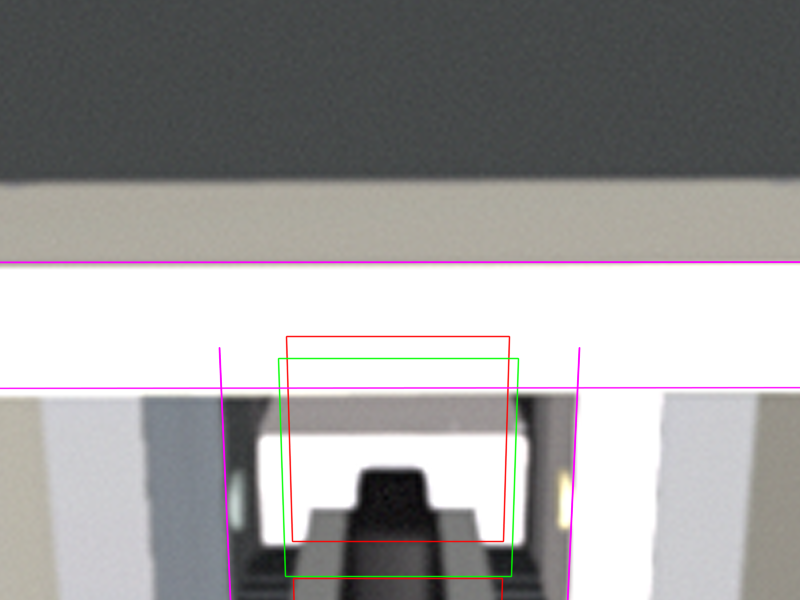

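In the slot with no side force; seat it.

Request:
jog_arm(targets="0.9 0 -3 0 0 0 -1;0 0 -3 0 0 0 -1;0 0 -2 0 0 0 -1;0 0 -2 0 0 0 -1")

```text
time: 25.67
eef_pos: [0.4812, -0.1354, 0.0204]
tcp_rot: [0.867, 0.499, -0.001, -0.0]
contact_force: [-7.2, 3.6, 14.1]
opening: 0.107
```

Request:
jog_arm(targets="0 0 -2 0 0 0 -1;0 0 0 0 0 0 -1")

```text
time: 25.83
eef_pos: [0.4815, -0.1356, 0.0212]
tcp_rot: [0.867, 0.499, -0.001, -0.001]
contact_force: [-0.0, -0.6, -3.1]
opening: 0.106
```

Request:
jog_arm(targets="0 0 0 0 0 0 -0.4;0 0 0 0 0 0 -0.4;0 0 0 0 0 0 -0.4;0 0 12 0 0 0 -0.4;0 0 25 0 0 0 -0.4;0 0 38 0 0 0 -0.4;0 -15 38 0 0 0 -0.4;0 -15 15 0 0 0 -0.4;0 0 0 0 0 0 -0.4")

```text
time: 26.58
eef_pos: [0.4797, -0.1649, 0.156]
tcp_rot: [0.866, 0.5, -0.002, -0.002]
contact_force: [0.9, 0.3, 0.7]
opening: 0.298
```

```bash
python3 ov.py .4453,-.1938,-.5255 pics/ao.png 60,290,190,450 0.75
python3 - <<'E'
from h import *
q=read_camera("scene"); cv2.imwrite("pics/ap.png",cv2.resize(q["pixels"][130:310,60:340],None,fx=2.8,fy=2.8,interpolation=cv2.INTER_CUBIC))
p=read_camera("wrist"); print(mark_of("cover_grip",p)[:1])
go(.595,-.281,.12,-30.1)
E
```

```text
[{'uv': [500.4, 253.2], 'p': 0.97}]
d mm [ 118.7 -120.   -29.1] turn -0.2 (alt 179.8) tilt fix [-0.44 -0.86 -0.  ] rows 4.1 t 26.78 q6 -0.0
```

View pics/ao.png

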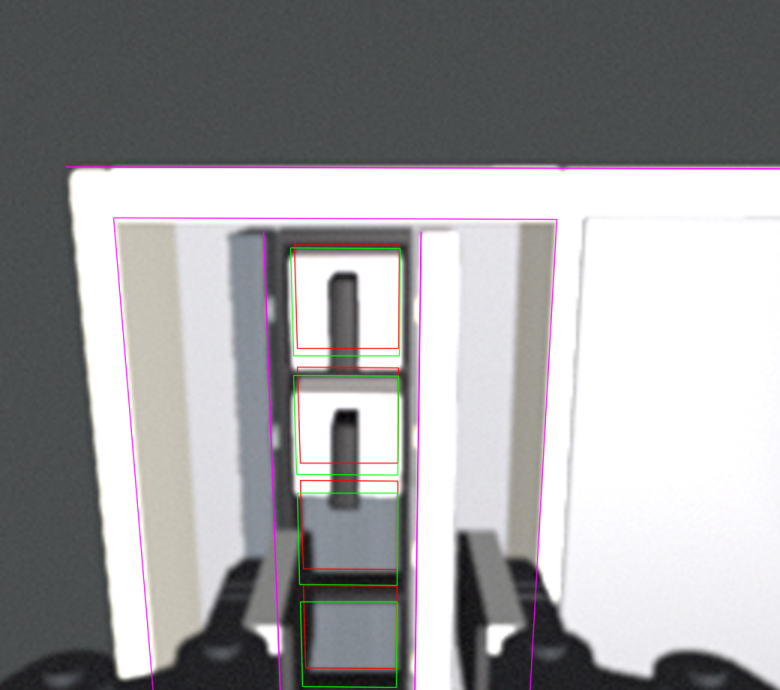

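View pics/ap.png

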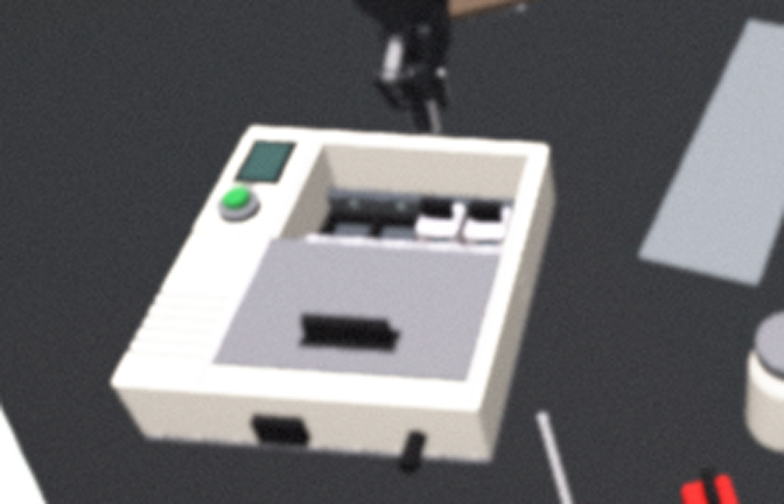

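Request:
jog_arm(targets="28 -28 -5 -0.4 -0.8 0 -0.4;28 -28 -5 0 0 0 -0.2;28 -28 -5 0 0 0 -0.2;28 -28 -5 0 0 0 -0.2;5 -8 -5 0 0 0 -0.2;0 0 0 0 0 0 -0.2")

```text
time: 27.28
eef_pos: [0.5885, -0.2742, 0.1045]
tcp_rot: [0.864, 0.503, -0.006, -0.014]
contact_force: [-0.5, 0.3, -0.4]
opening: 0.398
```

```bash
python3 - <<'E'
from h import *
go(.595,-.281,.068,-30.1)
p=read_camera("wrist"); cv2.imwrite("pics/aq.png",p["pixels"])
E
```

```text
d mm [  6.5  -6.8 -36.5] turn -0.5 (alt 179.5) tilt fix [-1.05 -1.45 -0.  ] rows 0.9 t 27.28 q6 -0.08
```

View pics/aq.png

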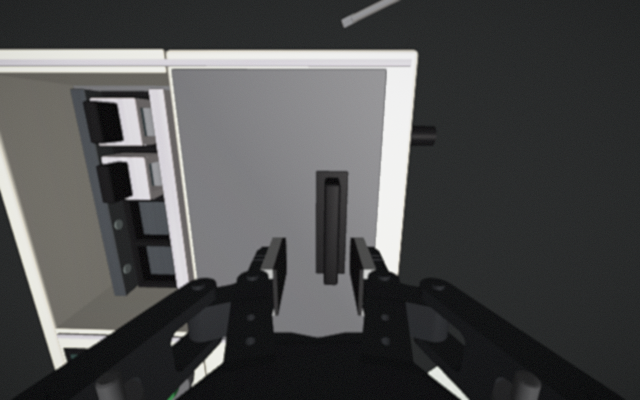

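Request:
jog_arm(targets="6.5 -6 0 -1 -1.4 -0.5 -0.2;0 0 -12 0 0 0 -0.2;0 0 -12 0 0 0 -0.2;0 0 -10 0 0 0 -0.2;0 0 0 0 0 0 -1;0 0 0 0 0 0 -1;0 0 0 0 0 0 -1;0 0 0 0 0 0 -1", force=30)

```text
time: 28.0
eef_pos: [0.5891, -0.2713, 0.0616]
tcp_rot: [0.865, 0.501, -0.003, -0.006]
contact_force: [0.1, -1.2, -1.7]
opening: 0.107
```

```bash
python3 - <<'E'
from h import *
go(.475,-.212,.068,-30.1)
E
```

```text
d mm [-114.1   59.3    6.4] turn -0.2 (alt 179.8) tilt fix [-0.43 -0.58 -0.  ] rows 3.1 t 28.0 q6 -0.07
```

Request:
jog_arm(targets="-7 4 0 0 0 0 -1;-11 6.4 0 0 0 0 -1;-11 6.4 0 0 0 0 -1;-11 6.4 0 0 0 0 -1;-11 6.4 0 0 0 0 -1;-11 6.4 0 0 0 0 -1;-11 6.4 0 0 0 0 -1;-11 6.4 0 0 0 0 -1;-8 4.6 0 0 0 0 -1;0 0 0 0 0 0 -1")

```text
time: 28.83
eef_pos: [0.4913, -0.2151, 0.0616]
tcp_rot: [0.866, 0.501, -0.001, -0.003]
contact_force: [-0.5, -1.2, -2.4]
opening: 0.103
```

```bash
python3 - <<'E'
from h import *
go(.475,-.212,.064,-30.1)
E
```

```text
d mm [-16.3   3.1   2.4] turn -0.2 (alt 179.8) tilt fix [-0.21 -0.22 -0.  ] rows 0.4 t 28.83 q6 -0.08
```

Request:
jog_arm(targets="-6 3.5 0 0 0 0 -1;-5 3 0 0 0 0 -1;-4 2 0 0 0 0 -1;-3 1.7 0 0 0 0 -1")

```text
time: 29.17
eef_pos: [0.4795, -0.2082, 0.0617]
tcp_rot: [0.866, 0.5, 0.006, 0.008]
contact_force: [14.6, -8.6, -16.0]
opening: 0.107
```

Request:
jog_arm(targets="-3 1.7 0 0 0 0 -1;-3 1.7 0 0 0 0 -1")

```text
time: 29.33
eef_pos: [0.4804, -0.2087, 0.0618]
tcp_rot: [0.866, 0.499, 0.012, 0.018]
contact_force: [14.9, -6.9, -13.8]
opening: 0.106
```

Request:
jog_arm(targets="0 0 0 0 0 0 -1;0 0 0 0 0 0 -0.4;0 0 0 0 0 0 -0.4;0 0 15 0 0 0 -0.4;0 0 30 0 0 0 -1;-5 -15 35 -0.5 -0.8 0 -1;-5 -15 15 -0.5 -0.8 0 -1;0 0 0 0 0 0 -1")

```text
time: 30.0
eef_pos: [0.4675, -0.2359, 0.1598]
tcp_rot: [0.865, 0.5, 0.019, 0.028]
contact_force: [0.9, -1.1, -0.6]
opening: 0.002
```

```bash
python3 - <<'E'
from h import *
p=read_camera("wrist"); cv2.imwrite("pics/ar.png",p["pixels"])
q=read_camera("scene")
ph=np.array([.4453,-.1938,-.5255])
for m in mark_of("start_key_top",p)[:2]: w=onz(p,m["uv"],.106); print(m,w,loc(ph,w))
print(get_state()["eef_pos"],mark_of("start_key_top",q)[:2])
E
```

```text
{'uv': [305.5, 174.8], 'p': 0.67} [ 0.47423219 -0.20983464  0.106     ] [0.03307217 0.00064257]
{'uv': [309.4, 321.9], 'p': 0.66} [ 0.40446496 -0.3352907   0.106     ] [ 0.03565288 -0.14288453]
[ 0.46617454 -0.2328808   0.1550717 ] [{'uv': [140.4, 198.1], 'p': 0.49}, {'uv': [379.9, 206.6], 'p': 0.44}]
```

View pics/ar.png

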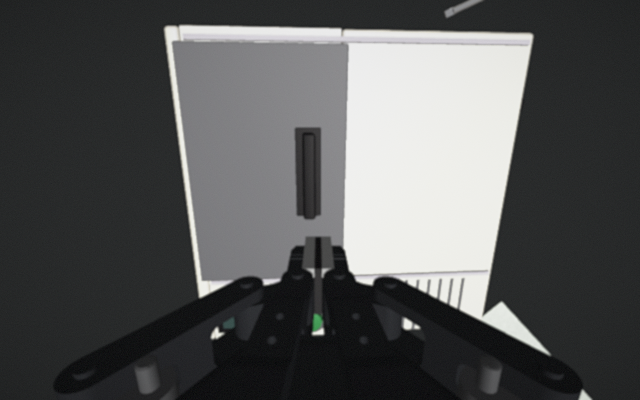

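Request:
jog_arm(targets="-20 -34 10 -2 -2.5 0 -1;-20 -34 0 0 0 0 -1;-20 -34 0 0 0 0 -1;-20 -34 0 0 0 0 -1;0 0 0 0 0 0 -1")

```text
time: 30.62
eef_pos: [0.3823, -0.363, 0.1541]
tcp_rot: [0.861, 0.506, 0.027, 0.041]
contact_force: [0.6, -0.4, -0.4]
opening: -0.003
```

```bash
python3 - <<'E'
from h import *
p=read_camera("wrist"); cv2.imwrite("pics/as.png",p["pixels"])
ph=np.array([.4453,-.1938,-.5255])
hsv=cv2.cvtColor(p["pixels"],cv2.COLOR_BGR2HSV); m=((hsv[...,0]>45)&(hsv[...,0]<85)&(hsv[...,1]>100)&(hsv[...,2]>60)); v,u=np.nonzero(m); print(len(u),u.mean(),v.mean())
w=onz(p,(u.mean(),v.mean()),.105); print(w,loc(ph,w))
for m in mark_of("start_key_top",p)[:2]: w=onz(p,m["uv"],.106); print(m,w,loc(ph,w))
go(w[0],w[1],.08,-30.1)
E
```

```text
587 319.74957410562183 164.57240204429303
[ 0.40443393 -0.33526405  0.105     ] [ 0.03561267 -0.14287705]
{'uv': [321.3, 162.6], 'p': 0.72} [ 0.40626311 -0.33431974  0.106     ] [ 0.03672135 -0.14114255]
d mm [ 22.3  24.8 -73.4] turn -1.0 (alt 179.0) tilt fix [2.22 5.07 0.  ] rows 1.9 t 30.72 q6 -0.49
```

View pics/as.png

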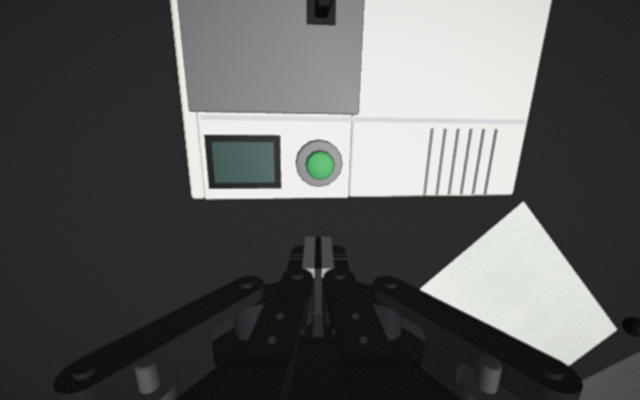

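Request:
jog_arm(targets="0 0 0 2.2 5 -1 -1;0 0 0 0 0 0 -1;8 8 -20 0 0 0 -1;0 0 0 0 0 0 -1")

```text
time: 31.05
eef_pos: [0.3928, -0.3441, 0.1275]
tcp_rot: [0.865, 0.502, -0.0, -0.005]
contact_force: [-1.2, 1.5, -2.1]
opening: -0.0
```

```bash
cat > key.py <<'E'
from h import *
p=read_camera("wrist")
hsv=cv2.cvtColor(p["pixels"],cv2.COLOR_BGR2HSV); m=((hsv[...,0]>45)&(hsv[...,0]<85)&(hsv[...,1]>100)&(hsv[...,2]>60)); v,u=np.nonzero(m); print(len(u),u.mean(),v.mean())
w=onz(p,(u.mean(),v.mean()),.105); print(w)
go(w[0],w[1],.08,-30.1); cv2.imwrite("pics/at.png",p["pixels"])
E
python3 key.py
```

```text
718 327.1100278551532 199.12395543175487
[ 0.40477169 -0.33519132  0.105     ]
d mm [ 11.5  10.4 -49.9] turn -0.3 (alt 179.7) tilt fix [-0.33 -0.22 -0.  ] rows 1.3 t 31.1 q6 -0.4
```

View pics/at.png

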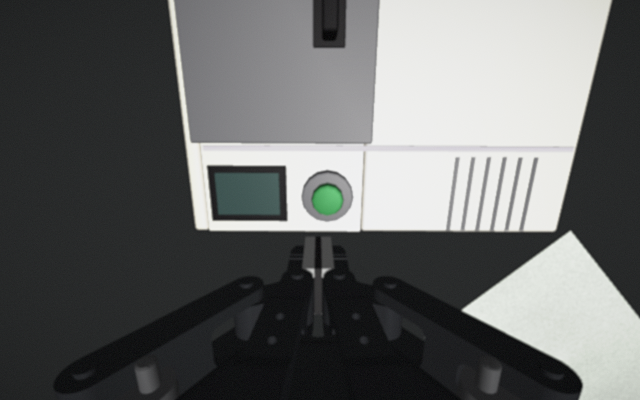

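Request:
jog_arm(targets="12 10 -15 -0.3 -0.2 -0.3 -1;0 0 -15 0 0 0 -1;0 0 0 0 0 0 -1")

```text
time: 31.35
eef_pos: [0.4075, -0.3342, 0.1018]
tcp_rot: [0.865, 0.502, 0.001, 0.002]
contact_force: [0.1, -0.1, -0.3]
opening: -0.002
```

```bash
python3 - <<'E'
from h import *
go(.405,-.3355,.07,-30.1)
p=read_camera("wrist");cv2.imwrite("pics/au.png",cv2.resize(p["pixels"][150:330,200:440],None,fx=3,fy=3))
E
```

```text
d mm [ -2.5  -1.3 -31.8] turn -0.3 (alt 179.7) tilt fix [0.2  0.22 0.  ] rows 0.8 t 31.35 q6 -0.36
```

View pics/au.png

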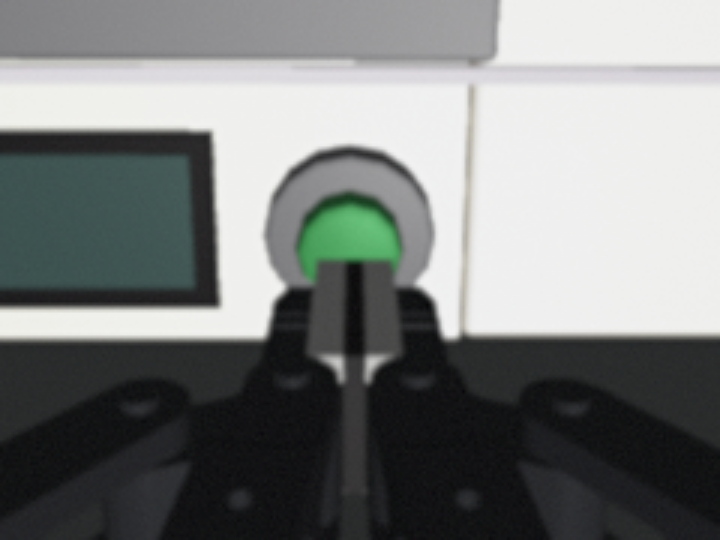

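Request:
jog_arm(targets="-2.5 -1.3 -10 0.2 0.2 0 -1;-1 0 -10 0 0.1 0 -1;-1 0 -5 0 0.1 0 -1;0 0 0 0 0 0 -1")

```text
time: 31.73
eef_pos: [0.4043, -0.3377, 0.0803]
tcp_rot: [0.865, 0.502, -0.001, 0.003]
contact_force: [0.3, 0.3, -1.0]
opening: 0.003
```

```bash
python3 - <<'E'
from h import *
go(.405,-.3355,.07,-30.1)
p=read_camera("wrist");cv2.imwrite("pics/av.png",cv2.resize(p["pixels"][150:330,200:440],None,fx=3,fy=3))
E
```

```text
d mm [  0.7   2.2 -10.3] turn -0.4 (alt 179.6) tilt fix [0.35 0.13 0.  ] rows 0.3 t 31.73 q6 -0.37
```

View pics/av.png

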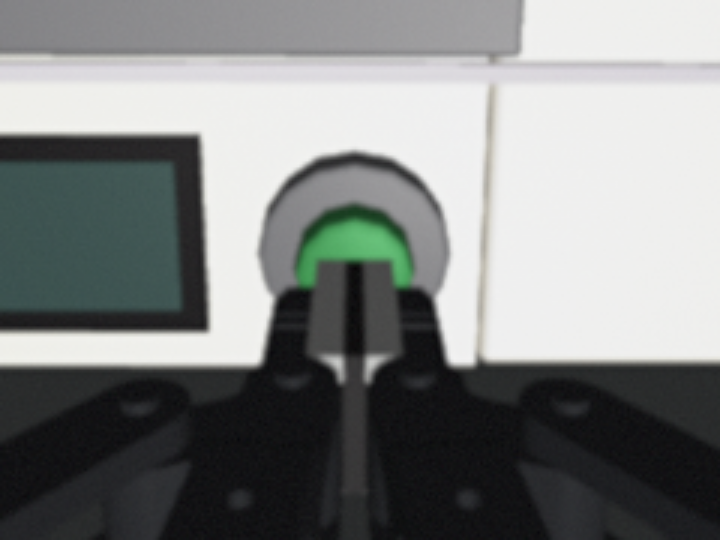

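Request:
jog_arm(targets="1 2.5 -3 0.3 0.1 0 -1;0 0 -3 0 0 0 -1;0 0 -3 0 0 0 -1;0 0 -2 0 0 0 -1")

```text
time: 32.12
eef_pos: [0.4061, -0.3366, 0.0704]
tcp_rot: [0.865, 0.502, 0.0, 0.002]
contact_force: [0.2, -1.5, 0.6]
opening: -0.0
```

Request:
jog_arm(targets="0 0 -2 0 0 0 -1;0 0 -2 0 0 0 -1")

```text
time: 32.28
eef_pos: [0.4062, -0.3366, 0.0666]
tcp_rot: [0.865, 0.502, 0.0, 0.002]
contact_force: [-0.9, 1.0, 3.6]
opening: 0.001
```

Request:
jog_arm(targets="0 0 -2 0 0 0 -1;0 0 -2 0 0 0 -1")

```text
time: 32.45
eef_pos: [0.4062, -0.3367, 0.0647]
tcp_rot: [0.865, 0.502, 0.0, 0.001]
contact_force: [-5.3, 6.6, 18.5]
opening: 0.001
```

Request:
jog_arm(targets="0 0 -2 0 0 0 -1;0 0 -2 0 0 0 -1")

```text
time: 32.62
eef_pos: [0.4061, -0.3366, 0.0648]
tcp_rot: [0.865, 0.502, -0.001, -0.001]
contact_force: [-4.5, 4.6, 13.2]
opening: 0.002
```

Request:
jog_arm(targets="0 0 10 0 0 0 -1;0 0 30 0 0 0 -1;0 0 20 0 0 0 -1;0 0 0 0 0 0 -0.3")

```text
time: 32.95
eef_pos: [0.4061, -0.3366, 0.1261]
tcp_rot: [0.865, 0.502, -0.001, -0.0]
contact_force: [1.0, 0.8, 0.9]
opening: 0.125
```

```bash
python3 - <<'E'
from h import *
p=read_camera("wrist");cv2.imwrite("pics/aw.png",p["pixels"])
q=read_camera("top");cv2.imwrite("pics/ax.png",cv2.resize(q["pixels"][100:320,120:530],None,fx=1.9,fy=1.9))
go(.480,-.2085,.11,-30.1)
E
```

```text
d mm [ 75.3 126.5 -12.6] turn -0.4 (alt 179.6) tilt fix [-0.25 -0.28 -0.  ] rows 3.5 t 33.05 q6 -0.37
```

View pics/aw.png

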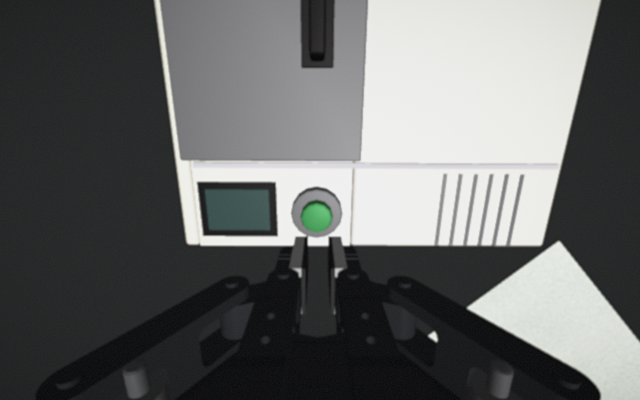

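View pics/ax.png

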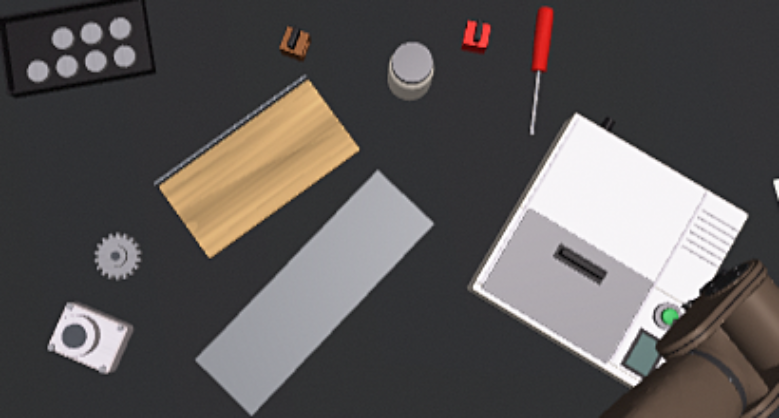

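Request:
jog_arm(targets="19 32 5 -0.2 -0.2 -0.4 -0.3;19 32 0 0 0 0 -0.2;19 32 0 0 0 0 -0.2;18 30 0 0 0 0 -0.2;0 0 0 0 0 0 -0.2")

```text
time: 33.47
eef_pos: [0.477, -0.2038, 0.1179]
tcp_rot: [0.869, 0.495, -0.002, -0.006]
contact_force: [-0.1, -0.1, -1.0]
opening: 0.401
```

```bash
python3 - <<'E'
from h import *
p=read_camera("wrist");cv2.imwrite("pics/ay.png",p["pixels"])
go(.480,-.2085,.062,-30.1)
E
```

```text
d mm [  4.3  -3.1 -55.4] turn 0.5 (alt -179.5) tilt fix [-0.4  -0.68 -0.  ] rows 1.3 t 33.52 q6 -0.07
```

View pics/ay.png

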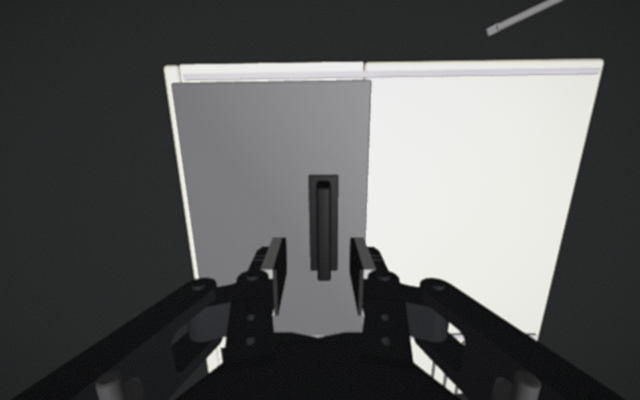

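Cover shut flush (front edge at x≈175 along the rim); the ridge lies at (323,230). Grip and open.

Request:
jog_arm(targets="4 -3 -10 -0.4 -0.6 0.5 -0.2;-1 0 -17 0 0 0 -0.2;-1 0 -17 0 0 0 -0.2;-1 0 -11 0 0 0 -0.2;0 0 0 0 0 0 -1;0 0 0 0 0 0 -1;0 0 0 0 0 0 -1;0 0 0 0 0 0 -1")

```text
time: 34.18
eef_pos: [0.4771, -0.2113, 0.0554]
tcp_rot: [0.867, 0.499, 0.001, 0.001]
contact_force: [1.0, 2.1, -0.6]
opening: 0.105
```

Request:
jog_arm(targets="7 -4 0 0 0 0 -1;13 -7.5 0 0 0 0 -1;15.6 -9 0 0 0 0 -1;15.6 -9 0 0 0 0 -1;15.6 -9 0 0 0 0 -1;15.6 -9 0 0 0 0 -1;15.6 -9 0 0 0 0 -1;13 -7.5 0 0 0 0 -1;4 -2.3 0 0 0 0 -1;0 0 0 0 0 0 -1")

```text
time: 35.02
eef_pos: [0.5941, -0.2786, 0.0555]
tcp_rot: [0.866, 0.5, -0.003, -0.005]
contact_force: [-0.9, 2.5, 1.3]
opening: 0.113
```

Request:
jog_arm(targets="2.6 -1.5 0 0 0 0 -1;2.6 -1.5 0 0 0 0 -1;2.6 -1.5 0 0 0 0 -1")

```text
time: 35.27
eef_pos: [0.5954, -0.2795, 0.0555]
tcp_rot: [0.866, 0.5, -0.008, -0.013]
contact_force: [-8.9, 6.2, 6.2]
opening: 0.107
```

Request:
jog_arm(targets="0 0 0 0 0 0 -1;0 0 0 0 0 0 -0.3;0 0 0 0 0 0 -0.3;0 0 0 0 0 0 -0.3;0 0 20 0 0 0 -0.3;0 0 35 0 0 0 -0.3;0 0 35 0 0 0 -0.3;-28 26 0 0 0 0 0;-28 26 0 0 0 0 0;-28 26 0 0 0 0 0")

```text
time: 36.1
eef_pos: [0.5083, -0.2056, 0.1491]
tcp_rot: [0.868, 0.497, -0.01, -0.011]
contact_force: [0.1, 0.4, 0.7]
opening: 0.499
```

```bash
python3 - <<'E'
from h import *
ph=np.array([.4453,-.1938,-.5255])
go(*glob(ph,[(.0005,.0685,.1)])[0],-30.1)
p=read_camera("wrist");cv2.imwrite("pics/az.png",p["pixels"])
E
```

```text
d mm [-28.2  70.8 -49.1] turn 0.3 (alt -179.7) tilt fix [-0.53 -1.62 -0.  ] rows 2.2 t 36.1 q6 -0.03
```

View pics/az.png

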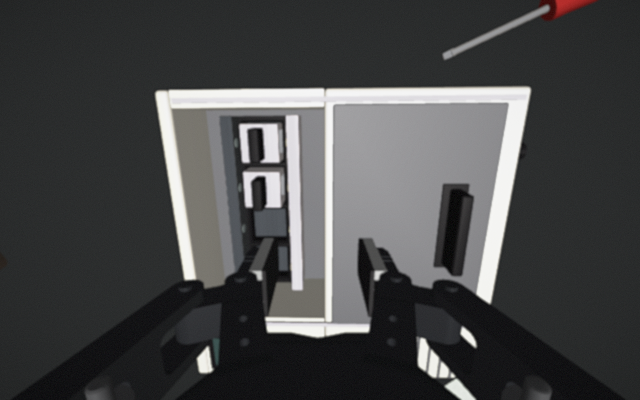

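Request:
jog_arm(targets="-14 35 0 -0.5 -1 0.3 -0.3;-12 34 0 0 -0.6 0 -0.3;0 0 -20 0 0 0 -0.3;0 0 -20 0 0 0 -0.3;0 0 -20 0 0 0 -0.3;0 0 0 0 0 0 -0.3")

```text
time: 36.65
eef_pos: [0.4708, -0.129, 0.0825]
tcp_rot: [0.866, 0.501, -0.004, -0.006]
contact_force: [-0.7, -0.3, -0.0]
opening: 0.351
```

```bash
python3 - <<'E'
from h import *
go(.4815,-.1356,.0205,-30.1)
p=read_camera("wrist");cv2.imwrite("pics/ba.png",cv2.resize(p["pixels"][150:330,200:440],None,fx=3,fy=3))
E
```

```text
d mm [ 10.7  -6.6 -62. ] turn -0.2 (alt 179.8) tilt fix [-0.42 -0.73 -0.  ] rows 1.5 t 36.65 q6 0.05
```

View pics/ba.png

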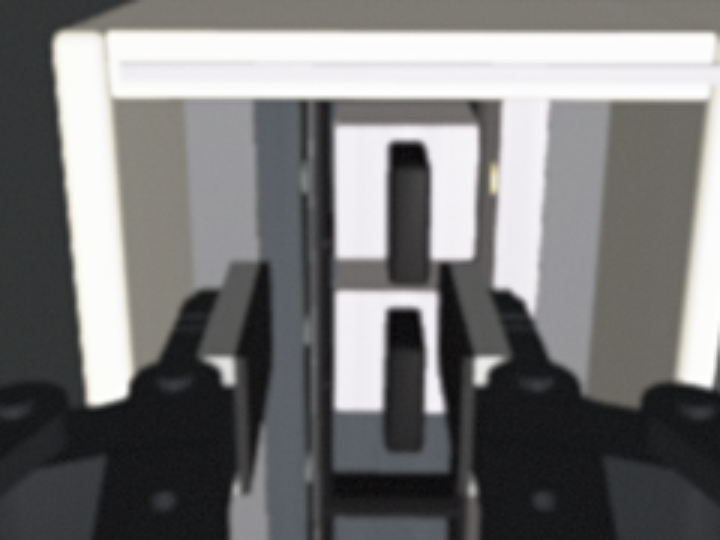

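Request:
jog_arm(targets="10.5 -6.5 0 -0.4 -0.7 -0.2 -0.3;0 0 0 0 0 0 -0.3;0 0 -10 0 0 0 -0.3;0 0 -10 0 0 0 -0.3;0 0 0 0 0 0 -0.3")

```text
time: 37.12
eef_pos: [0.488, -0.1402, 0.0685]
tcp_rot: [0.867, 0.498, 0.003, 0.006]
contact_force: [-0.1, -0.4, 0.4]
opening: 0.35
```

```bash
python3 - <<'E'
from h import *
go(.4815,-.1356,.0205,-30.1)
p=read_camera("wrist");cv2.imwrite("pics/bb.png",cv2.resize(p["pixels"][150:330,200:440],None,fx=3,fy=3))
E
```

```text
d mm [ -6.5   4.6 -48. ] turn 0.1 (alt -179.9) tilt fix [0.38 0.67 0.  ] rows 1.2 t 37.12 q6 0.05
```

View pics/bb.png

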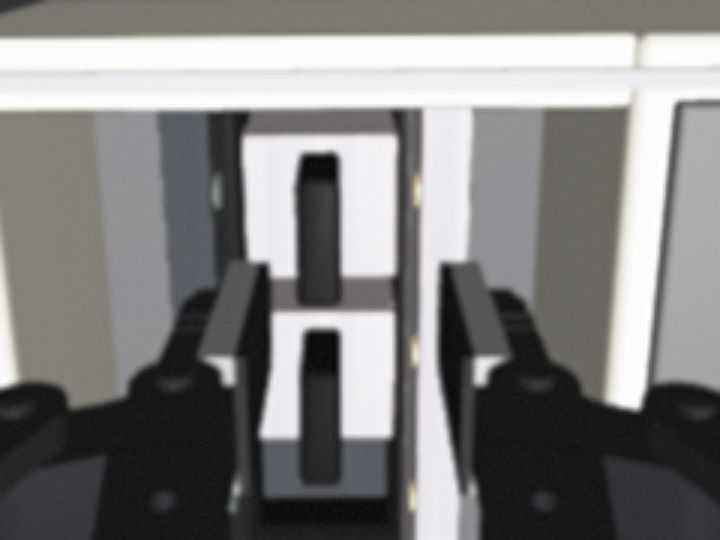

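Request:
jog_arm(targets="-4.5 3 0 0.2 0.4 0 -0.3;0 0 0 0 0 0 -0.3")

```text
time: 37.33
eef_pos: [0.4835, -0.1373, 0.0691]
tcp_rot: [0.867, 0.498, 0.001, 0.002]
contact_force: [0.4, 0.3, -0.1]
opening: 0.347
```

```bash
python3 - <<'E'
from h import *
go(.4815,-.1356,.0205,-30.1)
E
```

```text
d mm [ -2.    1.7 -48.6] turn 0.1 (alt -179.9) tilt fix [0.17 0.25 0.  ] rows 1.2 t 37.33 q6 0.05
```

Request:
jog_arm(targets="-2 1.5 -8 0.1 0.2 0 -0.3;-0.7 0 -10 0 0.1 0 -0.3;-0.7 0 -10 0 0.1 0 -0.3;0 0 0 0 0 0 -0.3")

```text
time: 37.67
eef_pos: [0.4798, -0.1355, 0.0393]
tcp_rot: [0.867, 0.498, -0.001, 0.0]
contact_force: [-1.3, 0.4, -0.9]
opening: 0.351
```

```bash
python3 - <<'E'
from h import *
go(.4815,-.1356,.0205,-30.1)
p=read_camera("wrist");cv2.imwrite("pics/bc.png",cv2.resize(p["pixels"][150:330,200:440],None,fx=3,fy=3))
E
```

```text
d mm [  1.7  -0.1 -18.8] turn 0.1 (alt -179.9) tilt fix [ 0.11 -0.09  0.  ] rows 0.5 t 37.67 q6 0.05
```

View pics/bc.png

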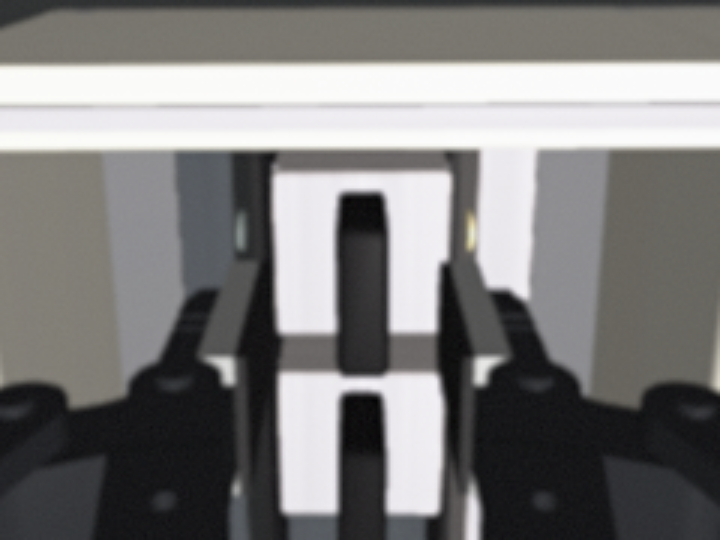

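Request:
jog_arm(targets="1.5 0 -7 0 0 0 -0.3;0 0 -7 0 0 0 -0.3;0 0 -5 0 0 0 -0.3;0 0 0 0 0 0 -1;0 0 0 0 0 0 -1;0 0 0 0 0 0 -1;0 0 0 0 0 0 -1", force=50)

```text
time: 38.3
eef_pos: [0.4818, -0.1355, 0.0189]
tcp_rot: [0.867, 0.499, -0.001, -0.0]
contact_force: [-0.7, -0.3, -0.9]
opening: 0.106
```

```bash
python3 - <<'E'
from h import *
go(.4815,-.1356,.0205,-30.1)
p=read_camera("wrist");cv2.imwrite("pics/bd.png",cv2.resize(p["pixels"][180:330,220:420],None,fx=4,fy=4,interpolation=cv2.INTER_CUBIC))
E
```

```text
d mm [-0.3 -0.1  1.6] turn 0.1 (alt -179.9) tilt fix [ 0.08 -0.15  0.  ] rows 0.0 t 38.3 q6 0.05
```

View pics/bd.png

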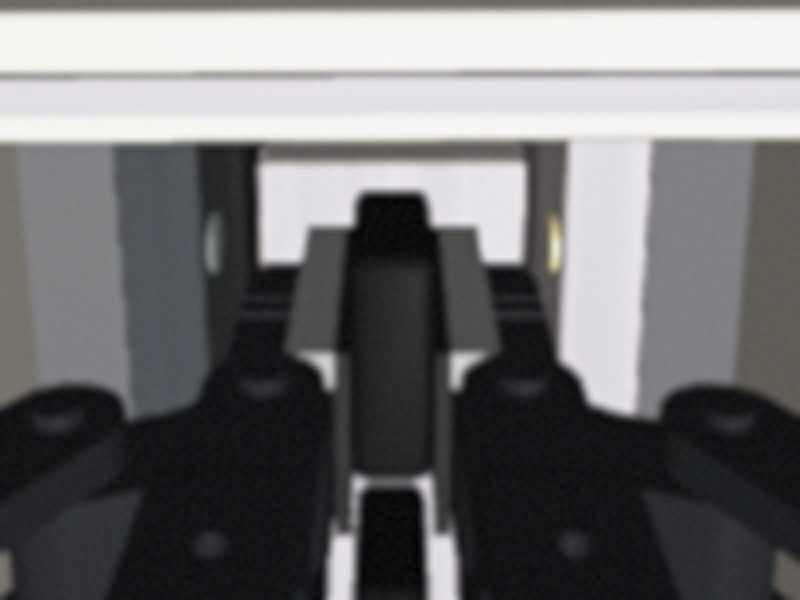

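Request:
jog_arm(targets="0 0 8 0 0 0 -1;0 0 15 0 0 0 -1;0 0 30 0 0 0 -1;0 0 38 0 0 0 -1;0 0 38 0 0 0 -1;3 15 35 0 0 0 -1;10 36 0 0 0 7 -1;10 37 0 0 0 7 -1;10 37 0 0 0 7 -1;10 37 0 0 0 7 -1")

```text
time: 39.18
eef_pos: [0.5217, 0.0278, 0.1956]
tcp_rot: [0.719, 0.695, -0.001, 0.004]
contact_force: [1.3, -0.8, -1.5]
opening: 0.105
```

Request:
jog_arm(targets="10 37 0 0 0 7 -1;10 37 0 0 0 7 -1;10 37 0 0 0 7 -1;10 37 0 0 0 7 -1;10 36 0 0 0 7 -1;10 30 0 0 0 3 -1;0 0 0 0 0 0 -1")

```text
time: 39.77
eef_pos: [0.5818, 0.2596, 0.1998]
tcp_rot: [0.441, 0.898, 0.004, 0.006]
contact_force: [-0.3, -0.1, -1.9]
opening: 0.107
```

```bash
python3 - <<'E'
from h import *
sh=np.array([.6076,.2508,.6548])
s=get_state();print(s["eef_pos"],s["opening"])
go(*glob(sh,[(0,.021,.15)])[0],37.5)
p=read_camera("wrist");cv2.imwrite("pics/be.png",p["pixels"])
E
```

```text
[0.58184575 0.25964879 0.19976651] 0.10702969708876875
d mm [ 13.    7.8 -49.8] turn -0.2 (alt 179.8) tilt fix [-0.12  0.76  0.  ] rows 1.2 t 39.77 q6 -0.4
```

View pics/be.png

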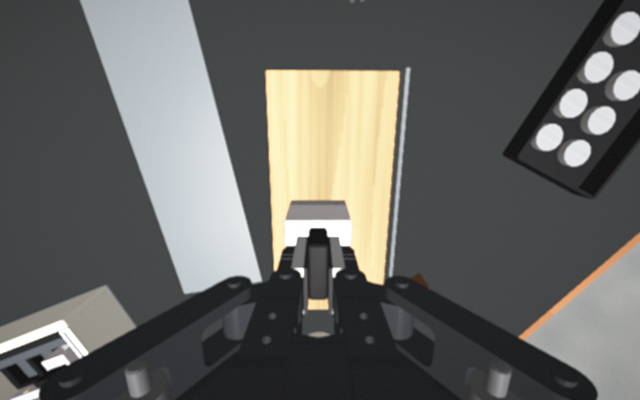

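Request:
jog_arm(targets="12 7 -10 0 0.5 -0.2 -1;0 0 -10 0 0 0 -1;0 0 0 0 0 0 -1")

```text
time: 40.07
eef_pos: [0.5924, 0.2639, 0.1795]
tcp_rot: [0.443, 0.896, -0.0, 0.002]
contact_force: [-0.1, 0.2, -2.0]
opening: 0.102
```

```bash
cat > shf.py <<'E'
from h import *
import sys
p=read_camera("wrist")
g=cv2.cvtColor(p["pixels"],cv2.COLOR_BGR2HSV)
m=((g[...,0]>8)&(g[...,0]<30)&(g[...,1]>55)&(g[...,2]>110)).astype(np.uint8)
m[330:]=0
n,lab,st,_=cv2.connectedComponentsWithStats(m); i=1+np.argmax(st[1:,4]); m=(lab==i)
L=[];Rr=[]
top=np.nonzero(m.any(1))[0][0]
for v in range(top+6,top+110,4):
    u=np.nonzero(m[v])[0]; L.append((u[0]-.5,v)); Rr.append((u[-1]+.5,v))
T=[(u,np.nonzero(m[:,u])[0][0]-.5) for u in range(int(L[0][0])+15,int(Rr[0][0])-15,6)]
def res(a):
    out=[]
    for pts,f in ((L,lambda q:q[0]+.065),(Rr,lambda q:q[0]-.065),(T,lambda q:q[1]-.135)):
        for uv in pts:
            w=onz(p,uv,.08); out.append(f(loc(a,w)))
    return np.array(out)
r=least_squares(res,[.6076,.2508,.6548],loss="soft_l1",f_scale=.001)
print("shelf",r.x.round(4),np.degrees(r.x[2]).round(2),"max res mm",abs(res(r.x)).max()*1000, "L/R mean mm",res(r.x)[:len(L)].mean()*1000,res(r.x)[len(L):len(L)+len(Rr)].mean()*1000)
y=float(sys.argv[1]);z=float(sys.argv[2])
s=get_state(); print(s["eef_pos"], "loc",loc(r.x,s["eef_pos"]))
print("model:",end=" ");go(*glob(r.x,[(0,y,z)])[0],np.degrees(r.x[2]))
cv2.imwrite(sys.argv[3],p["pixels"])
E
python3 shf.py .021 .09 pics/bf.png
```

```text
shelf [0.6056 0.2538 0.6591] 37.76 max res mm 1.2406257747168414 L/R mean mm -0.6311788930000125 0.6136052807647715
[0.59285214 0.26380067 0.18046102] loc [-0.00391803  0.0156989 ]
model: d mm [ -0.1   6.6 -90.5] turn 0.4 (alt -179.6) tilt fix [0.1  0.22 0.  ] rows 2.2 t 40.12 q6 -0.39
```

View pics/bf.png

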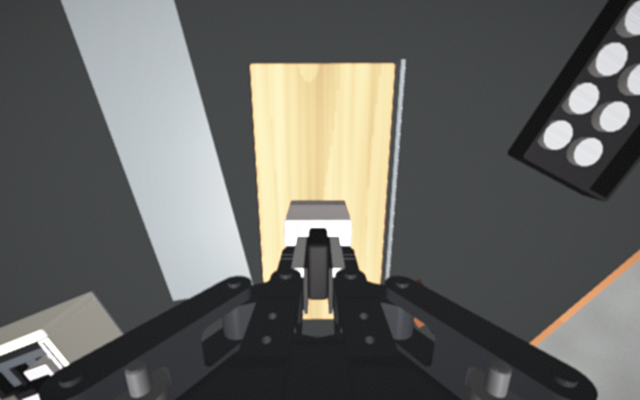

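Request:
jog_arm(targets="0 6 -15 0.1 0.2 0.4 -1;0 0 -18 0 0 0 -1;0 0 -18 0 0 0 -1;0 0 -14 0 0 0 -1;0 0 0 0 0 0 -1")

```text
time: 40.53
eef_pos: [0.5921, 0.2667, 0.1139]
tcp_rot: [0.442, 0.897, 0.001, 0.001]
contact_force: [-1.2, -0.4, -2.2]
opening: 0.104
```

```bash
python3 shf.py .021 .085 pics/bg.png
```

```text
shelf [0.6056 0.2534 0.6565] 37.61 max res mm 0.6030859918136205 L/R mean mm -0.23789654709570768 0.23789118211819416
[0.59266222 0.26682779 0.1151704 ] loc [-0.00208009  0.01857563]
model: d mm [  0.2   3.2 -30.2] turn 0.1 (alt -179.9) tilt fix [-0.07  0.26  0.  ] rows 0.7 t 40.58 q6 -0.39
```

View pics/bg.png

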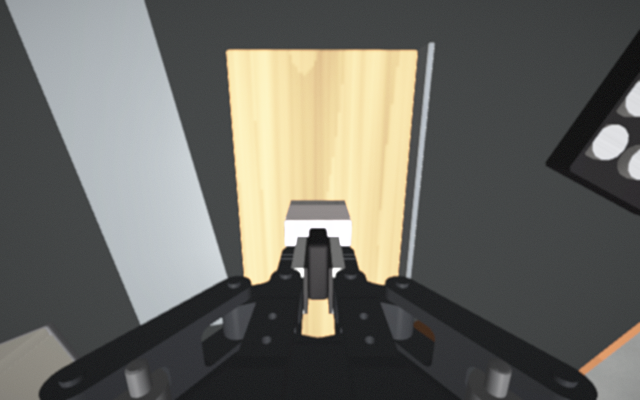

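Request:
jog_arm(targets="0 2.5 -8 0 0.2 0 -1;-0.3 0.5 -8 0 0 0 -1;-0.3 0.5 -6 0 0 0 -1;0 0 0 0 0 0 -1")

```text
time: 40.92
eef_pos: [0.5936, 0.2704, 0.0944]
tcp_rot: [0.443, 0.897, 0.002, 0.002]
contact_force: [-0.3, 0.6, -1.5]
opening: 0.107
```

```bash
python3 - <<'E'
from h import *
sh=np.array([.6056,.2534,.6565])
go(*glob(sh,[(0,.021,.085)])[0],37.6)
E
```

```text
d mm [-0.8 -0.4 -9.4] turn 0.2 (alt -179.8) tilt fix [-0.16  0.32  0.  ] rows 0.2 t 40.92 q6 -0.38
```

Request:
jog_arm(targets="-0.8 -0.4 -4 -0.1 0.3 0.2 -1;0 0 -3 0 0 0 -1;0 0 0 0 0 0 -1")

```text
time: 41.17
eef_pos: [0.5934, 0.2704, 0.0878]
tcp_rot: [0.441, 0.898, 0.001, 0.0]
contact_force: [0.5, -0.2, -2.3]
opening: 0.102
```

Request:
jog_arm(targets="0 0 -2 0 0 0 -1;0 0 -2 0 0 0 -1")

```text
time: 41.33
eef_pos: [0.5941, 0.2707, 0.0849]
tcp_rot: [0.441, 0.898, 0.002, 0.001]
contact_force: [0.4, 0.9, 3.3]
opening: 0.107
```

```bash
python3 - <<'E'
from h import *
sh=np.array([.6056,.2534,.6565])
go(*glob(sh,[(0,.021,.085)])[0],37.6)
E
```

```text
d mm [-1.3 -0.7  0.1] turn -0.1 (alt 179.9) tilt fix [-0.11  0.19  0.  ] rows 0.0 t 41.33 q6 -0.39
```

Request:
jog_arm(targets="-0.5 -0.3 -1 0 0.1 0 -1;0 0 0 0 0 0 -0.4;0 0 0 0 0 0 -0.4;0 0 0 0 0 0 -0.4;0 0 12 0 0 0 -0.4;0 0 25 0 0 0 -0.4;0 0 35 0 0 0 -0.4;0 0 20 0 0 0 -0.4;0 0 0 0 0 0 -0.4")

```text
time: 42.08
eef_pos: [0.5936, 0.2703, 0.1826]
tcp_rot: [0.441, 0.898, 0.002, 0.001]
contact_force: [1.1, -0.0, 0.2]
opening: 0.303
```

```bash
python3 - <<'E'
from h import *
sh=np.array([.6056,.2534,.6565])
p=read_camera("wrist");cv2.imwrite("pics/bh.png",p["pixels"])
e=glob(sh,[(0,.021,.144)])[0]
r=tab(p,e[:2],"bi",zt=.144)
print(loc(sh,r[0]),np.degrees(sh[2]))
E
```

```text
tab ctr [0.5917 0.2735] size mm [ 7.9 31.6] long yaw 127.1 jaw yaw 37.1 area 127
[0.00124269 0.02445217] 37.61467925033854
```

View pics/bh.png

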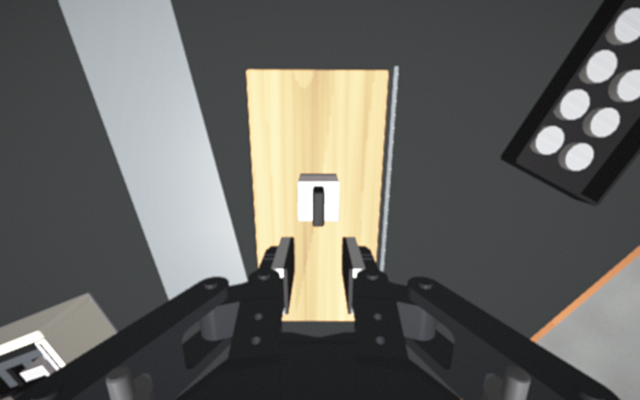

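Request:
jog_arm(targets="-10 -30 5 0 0 -4 -0.3;-12 -38 0 0 0 -7 -0.3;-12 -38 0 0 0 -7 -0.3;-12 -38 0 0 0 -7 -0.3;-12 -38 0 0 0 -7 -0.3;-12 -38 0 0 0 -7 -0.3;-12 -38 0 0 0 -7 -0.3;-12 -38 0 0 0 -7 -0.3;-12 -38 0 0 0 -7 -0.3;-12 -38 0 0 0 -7 -0.3")

```text
time: 42.97
eef_pos: [0.4623, -0.1073, 0.1724]
tcp_rot: [0.869, 0.495, -0.002, -0.005]
contact_force: [0.4, 0.2, -0.6]
opening: 0.347
```

```bash
python3 - <<'E'
from h import *
go(.459,-.1735,.10,-30.1)
E
```

```text
d mm [ -3.3 -66.2 -72.4] turn 0.6 (alt -179.4) tilt fix [-0.41 -0.45 -0.  ] rows 2.4 t 42.97 q6 0.09
```

Request:
jog_arm(targets="0 -32 0 -0.3 -0.3 0.5 -0.3;0 -25 -20 0 0 0 -0.3;0 0 -25 0 0 0 -0.3;0 0 -25 0 0 0 -0.3;0 0 0 0 0 0 -0.3")

```text
time: 43.38
eef_pos: [0.4559, -0.1741, 0.0959]
tcp_rot: [0.871, 0.491, -0.002, -0.002]
contact_force: [-1.1, -0.3, -0.2]
opening: 0.348
```

```bash
python3 - <<'E'
from h import *
go(.459,-.1735,.019,-30.1)
p=read_camera("wrist");cv2.imwrite("pics/bj.png",cv2.resize(p["pixels"][150:330,200:440],None,fx=3,fy=3))
E
```

```text
d mm [  3.1   0.6 -76.9] turn 1.1 (alt -178.9) tilt fix [-0.04 -0.32 -0.  ] rows 1.8 t 43.38 q6 -0.03
```

View pics/bj.png

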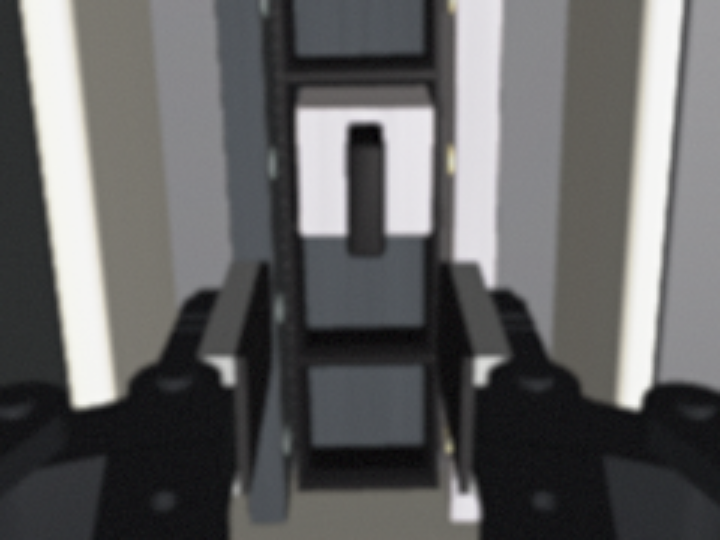

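Request:
jog_arm(targets="1.5 0.5 -15 0 -0.1 1 -0.3;0 0 -15 0 0 0 -0.3;0 0 -12 0 0 0 -0.3;0 0 -10 0 0 0 -0.3;0 0 0 0 0 0 -0.3")

```text
time: 43.85
eef_pos: [0.4615, -0.1737, 0.0486]
tcp_rot: [0.866, 0.5, 0.001, 0.002]
contact_force: [0.3, 0.3, -0.2]
opening: 0.35
```

```bash
python3 - <<'E'
from h import *
go(.459,-.1735,.019,-30.1)
p=read_camera("wrist");cv2.imwrite("pics/bk.png",cv2.resize(p["pixels"][150:330,200:440],None,fx=3,fy=3))
E
```

```text
d mm [ -2.5   0.2 -29.6] turn -0.2 (alt 179.8) tilt fix [0.2 0.2 0. ] rows 0.7 t 43.85 q6 -0.04
```

View pics/bk.png

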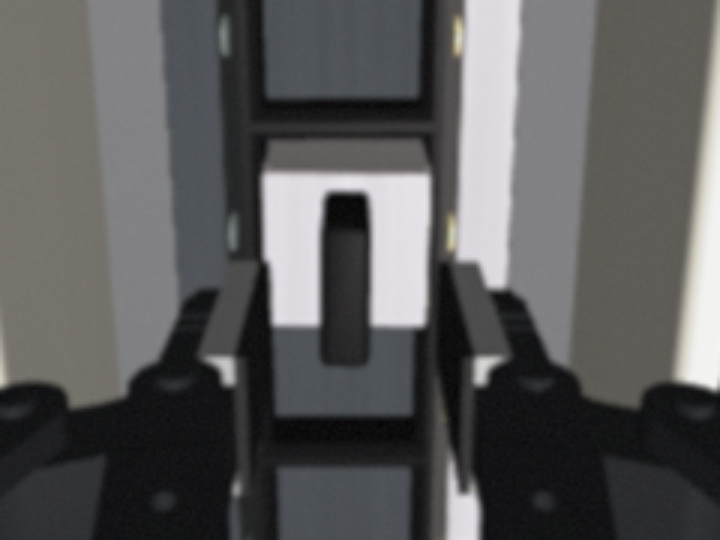

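Request:
jog_arm(targets="-2 0.5 -8 0.1 0.1 0 -0.3;-0.5 0 -8 0 0 0 -0.3;-0.5 0 -8 0 0 0 -0.3;0 0 -5 0 0 0 -0.3;0 0 0 0 0 0 -0.3")

```text
time: 44.32
eef_pos: [0.4617, -0.1745, 0.0219]
tcp_rot: [0.865, 0.501, 0.002, 0.005]
contact_force: [-0.1, -0.6, -1.0]
opening: 0.349
```

```bash
python3 - <<'E'
from h import *
go(.459,-.1735,.019,-30.1); print(get_state()["contact_force"])
E
```

```text
d mm [-2.7  1.  -2.9] turn -0.2 (alt 179.8) tilt fix [0.36 0.52 0.  ] rows 0.1 t 44.32 q6 -0.05
[-0.07649674 -0.6234846  -0.97020582]
```

Request:
jog_arm(targets="-2 1 -2 0.2 0.4 0 -0.3;0 0 0 0 0 0 -1;0 0 0 0 0 0 -1;0 0 0 0 0 0 -1;0 0 0 0 0 0 -1")

```text
time: 44.73
eef_pos: [0.4596, -0.1735, 0.0196]
tcp_rot: [0.865, 0.501, 0.0, 0.001]
contact_force: [0.4, 0.2, -0.8]
opening: 0.104
```

```bash
python3 - <<'E'
from h import *
go(.459,-.1735,.019,-30.1)
p=read_camera("wrist");cv2.imwrite("pics/bl.png",cv2.resize(p["pixels"][180:330,220:420],None,fx=4,fy=4,interpolation=cv2.INTER_CUBIC))
E
```

```text
d mm [-0.6 -0.  -0.6] turn -0.2 (alt 179.8) tilt fix [0.13 0.08 0.  ] rows 0.0 t 44.73 q6 -0.04
```

View pics/bl.png

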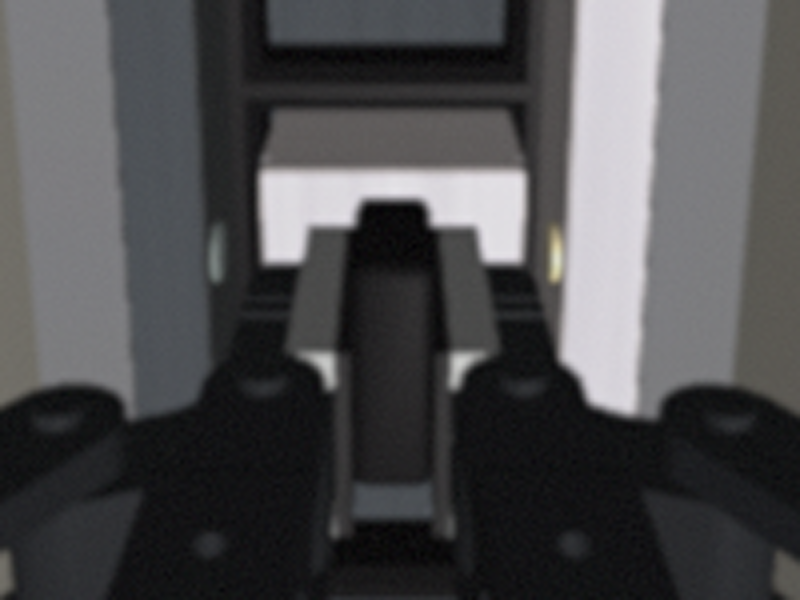

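Request:
jog_arm(targets="0 0 8 0 0 0 -1;0 0 15 0 0 0 -1;0 0 30 0 0 0 -1;0 0 38 0 0 0 -1;0 0 38 0 0 0 -1;3 15 35 0 0 0 -1;12 36 0 0 0 7 -1;12 37 0 0 0 7 -1;12 37 0 0 0 7 -1;12 37 0 0 0 7 -1")

```text
time: 45.62
eef_pos: [0.5071, -0.0095, 0.1965]
tcp_rot: [0.717, 0.697, -0.0, 0.004]
contact_force: [-0.2, -1.1, -2.1]
opening: 0.105
```

Request:
jog_arm(targets="12 37 0 0 0 7 -1;12 37 0 0 0 7 -1;12 37 0 0 0 7 -1;12 37 0 0 0 7 -1;12 36 0 0 0 7 -1;12 20 0 0 0 4 -1;0 0 0 0 0 0 -1")

```text
time: 46.2
eef_pos: [0.5794, 0.2124, 0.201]
tcp_rot: [0.43, 0.903, 0.004, 0.005]
contact_force: [-0.5, -1.4, -0.6]
opening: 0.102
```

```bash
python3 - <<'E'
from h import *
sh=np.array([.6056,.2534,.6565])
l=loc(sh,[.5937,.2705]); print(l)
t=glob(sh,[(l[0],l[1]-.0417,.15)])[0]; print("target",t)
s=get_state();print(s["eef_pos"],s["opening"])
go(*t,37.6)
p=read_camera("wrist");cv2.imwrite("pics/bm.png",p["pixels"])
E
```

```text
[0.00101057 0.02080862]
target [0.61915152 0.23746804 0.15      ]
[0.5794174  0.21241584 0.2009761 ] 0.10243013485991478
d mm [ 39.7  25.1 -51. ] turn -1.5 (alt 178.5) tilt fix [-0.13  0.69  0.  ] rows 1.7 t 46.2 q6 -0.5
```

View pics/bm.png

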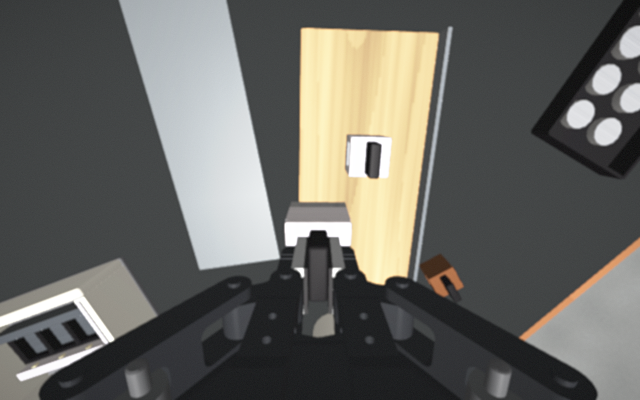

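Request:
jog_arm(targets="19 12 -10 0 0.4 -1.5 -1;18 12 -10 0 0 0 -1;0 0 0 0 0 0 -1")

```text
time: 46.5
eef_pos: [0.6145, 0.234, 0.1807]
tcp_rot: [0.444, 0.896, -0.0, 0.001]
contact_force: [-0.0, -0.4, -2.1]
opening: 0.109
```

```bash
python3 - <<'E'
from h import *
go(.6192,.2375,.085,37.6)
p=read_camera("wrist");cv2.imwrite("pics/bn.png",p["pixels"])
E
```

```text
d mm [  4.7   3.5 -95.7] turn 0.4 (alt -179.6) tilt fix [0.08 0.08 0.  ] rows 2.3 t 46.5 q6 -0.44
```

View pics/bn.png

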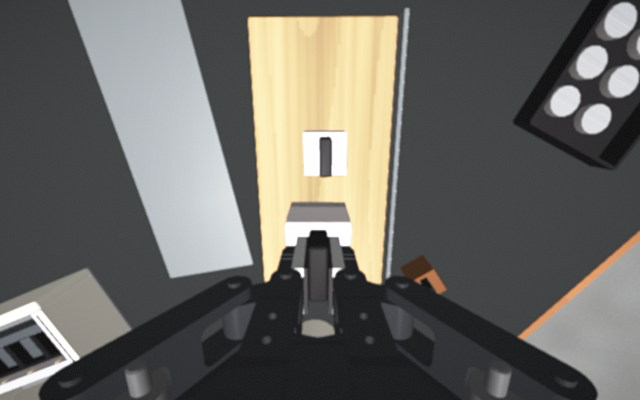

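Request:
jog_arm(targets="4.5 3 -12 0 0 0.4 -1;0 0 -14 0 0 0 -1;0 0 -14 0 0 0 -1;0 0 -14 0 0 0 -1;0 0 0 0 0 0 -1")

```text
time: 46.97
eef_pos: [0.6162, 0.2313, 0.1249]
tcp_rot: [0.443, 0.896, -0.002, 0.001]
contact_force: [-1.2, -0.7, -3.0]
opening: 0.104
```

```bash
python3 - <<'E'
from h import *
go(.6192,.2375,.085,37.6)
p=read_camera("wrist");cv2.imwrite("pics/bo.png",cv2.resize(p["pixels"][70:310,180:460],None,fx=2.5,fy=2.5))
E
```

```text
d mm [  3.    6.2 -39.9] turn 0.3 (alt -179.7) tilt fix [0.22 0.01 0.  ] rows 1.0 t 46.97 q6 -0.44
```

View pics/bo.png

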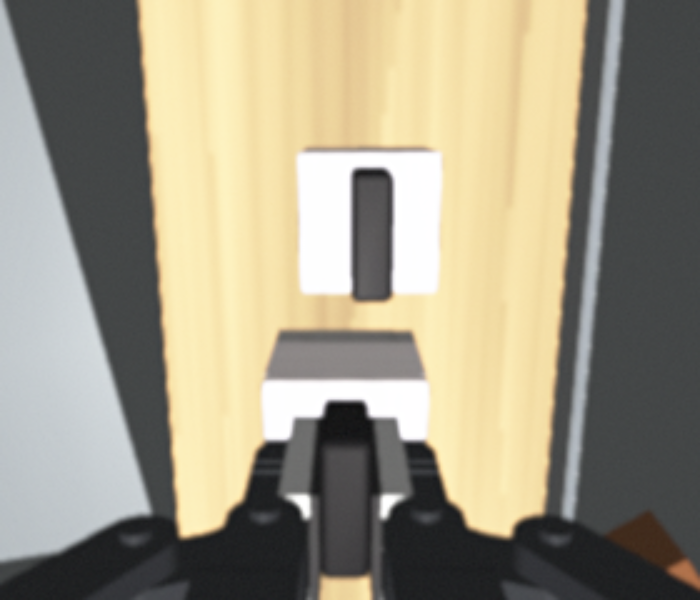

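Request:
jog_arm(targets="3 6 -6 0.1 0 0.3 -1;0 1 -8 0 0 0 -1;0 1 -8 0 0 0 -1;0 0 0 0 0 0 -1")

```text
time: 47.35
eef_pos: [0.6209, 0.2393, 0.1048]
tcp_rot: [0.442, 0.897, 0.001, 0.003]
contact_force: [-0.9, -0.5, -2.2]
opening: 0.105
```

```bash
python3 - <<'E'
from h import *
go(.6192,.2375,.085,37.6)
p=read_camera("wrist");cv2.imwrite("pics/bp.png",cv2.resize(p["pixels"][70:310,180:460],None,fx=2.5,fy=2.5))
E
```

```text
d mm [ -1.7  -1.8 -19.8] turn 0.0 (alt -180.0) tilt fix [0.05 0.31 0.  ] rows 0.5 t 47.35 q6 -0.44
```

View pics/bp.png

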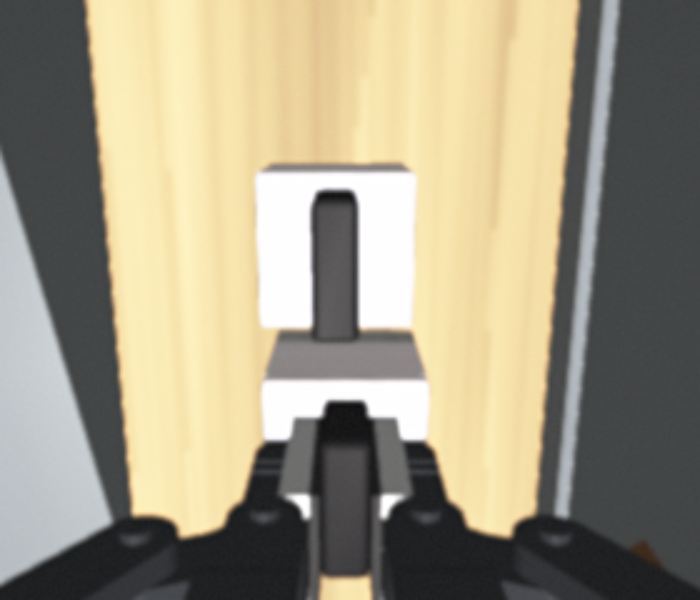

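Request:
jog_arm(targets="-1.7 -1.8 -6 0 0.2 0 -1;-0.3 0 -5 0 0 0 -1;-0.3 0 -4 0 0 0 -1;0 0 0 0 0 0 -1")

```text
time: 47.73
eef_pos: [0.6197, 0.2378, 0.0907]
tcp_rot: [0.441, 0.897, 0.001, 0.002]
contact_force: [-0.7, 0.3, -2.2]
opening: 0.107
```

```bash
python3 - <<'E'
from h import *
go(.6192,.2375,.085,37.6)
p=read_camera("wrist");cv2.imwrite("pics/bq.png",cv2.resize(p["pixels"][70:310,180:460],None,fx=2.5,fy=2.5))
E
```

```text
d mm [-0.5 -0.3 -5.7] turn -0.0 (alt 180.0) tilt fix [0.02 0.3  0.  ] rows 0.1 t 47.73 q6 -0.44
```

View pics/bq.png

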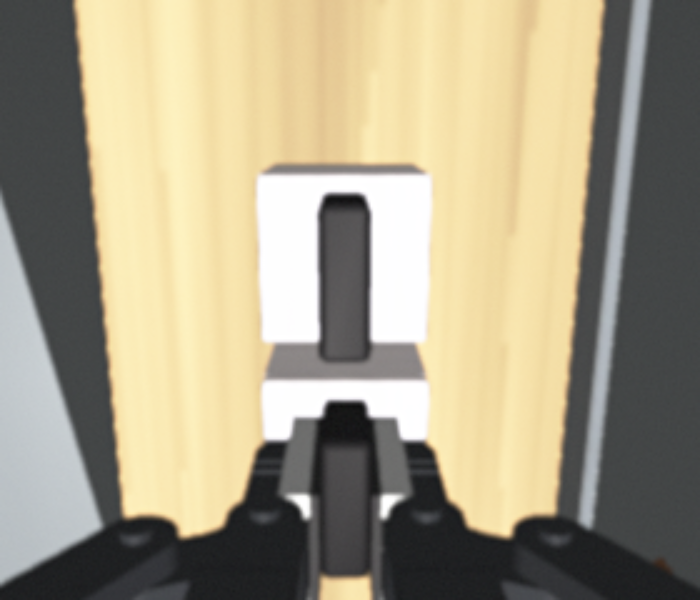

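Request:
jog_arm(targets="-0.3 -0.2 -3 0 0.2 0 -1;0 0 -2 0 0 0 -1;0 0 -2 0 0 0 -1")

```text
time: 48.03
eef_pos: [0.6208, 0.2379, 0.0856]
tcp_rot: [0.441, 0.897, 0.001, 0.002]
contact_force: [-3.6, -0.3, 12.2]
opening: 0.104
```

Request:
jog_arm(targets="0 0 -1.5 0 0 0 -1")

```text
time: 48.12
eef_pos: [0.6208, 0.2379, 0.0856]
tcp_rot: [0.441, 0.897, 0.001, 0.002]
contact_force: [-4.7, -1.0, 6.9]
opening: 0.102
```

Contact on the board. Release and rise.

Request:
jog_arm(targets="0 0 0 0 0 0 -1;0 0 0 0 0 0 -0.4;0 0 0 0 0 0 -0.4;0 0 0 0 0 0 -0.4;0 0 12 0 0 0 -0.4;0 0 25 0 0 0 -0.4;0 0 35 0 0 0 -0.4;0 0 30 0 0 0 -0.4;0 0 0 0 0 0 -0.4")

```text
time: 48.87
eef_pos: [0.6204, 0.2377, 0.1934]
tcp_rot: [0.441, 0.897, 0.001, 0.002]
contact_force: [0.6, -0.2, 2.4]
opening: 0.301
```

```bash
python3 - <<'E'
from h import *
sh=np.array([.6056,.2534,.6565])
p=read_camera("wrist");cv2.imwrite("pics/br.png",p["pixels"])
for l in ((.001,.021),(.001,-.022)):
    r=tab(p,glob(sh,[(l[0],l[1],.144)])[0][:2],"bs",zt=.144,half=.03)
    if r: print(loc(sh,r[0]))
go(.594,-.279,.12,-30.1)
E
```

```text
tab ctr [0.5933 0.2712] size mm [ 7.6 30.1] long yaw 127.9 jaw yaw 37.9 area 132
[0.00109209 0.0216436 ]
tab ctr [0.6197 0.2397] size mm [ 7.6 31.7] long yaw 127.9 jaw yaw 37.9 area 144
[ 0.00281298 -0.01947768]
d mm [ -25.5 -516.5  -71. ] turn -67.7 (alt 112.3) tilt fix [0.02 0.1  0.  ] rows 12.5 t 48.92 q6 -0.44
```

View pics/br.png

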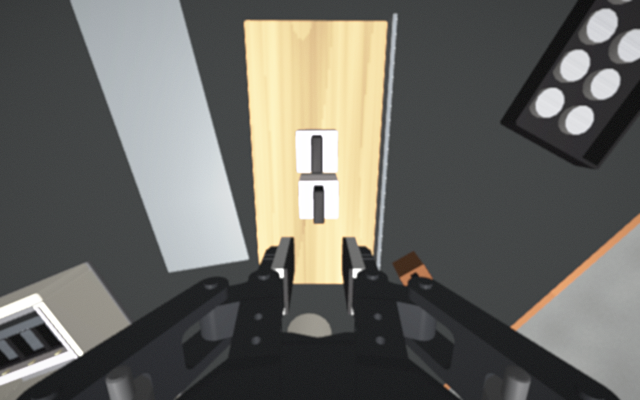

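Request:
jog_arm(targets="0 -35 5 0 0 0 -0.3;-2 -40 0 0 0 -7 -0.3;-2 -40 0 0 0 -7 -0.3;-2 -40 0 0 0 -7 -0.3;-2 -40 0 0 0 -7 -0.3;-2 -40 0 0 0 -7 -0.3;-2 -40 0 0 0 -7 -0.3;-2 -40 0 0 0 -7 -0.3;-2 -40 0 0 0 -7 -0.3;-2 -40 0 0 0 -7 -0.3")

```text
time: 49.75
eef_pos: [0.5947, -0.1632, 0.1917]
tcp_rot: [0.85, 0.526, 0.0, -0.001]
contact_force: [0.7, -0.3, 0.0]
opening: 0.35
```

```bash
python3 - <<'E'
from h import *
go(.594,-.279,.13,-30.1)
E
```

```text
d mm [  -0.7 -115.8  -61.7] turn -3.6 (alt 176.4) tilt fix [-0.07 -0.01 -0.  ] rows 3.1 t 49.75 q6 0.03
```

Request:
jog_arm(targets="0 -38 -15 0 0 -3.5 -0.2;0 -38 -15 0 0 0 -0.2;0 -37 -15 0 0 0 -0.2;0 0 -10 0 0 0 -0.2;0 0 0 0 0 0 -0.2")

```text
time: 50.17
eef_pos: [0.5907, -0.2876, 0.133]
tcp_rot: [0.87, 0.492, -0.0, -0.0]
contact_force: [0.6, 1.2, -0.9]
opening: 0.401
```

```bash
python3 - <<'E'
from h import *
go(.5945,-.2795,.06,-30.1)
p=read_camera("wrist");cv2.imwrite("pics/bt.png",p["pixels"])
E
```

```text
d mm [  3.8   8.1 -73. ] turn 0.9 (alt -179.1) tilt fix [-0.   -0.05 -0.  ] rows 1.8 t 50.17 q6 -0.07
```

View pics/bt.png

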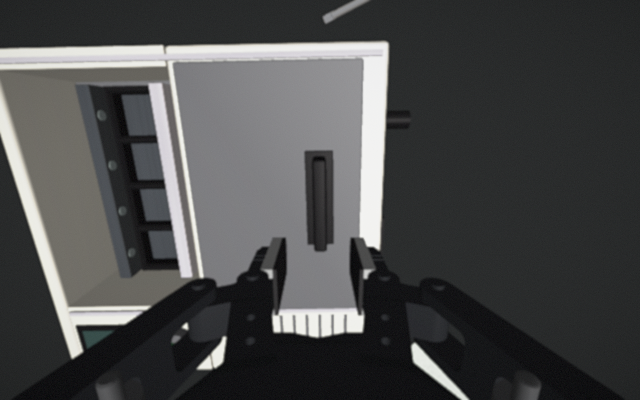

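Request:
jog_arm(targets="3 7 -15 0 0 0.9 -0.2;0 0 -18 0 0 0 -0.2;0 0 -10 0 0 0 -0.2;0 0 0 0 0 0 -0.2")

```text
time: 50.55
eef_pos: [0.5956, -0.2772, 0.0921]
tcp_rot: [0.865, 0.501, 0.001, 0.002]
contact_force: [-1.2, 0.4, -1.3]
opening: 0.405
```

```bash
python3 - <<'E'
from h import *
go(.5945,-.2795,.06,-30.1)
p=read_camera("wrist");cv2.imwrite("pics/bu.png",p["pixels"])
E
```

```text
d mm [ -1.1  -2.3 -32.1] turn -0.3 (alt 179.7) tilt fix [0.14 0.16 0.  ] rows 0.8 t 50.55 q6 -0.07
```

View pics/bu.png

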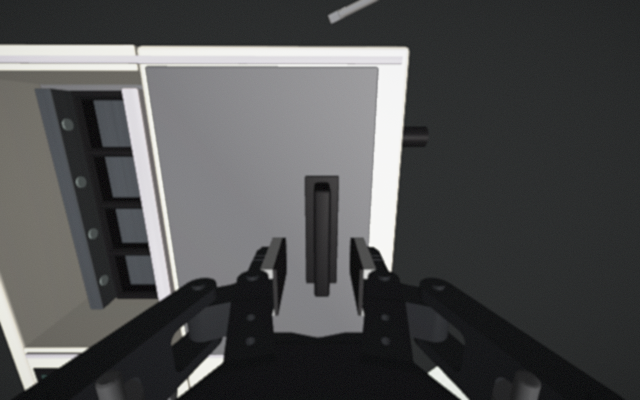

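Request:
jog_arm(targets="-1 -2 -10 0.1 0.1 -0.3 -0.2;0 0 -10 0 0 0 -0.2;0 0 -9 0 0 0 -0.2;0 0 0 0 0 0 -1;0 0 0 0 0 0 -1;0 0 0 0 0 0 -1;0 0 0 0 0 0 -1", force=30)

```text
time: 51.18
eef_pos: [0.5975, -0.2789, 0.0658]
tcp_rot: [0.866, 0.5, 0.002, 0.004]
contact_force: [0.3, 0.5, -1.7]
opening: 0.104
```

Request:
jog_arm(targets="-7 4 0 0 0 0 -1;-13 7.5 0 0 0 0 -1;-15.6 9 0 0 0 0 -1;-15.6 9 0 0 0 0 -1;-15.6 9 0 0 0 0 -1;-15.6 9 0 0 0 0 -1;-15.6 9 0 0 0 0 -1;-10 5.8 0 0 0 0 -1;0 0 0 0 0 0 -1")

```text
time: 51.93
eef_pos: [0.4854, -0.2144, 0.0658]
tcp_rot: [0.866, 0.5, 0.005, 0.008]
contact_force: [0.4, -0.1, -2.4]
opening: 0.108
```

Request:
jog_arm(targets="-4 2.3 0 0 0 0 -1;-3 1.7 0 0 0 0 -1;-3 1.7 0 0 0 0 -1;-3 1.7 0 0 0 0 -1")

```text
time: 52.27
eef_pos: [0.4792, -0.2108, 0.066]
tcp_rot: [0.866, 0.499, 0.012, 0.019]
contact_force: [13.0, -6.0, -13.1]
opening: 0.107
```

Request:
jog_arm(targets="-3 1.7 0 0 0 0 -1;-3 1.7 0 0 0 0 -1")

```text
time: 52.43
eef_pos: [0.48, -0.2112, 0.066]
tcp_rot: [0.867, 0.498, 0.017, 0.028]
contact_force: [13.0, -6.6, -12.2]
opening: 0.102
```

Request:
jog_arm(targets="0 0 0 0 0 0 -1;0 0 0 0 0 0 -0.4;0 0 0 0 0 0 -0.4;0 0 0 0 0 0 -0.4;0 0 15 0 0 0 -0.4;0 0 30 0 0 0 -0.4;0 0 38 0 0 0 -0.4;0 -20 30 1 2 0 -0.4;-15 -35 20 0.5 1 0 0;-20 -35 0 0 0 0 0")

```text
time: 53.27
eef_pos: [0.4441, -0.2972, 0.204]
tcp_rot: [0.865, 0.502, -0.001, -0.0]
contact_force: [1.0, -0.6, 0.6]
opening: 0.497
```

Request:
jog_arm(targets="-20 -38 0 0 0 0 0;-20 -38 0 0 0 0 0;-20 -38 0 0 0 0 0;-20 -38 0 0 0 0 0;0 0 0 0 0 0 0")

```text
time: 53.68
eef_pos: [0.3643, -0.4515, 0.2106]
tcp_rot: [0.865, 0.501, -0.001, 0.007]
contact_force: [-0.6, 0.8, 0.3]
opening: 0.501
```

```bash
python3 - <<'E'
from h import *
p=read_camera("top");cv2.imwrite("pics/bv.png",cv2.resize(p["pixels"][90:320,110:530],None,fx=1.9,fy=1.9))
q=read_camera("scene");cv2.imwrite("pics/bw.png",q["pixels"])
w=read_camera("wrist");cv2.imwrite("pics/bx.png",w["pixels"])
for n,t in (("wipe_tub",0),("driver",0),("gear",0),("gear_case",0)):
    print(n,[(round(m["p"],2),onz(p,m["uv"],0).round(3)) for m in mark_of(n,p)[:2]])
s=get_state();print(s["eef_pos"],s["contact_force"],s["time"])
E
```

```text
wipe_tub [(0.92, array([0.769, 0.023, 0.   ]))]
driver [(0.71, array([ 0.783, -0.163,  0.   ]))]
gear [(0.81, array([0.477, 0.461, 0.   ]))]
gear_case [(0.56, array([0.365, 0.496, 0.   ]))]
[ 0.36861281 -0.44444775  0.20991137] [-0.24431936  0.49629885  0.14685389] 54.0333
```

View pics/bv.png

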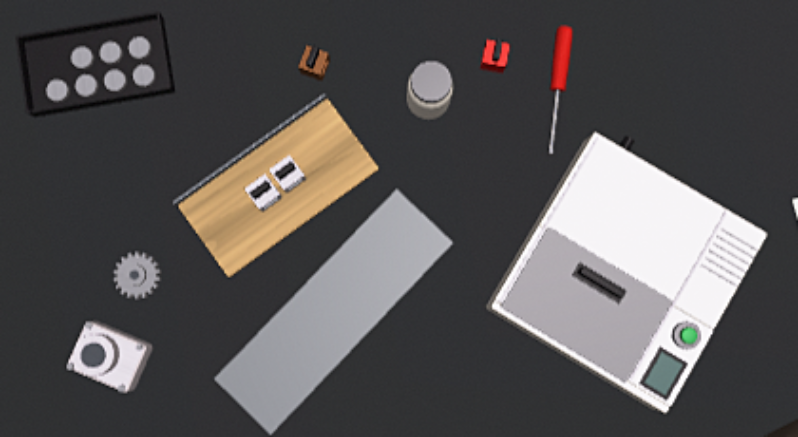

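View pics/bw.png

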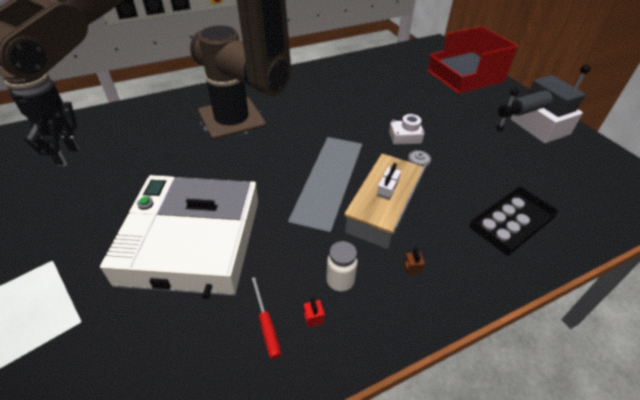

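View pics/bx.png

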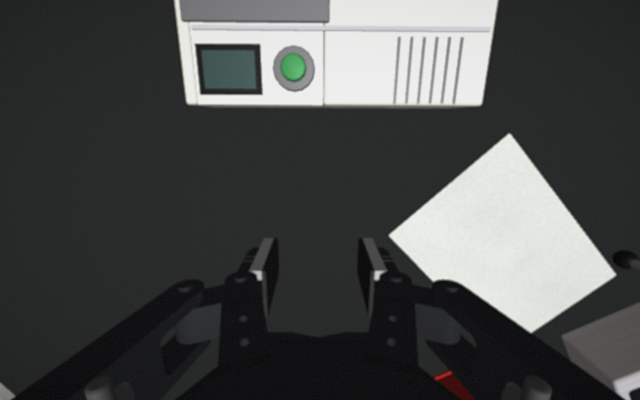

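```bash
python3 - <<'E'
from h import *
sh0=np.array([.6056,.2534,.6565])
p=read_camera("top")
sh,res=yawfit(p,[(230.5,235.5),(309,178.6)],[(-.065,.135,.08),(-.065,-.135,.08)])
for l in ((.001,.021),(.002,-.02)):
    r=tab(p,glob(sh,[(l[0],l[1],.144)])[0][:2],None,zt=.144,half=.03)
    if r: print(loc(sh,r[0]))
cv2.imwrite("pics/by.png",cv2.resize(p["pixels"][130:250,190:320],None,fx=5,fy=5,interpolation=cv2.INTER_CUBIC))
E
```

```text
tab ctr [0.5941 0.2678] size mm [12.8 29.1] long yaw 129.4 jaw yaw 39.4 area 327
[-0.00031433  0.02165681]
tab ctr [0.6219 0.2346] size mm [12.7 28.8] long yaw 127.2 jaw yaw 37.2 area 319
[ 0.0014624 -0.0215388]
```

View pics/by.png

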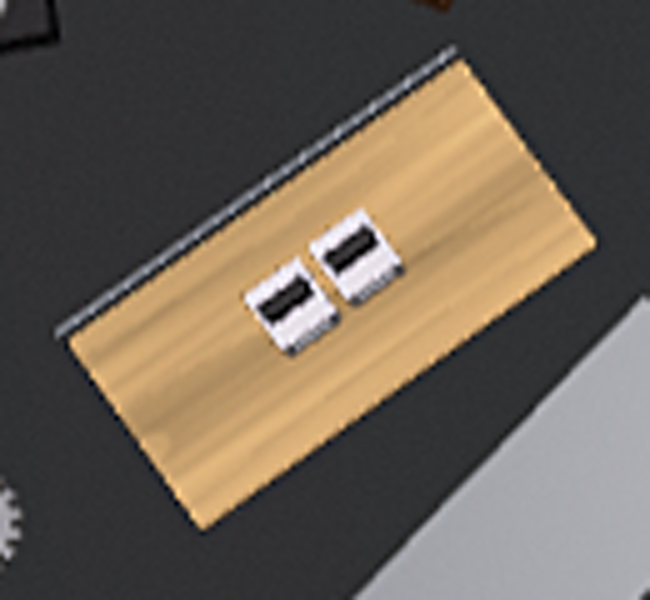

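```bash
python3 -c "
from plant import *
print(sign_off())"
```

```text
the job is handed in; nothing more can be done
None
```

The job is handed in, after about 54 s of the 210 s allowed. `sign_off()` reported no verdict.

**What was done:**
- The mat held two filters. I opened the cover and seated both in neighbouring slots with their windows facing the light bars. I felt each one reach the slot floor.
- I slid the cover shut to its end stop and pressed the start key to its stop, where the force rose to about 18 N.
- I then opened the cover again, took both filters out, stood them on the shelf in a row and shut the cover against its stop.

**Last checks:**
- **Cover:** it looks fully shut in the top and scene views. The slots were seen empty just before it was closed.
- **Row on the shelf:** both filters are upright, within 1 to 3 mm of the board's midline and within about 2° of square. The gap between them measured 5 mm from the wrist camera and about 7 mm from the top camera; the limit is 15 mm.
- **Other things:** the tub, driver, gear and gear case measured within about 11 mm of where they started, about the networks' scatter. The red and brown look-alikes look undisturbed in the pictures, but I did not measure them.

**What disagreed:**
- **Tool height:** the real fingertips sit about 36 mm above the reported tool point. A touch on the housing deck and the camera views both showed this, and I allowed for it throughout. Because of it, my first grips on the cover ridge closed on air above it and moved nothing.
- **Second filter:** it sits about 1.7 mm further back than the first.

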